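# Rack the rinsed spotting tiles to dry and lock the collar

## Task

Rack the rinsed porcelain tiles to dry: loosen the thumb screw on the rack's blue collar and slide the collar fully back, then stand every tile (three or four are out) on its short thin edge in the bay, long side upright and faces towards the fence. Slide the collar up until the tiles stand snug together between pusher and fence, then turn the thumb screw tight again; leave the other things on the bench alone.

Things in the scene. Friction and masses are not known exactly. Their poses are not given: they have to be found in the camera images.
- screw (a joint): Thumb screw (the set screw) standing upright in the top of the blue collar: a black wing 38 mm long, 10 mm thick and 24 mm high. Angle in rad: 0 = tight, grows as it is turned anticlockwise seen from above, 1.6 = its loose stop. Above about 0.7 the collar slides freely; below that the screw pinches the rail, and by 0 the collar is locked. Turning it takes 0.1 to 0.25 N m; it stays where it is left and rides along with the collar.
- screw_grip (a point): Point on the thumb screw's axis, 9 mm below the top of the wing and 15 mm above the wing's lower edge (the collar's top is 6 mm lower still). x axis: along the 38 mm length of the wing (turns with the screw); z up.
- collar (a joint): The blue collar's place along its rail in m = clear width of the bay between the white pusher plate and the grey fence. 0 = pusher touching the fence, 0.115 = fully back at the end post. Slides with about 1.5 N once the screw is loose. Collar block 34 x 30 x 28 mm, its top 41 mm above the bench; it carries the thumb screw, which is 85 mm to the side (rack +y) of the bay's middle and 17 mm behind the pusher's face.
- collar_face (a point): Middle of the pusher plate's face that looks at the tiles, 53 mm above the bench, just below the plate's top edge at 56 mm (plate 60 mm wide, 8 mm thick). Axes as the rack.
- fence_face (a point): Middle of the fence's face that looks at the tiles, 53 mm above the bench (grey fence 76 mm wide, 12 mm thick, top 72 mm above the bench). Axes as the rack.
- rack: Tile drying rack, fixed to the bench (its place differs from start to start): aluminium base 190 x 150 x 8 mm, fence at its +x end, square steel rail along x on its +y side with the sliding collar. A tall hood wall stands about 0.16 m from the rack's origin on its +y side: keep arm and gripper off it. Origin on the bench, 10 mm to +y of the base's centre; x runs along the rail from the collar's end post to the fence, z up.
- bay_floor (a point): Middle of the bay's floor on the base plate's top (8 mm above the bench), when the collar is fully back. Tiles stand here side by side, their faces towards the fence; kerbs 4 mm high run along x at 44 mm either side.
- tile_1_mid (a point): Centre of porcelain spotting tile 1 of up to 4: white slab 90 x 60 x 16 mm with six shallow round wells, 0.15 kg. x along its 90 mm length, y along its 60 mm width, z through its 16 mm thickness; lies flat on the bench at the start (centre 8 mm up). Absent (None) in some starts.
- tile_2_mid (a point): Centre of porcelain spotting tile 2 of up to 4: white slab 90 x 60 x 16 mm with six shallow round wells, 0.15 kg. x along its 90 mm length, y along its 60 mm width, z through its 16 mm thickness; lies flat on the bench at the start (centre 8 mm up). Absent (None) in some starts.
- tile_3_mid (a point): Centre of porcelain spotting tile 3 of up to 4: white slab 90 x 60 x 16 mm with six shallow round wells, 0.15 kg. x along its 90 mm length, y along its 60 mm width, z through its 16 mm thickness; lies flat on the bench at the start (centre 8 mm up). Absent (None) in some starts.
- tile_4_mid (a point): Centre of porcelain spotting tile 4 of up to 4: white slab 90 x 60 x 16 mm with six shallow round wells, 0.15 kg. x along its 90 mm length, y along its 60 mm width, z through its 16 mm thickness; lies flat on the bench at the start (centre 8 mm up). Absent (None) in some starts.
- timer: Bystander: white lab timer, 59 x 66 x 26 mm; origin under its centre. Leave it alone.
- vial: Bystander: amber glass vial with black cap, 33 mm wide, 74 mm tall; origin under its centre. Leave it alone.
- dish: Bystander: glass dish with an orange band, 73 mm wide, 40 mm tall; origin under its centre. Leave it alone.

How it is judged:
On the way, in this order (a step that is already met when the one before it is completed fails the run):
1. the thumb screw is loosened (value of joint screw above 0.8 rad), for 0.2 s.
2. the collar is fully back (value of joint collar above 0.105 m), for 0.2 s.
3. every tile stands upright in the bay ((angle between tile_1_mid's own x axis and vertical below 0.12 rad or angle between tile_1_mid's own x axis and vertical above 3.02159 rad) and angle between the z axis of each of tile_1_mid, tile_2_mid, tile_3_mid, tile_4_mid and the x axis of rack, either way round below 0.2 rad and z of tile_1_mid in the frame of bay_floor between 0.038 and 0.052 m and y of tile_1_mid in the frame of bay_floor between -0.02 and 0.02 m and x of each of tile_1_mid, tile_2_mid, tile_3_mid, tile_4_mid in the frame of fence_face below -0.002 m and x of each of tile_1_mid, tile_2_mid, tile_3_mid, tile_4_mid in the frame of collar_face above 0.002 m and (angle between tile_2_mid's own x axis and vertical below 0.12 rad or angle between tile_2_mid's own x axis and vertical above 3.02159 rad) and z of tile_2_mid in the frame of bay_floor between 0.038 and 0.052 m and y of tile_2_mid in the frame of bay_floor between -0.02 and 0.02 m and (angle between tile_3_mid's own x axis and vertical below 0.12 rad or angle between tile_3_mid's own x axis and vertical above 3.02159 rad) and z of tile_3_mid in the frame of bay_floor between 0.038 and 0.052 m and y of tile_3_mid in the frame of bay_floor between -0.02 and 0.02 m and (angle between tile_4_mid's own x axis and vertical below 0.12 rad or angle between tile_4_mid's own x axis and vertical above 3.02159 rad) and z of tile_4_mid in the frame of bay_floor between 0.038 and 0.052 m and y of tile_4_mid in the frame of bay_floor between -0.02 and 0.02 m), for 0.3 s.
4. the collar is slid up and the tiles are snug (all of step 3 and x of any of tile_1_mid, tile_2_mid, tile_3_mid, tile_4_mid in the frame of collar_face below 0.014 m and x of any of tile_1_mid, tile_2_mid, tile_3_mid, tile_4_mid in the frame of fence_face above -0.014 m and (distance between tile_1_mid and tile_2_mid below 0.026 m or distance between tile_1_mid and tile_3_mid below 0.026 m or distance between tile_1_mid and tile_4_mid below 0.026 m) and (distance between tile_2_mid and tile_1_mid below 0.026 m or distance between tile_2_mid and tile_3_mid below 0.026 m or distance between tile_2_mid and tile_4_mid below 0.026 m) and (distance between tile_3_mid and tile_1_mid below 0.026 m or distance between tile_3_mid and tile_2_mid below 0.026 m or distance between tile_3_mid and tile_4_mid below 0.026 m) and (distance between tile_4_mid and tile_1_mid below 0.026 m or distance between tile_4_mid and tile_2_mid below 0.026 m or distance between tile_4_mid and tile_3_mid below 0.026 m) and distance between tile_1_mid and tile_2_mid below 0.06 m and distance between each of tile_1_mid, tile_2_mid and tile_3_mid below 0.06 m and distance between each of tile_1_mid, tile_2_mid, tile_3_mid and tile_4_mid below 0.06 m), for 0.2 s.
At the end, for the whole second after the job is handed in: Every tile stands on its short edge in the bay (upright within 0.12 rad, square to the fence within 0.2 rad, within 20 mm of the middle line), at rest; row snug: end tiles within 6 mm of fence and pusher, neighbours within 10 mm; screw tight, below 0.3 rad (all of step 4 and value of joint screw below 0.3 rad and linear speed of each of tile_1, tile_2, tile_3, tile_4 below 0.03 m/s); the robot touches nothing.
It fails at once if the timer is pushed aside (more than 40 mm) or knocked over (distance of timer from where it was at the start of the episode above 0.04 m or angle between timer's own z axis and vertical above 0.7 rad).
It fails at once if the vial is pushed aside (more than 40 mm) or knocked over (distance of vial from where it was at the start of the episode above 0.04 m or angle between vial's own z axis and vertical above 0.7 rad).
It fails at once if the dish is pushed aside (more than 40 mm) or knocked over (distance of dish from where it was at the start of the episode above 0.04 m or angle between dish's own z axis and vertical above 0.7 rad).
Of tile_1, tile_2, tile_3, tile_4 only 3 to 4 are there at a start; the rules pass over those that are not, and their reading is None.
Once in a run the grip may slacken for a moment while it holds something.
It also fails if it takes over 210 s, if anything falls off the work surface, if the arm or the gripper's body presses on something with over 40 N, if the wrist force passes 120 N, or if a joint passes its speed limit or range.

## Robot

A 7-joint arm with a two-finger parallel gripper is mounted at the origin on a cart in front of the work surface, level with it; the furniture and walls round the work are solid. World frame = base frame: x ahead of the robot, y to its left, z up, the work surface at z = 0. Lengths are in m, angles in rad, forces in N, time in s.
With the tool pointing down it reaches from about 0.425 to 0.875 m from the base axis. Payload 4.7 kg.
Tool frame: the origin (TCP) lies between the finger pads; the fingertips stand 17 mm ahead of it and the grasp point (between the pads) lies 2 mm behind it (bot.tip_reach is the distance from the TCP to the fingertips, in m); z points along the fingers, y is the line along which they close (so a half turn about z gives the same grasp; the last joint's range is limited). The gripper opens to 87 mm and grips with 3 to 60 N. Pads are 19 mm wide; open, the fingers measure 117 mm over their backs; the gripper's body (75 mm by 190 mm) begins 51 mm behind the grasp point.
Start: joints at [1.243, 0.321, -0.07, 1.45, 0.023, 1.371, -0.057], TCP at [0.218, -0.612, 0.24] pointing down, gripper open.
Joint ranges: [-2.86, 2.86], [-0.3, 2.09], [-1.38, 1.24], [0.06, 2.45], [-1.56, 4.7], [0.09, 2.05], [-2.69, 2.69]. Speed limits (rad/s): [2.57, 2.57, 3.14, 3.14, 3.14, 3.14, 3.14].

## Interface

Orientations are given as a unit quaternion [x, y, z, w].
In Python, from station import bot gives the robot as it stands.
- The arm moves only by the tool jog_arm, never from a script. Its argument "motion" is a list of rows, each a list of 3 entries, a list of its own where there are three numbers: the finger opening in m, from 0 to 0.087, then the shift along the tool's x, y, z in m, then the turn about the tool's z in degrees. In form: [[grip, [tx, ty, tz], yaw], ...]. A call has 1 to 8 rows; each row shifts and turns the commanded pose from where the row before left it, along the tool's axes as they then stand; what a row does not reach is not made up. A row lasts 1/12 s, in which the tool goes at most 41.7 mm and 7.16 degrees, less where a joint would pass 70% of its speed; a pose out of reach is approached as far as the arm can. A call with a gripper value outside its range is refused whole. The fingers move at their own pace and stop on an object; the grip force is fixed at half the most. Time passes only in rows, so rows that do not move let the fingers close. It gives the time, the measured TCP pose, the force, the opening and the grip force at its end, in the units of the state.
- bot.get_state(): the state, without advancing time (a new reading comes with each control period).
- bot.read_camera(name): name is "scene" or "top" or "wrist"; returns a dict with "image" (400x640x3 uint8, red, green, blue), "z_map" (400x640 float32, m along the optical axis (not along the pixel's ray), 0 where there is no reading), "camera_matrix" (3x3 intrinsics, pixels), "k1" (the pictures are not rectified: a ray, as slopes to the right and down, at radius r is drawn at 1 + k1 r^2 times it, then the intrinsics apply), "R" (3x3) and "t" (3): a world point X has camera coordinates R X + t. Camera axes: x right, y down, z forward; pixel columns grow to the right and rows downward; lengths in m; the calibration is good to about 2 mm. A picture is of the moment at which its call begins.
- bot.sign_off(): hands the job in; it is judged then, once.
Trained networks look in a picture, given as the dict that the camera call returned (one of the last four; its "shot" number tells which), for a name from the list of things; names that differ only in an ending like _2 or _b are one class to them, and where a whole thing is asked for, a point or a joint stands for the part that bears it (a point fixed in the world has none). Each returns a list of dicts, best first, with "confidence" (0 to 1); they miss things now and then, are a little off and sometimes report something else, mostly with a low value. They report only what shows in the picture. A call takes as long as a camera call.
- bot.look_for(picture, label): "rect" ([left, top, width, height] in pixels, round what is visible of it).
- bot.silhouettes(picture, label): "mask" (400x640 bool, what is visible of it) and "rect" ([left, top, width, height] in pixels, round what is visible of it).
The state is a dict: "t": time; "joints": joint angles; "dq": joint speeds; "effort": joint torques, N m; "eef_pos": TCP position; "orientation": TCP orientation; "wrist_force": force on the tool from outside, world axes, zero at the start; "moment": the same for the moment, N m; "width": finger opening in m; "grasp_force": force on a finger pad.
Only numpy, scipy, OpenCV 4.12 (cv2) and the standard library are available. Lean on these libraries where they do the work, as an engineer would, in place of code of your own. Each camera call takes 0.05 s, during which the arm holds its last target. There are 200 camera calls.

## Working session

There is one attempt and no reset: what is moved stays moved. The work goes in short steps, Python scripts to look and compute and a tool call to move; the robot and the scene stay as the last step left them, time stands still between calls to the robot, and variables do not carry over. Pictures are saved under pics/ and viewed, at most 14 in all, crops included, and the job is handed in when it is done.

Besides the shell and the picture viewer there is one more tool, called after ">>>" in YAML: its name, and indented under it one key for each argument. jog_arm: Moves the arm, as the interface text tells. Its arguments: {"type":"object","properties":{"motion":{"type":"array","items":{"type":"array"}}},"required":["motion"]}

```bash
ls; mkdir -p pics; cat > h.py <<'E'
import numpy as np, cv2
from station import bot
def shot(n,save=None):
    p=bot.read_camera(n)
    if save: cv2.imwrite('pics/'+save+'.png',p['image'][:,:,::-1])
    return p
def cloud(p):
    K=p['camera_matrix'];k1=p['k1'];v,u=np.mgrid[0:400,0:640]
    dx=(u-K[0,2])/K[0,0];dy=(v-K[1,2])/K[1,1]
    x,y=dx.copy(),dy.copy()
    for _ in range(12):
        s=1+k1*(x*x+y*y);x=dx/s;y=dy/s
    z=p['z_map'];C=np.stack([x*z,y*z,z],-1)
    return (C-p['t'])@p['R']
def proj(p,X):
    c=p['R']@np.asarray(X,float)+p['t'];x,y=c[:2]/c[2];s=1+p['k1']*(x*x+y*y);K=p['camera_matrix']
    return K[0,0]*x*s+K[0,2],K[1,1]*y*s+K[1,2]
E
python3 - <<'E'
from h import *
np.set_printoptions(precision=3,suppress=True)
s=bot.get_state();print(s)
ims=[]
for n in('scene','top'):
    p=shot(n,n+'0');P=cloud(p);print(n,p['t'],p['R'])
    for l in('tile_1_mid','screw','collar','rack','timer','vial','dish','fence_face'):
        for d in bot.silhouettes(p,l)[:5]:
            m=d['mask']&(p['z_map']>0);Q=P[m]
            if len(Q)<20: continue
            h=np.percentile(Q[:,2],90);T=Q[Q[:,2]>h-.006]
            r=cv2.minAreaRect((T[:,:2]*1000).astype(np.float32))
            print(l,round(d['confidence'],2),d['rect'],'ztop',round(h,3),'rect mm',np.round(r[0],1),np.round(r[1],1),round(r[2],1))
E
```

```text
pics
{'t': 0.0, 'joints': array([ 1.243,  0.322, -0.07 ,  1.452,  0.023,  1.371, -0.057]), 'dq': array([ 0.002, -0.001, -0.   ,  0.001,  0.002,  0.002,  0.   ]), 'effort': array([ -0.   , -49.127,  -0.404, -31.253,  -0.064,   0.044,   0.   ]), 'eef_pos': array([ 0.218, -0.612,  0.238]), 'orientation': array([ 0.985,  0.17 , -0.   , -0.001]), 'wrist_force': array([-0.615,  0.152,  0.511]), 'moment': array([ 0.029,  0.009, -0.016]), 'grasp_force': 0.0, 'width': 0.08698420829289}
scene [0.111 0.441 0.41 ] [[-0.707 -0.707 -0.017]
 [-0.443  0.461 -0.769]
 [ 0.552 -0.536 -0.639]]
screw 0.61 [240.0, 208.2, 6.9, 19.7] ztop 0.073 rect mm [ 590.  -222.9] [ 9.  31.9] 62.5
collar 0.69 [234.6, 205.1, 63.1, 35.3] ztop 0.057 rect mm [ 563.4 -270.2] [119.1  37.7] 57.5
rack 0.75 [298.0, 156.9, 31.2, 29.6] ztop 0.038 rect mm [ 641.8 -480.8] [72.5 75.3] 39.3
rack 0.62 [234.0, 183.4, 82.2, 97.4] ztop 0.051 rect mm [ 548.1 -260.5] [130.8 179.4] 56.3
timer 0.76 [252.9, 170.4, 38.5, 20.2] ztop 0.026 rect mm [ 690.5 -381.2] [57.9 65.9] 1.9
vial 0.68 [344.3, 148.4, 16.0, 28.8] ztop 0.074 rect mm [ 581.4 -552
[... 865 characters left out ...]
, 122.9, 33.7, 34.3] ztop 0.032 rect mm [ 640.6 -482.2] [71.3 73.7] 68.8
rack 0.8 [231.5, 132.7, 88.7, 92.8] ztop 0.044 rect mm [ 549.2 -261.3] [136.2 179.4] 56.7
timer 0.96 [309.2, 108.5, 29.5, 23.3] ztop 0.026 rect mm [ 688.9 -383.8] [54.5 65.5] 2.9
vial 0.63 [308.6, 108.6, 30.2, 24.4] ztop 0.026 rect mm [ 690.1 -384.9] [57.9 63.9] 5.2
vial 0.53 [385.2, 153.9, 18.6, 17.0] ztop 0.076 rect mm [ 580.7 -556.1] [25.3 23. ] 53.0
dish 0.67 [345.3, 123.3, 34.8, 31.6] ztop 0.033 rect mm [ 640.4 -481.6] [72.  72.6] 2.3
dish 0.63 [307.3, 107.5, 29.6, 24.4] ztop 0.026 rect mm [ 690.4 -383.9] [58.  65.5] 3.9
fence_face 0.6 [232.8, 132.3, 86.4, 94.9] ztop 0.044 rect mm [ 549.1 -260.9] [136.2 179.4] 56.5
```

View pics/scene0.png

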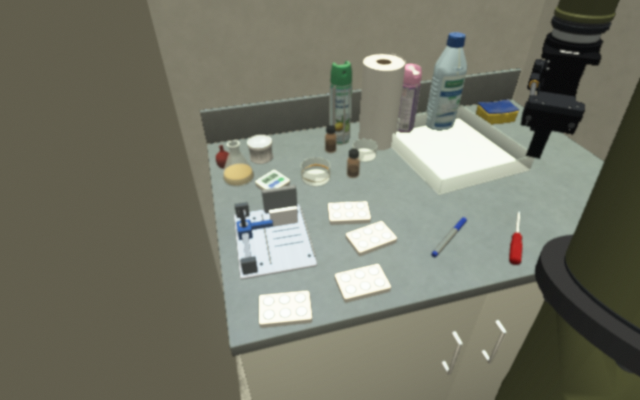

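View pics/top0.png

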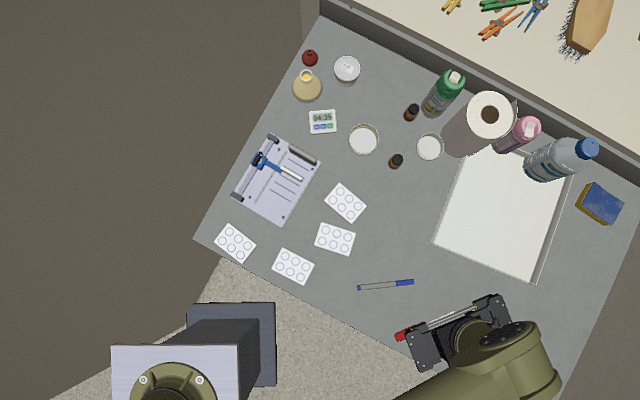

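```bash
cat >> h.py <<'E'
def tiles(p,zr=(.011,.026),reg=None):
    P=cloud(p);g=p['image'].astype(int)
    m=(p['z_map']>0)&(P[...,2]>zr[0])&(P[...,2]<zr[1])&(np.abs(P[...,0]-.5)<.3)&(np.abs(P[...,1]+.3)<.25)
    m=cv2.morphologyEx(m.astype(np.uint8),cv2.MORPH_OPEN,np.ones((3,3)))
    n,L,st,_=cv2.connectedComponentsWithStats(m);out=[]
    for i in range(1,n):
        Q=P[L==i]
        if len(Q)<60: continue
        (c,wh,a)=cv2.minAreaRect((Q[:,:2]*1000).astype(np.float32))
        if wh[0]<wh[1]: a-=90;wh=wh[::-1]
        out.append((np.round(c,1),np.round(wh,1),round((a+90)%180-90,1),round(np.median(Q[:,2]),4)))
    return out
E
python3 - <<'E'
from h import *
p=shot('top')
for t in tiles(p): print(t)
P=cloud(p);yaw=np.radians(-33.4)
# wall: tall points; in rack-aligned coords
c=np.array([.549,-.261]);ex=np.array([np.cos(yaw),np.sin(yaw)]);ey=np.array([-ex[1],ex[0]])
for n in('scene','top'):
    q=shot(n);P=cloud(q);ok=q['z_map']>0;D=P[...,:2]-c;u=D@ex;v=D@ey
    m=ok&(P[...,2]>.1)&(abs(u)<.15)&(v>.05)&(v<.4);print(n,'wall v',np.percentile(v[m],[0,5,50]) if m.any() else None, 'zmax',P[...,2][m].max() if m.any() else 0)
    for z0,z1 in((.046,.06),(.066,.082),(.03,.045),(.004,.016)):
        m=ok&(P[...,2]>z0)&(P[...,2]<z1)&(abs(u)<.11)&(abs(v)<.1)
        r=cv2.minAreaRect(np.stack([u[m],v[m]],-1).astype(np.float32)*1000);print(z0,m.sum(),np.round(r[0],1),np.round(r[1],1),round(r[2],1),'u',np.round(np.percentile(u[m],[1,99]),3),'v',np.round(np.percentile(v[m],[1,99]),3))
s=bot.look_for(p,'tile_1_mid');print([(d['rect'],d['confidence']) for d in s])
E
```

```text
(array([ 682. , -384.2]), array([66. , 41.6]), -87.7, np.float64(0.0213))
(array([ 486.1, -432.1]), array([89.8, 60.1]), 47.7, np.float64(0.0167))
(array([ 398.2, -163.5]), array([91., 61.]), 51.2, np.float64(0.0167))
(array([ 400.1, -404. ]), array([89.8, 59.6]), 71.1, np.float64(0.0167))
(array([ 338.8, -302. ]), array([87.7, 59.4]), 60.8, np.float64(0.0168))
scene wall v [0.16229672 0.16382222 0.16937451] zmax 0.5076491019802805
0.046 368 [-2.4 -2.3] [129.7 172.4] 89.9 u [-0.083  0.082] v [-0.065  0.06 ]
0.066 245 [58.   6.6] [ 47.1 150. ] 34.9 u [-0.     0.089] v [-0.065  0.059]
0.03 968 [-3.4  6. ] [137.4 181.3] 87.1 u [-0.091  0.083] v [-0.064  0.069]
0.004 3316 [0.6 3.4] [196.5 171.8] 4.7 u [-0.092  0.09 ] v [-0.076  0.073]
top wall v [0.16060489 0.16410774 0.16969969] zmax 0.8470618813594881
0.046 162 [ 0.2 -2.5] [177.7 131.6] 0.1 u [-0.087  0.088] v [-0.067  0.063]
0.066 224 [59.1  5.2] [ 45.8 148.3] 34.7 u [0.001 0.09 ] v [-0.066  0.056]
0.03 538 [ 1.1 -1.1] [179.3 136.4] 0.9 u [-0.088  0.088] v [-0.062  0.066]
0.004 3625 [ 0.1 -0.1] [219.5 199.5] 0.1 u [-0.099  0.097] v [-0.087  0.085]
[([213.4, 221.9, 41.0, 41.8], 0.57)]
```

>>> jog_arm:
  motion:
    - [0.087,[0,0,0],-6.2]
    - [0.087,[0,0,0],-6.2]
    - [0.087,[0,0,0],-6.2]
    - [0.087,[0,0,0],-6.2]
    - [0.087,[0,0,0],-6.2]
    - [0.087,[0,0,0],-6]

```text
t: 1.6
eef_pos: [0.2178, -0.6124, 0.2396]
orientation: [0.879, 0.476, -0.0, 0.0]
wrist_force: [-0.6, -0.1, -0.4]
width: 0.0872
grasp_force: 0.0
```

>>> jog_arm:
  motion:
    - [0.087,[0.035,0.007,0],0]
    - [0.087,[0.035,0.007,0],0]
    - [0.087,[0.035,0.007,0],0]
    - [0.087,[0.035,0.007,0],0]
    - [0.087,[0.035,0.007,0],0]
    - [0.087,[0.035,0.007,0],0]
    - [0.087,[0.035,0.007,0],0]
    - [0.087,[0.035,0.007,0],0]

```text
t: 2.27
eef_pos: [0.4198, -0.4082, 0.2399]
orientation: [0.881, 0.474, -0.0, 0.0]
wrist_force: [0.3, -0.8, -0.3]
width: 0.0869
grasp_force: 0.0
```

>>> jog_arm:
  motion:
    - [0.087,[0.035,0.007,0],0]
    - [0.087,[0.035,0.007,0],0]
    - [0.087,[0.035,0.007,0],0]
    - [0.087,[0.035,0.007,0],0]
    - [0.087,[0.035,0.007,0],0]
    - [0.087,[0.03,0.005,0],0]
    - [0.087,[0,0,0],0]

```text
t: 2.85
eef_pos: [0.5699, -0.252, 0.2397]
orientation: [0.878, 0.479, 0.003, -0.001]
wrist_force: [-0.8, 0.4, 0.2]
width: 0.087
grasp_force: 0.0
```

```bash
cat >> h.py <<'E'
def pose():
    s=bot.get_state();x,y,z,w=s['orientation']
    from scipy.spatial.transform import Rotation as Ro
    R=Ro.from_quat(s['orientation']).as_matrix()
    return s,np.array(s['eef_pos']),R,np.degrees(np.arctan2(R[1,0],R[0,0]))
def plan(X,a=None):
    s,p,R,a0=pose();a=a0 if a is None else a
    d=np.array(X)-p;dy=-((a-a0+180)%360-180)
    A=np.radians(a);t=[np.cos(A)*d[0]+np.sin(A)*d[1],np.sin(A)*d[0]-np.cos(A)*d[1],-d[2]]
    print('t',round(s['t'],2),'pos',np.round(p,4),'a',round(a0,1),'tilt',np.round(R[2,:2],3),'width',round(s['width'],4),'gf',round(s['grasp_force'],1),'wf',np.round(s['wrist_force'],1))
    print('turn',round(dy,1),'then shift mm',np.round(np.array(t)*1000,1),'q',np.round(s['joints'],2))
E
python3 - <<'E'
from h import *
plan([.592,-.227,.2],56.6)
p=shot('wrist','w1');P=cloud(p)
print(p['t'],p['R'])
for l in('screw','collar','fence_face','rack'):
    for d in bot.silhouettes(p,l)[:2]:
        m=d['mask']&(p['z_map']>0);Q=P[m]
        if len(Q)<20: continue
        h=np.percentile(Q[:,2],95);T=Q[Q[:,2]>h-.006];r=cv2.minAreaRect((T[:,:2]*1000).astype(np.float32))
        print(l,round(d['confidence'],2),d['rect'],'ztop',round(h,3),np.round(r[0],1),np.round(r[1],1),round(r[2],1))
E
```

```text
t 2.85 pos [ 0.5699 -0.252   0.2397] a 57.2 tilt [0.006 0.   ] width 0.087 gf 0.0 wf [-0.8  0.4  0.2]
turn 0.6 then shift mm [33.   4.7 39.7] q [ 0.74  0.29 -0.45  1.51  0.12  1.36 -0.29]
[-0.61474961  0.05806134  0.42070118] [[ 8.40209626e-01 -5.42261717e-01 -1.19020564e-04]
 [-5.17898364e-01 -8.02524743e-01  2.96201488e-01]
 [-1.60714244e-01 -2.48809701e-01 -9.55125470e-01]]
screw 0.76 [302.9, 149.7, 34.2, 12.0] ztop 0.072 [ 592.5 -225.5] [10.1 36. ] 59.6
screw 0.69 [137.3, 153.1, 53.1, 74.3] ztop 0.017 [ 396.  -161.4] [90.5 60.2] 51.1
collar 0.9 [300.5, 138.5, 34.3, 110.8] ztop 0.071 [ 592.5 -225.5] [10.2 36.3] 59.7
collar 0.51 [305.1, 276.8, 49.2, 59.7] ztop 0.017 [ 485.6 -431.2] [89.5 58.6] 47.4
fence_face 0.82 [222.4, 134.0, 156.4, 127.7] ztop 0.068 [ 590.3 -283.2] [ 66.3 152.3] 17.0
rack 0.84 [224.3, 134.4, 157.7, 126.7] ztop 0.068 [ 600.7 -287.6] [ 47.5 149.1] 1.0
```

View pics/w1.png

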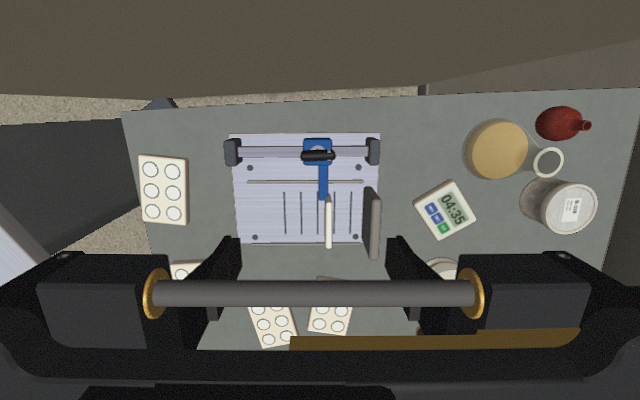

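>>> jog_arm:
  motion:
    - [0.06,[0.0343,0.0061,0],-2.4]
    - [0.06,[0,0,0.03],0]
    - [0.06,[0,0,0.03],0]
    - [0.06,[0,0,0.03],0]
    - [0.06,[0,0,0.02],0]
    - [0.06,[0,0,0],0]

```text
t: 3.6
eef_pos: [0.5847, -0.2363, 0.1243]
orientation: [0.871, 0.491, -0.003, -0.003]
wrist_force: [-1.1, 0.5, -0.9]
width: 0.0617
grasp_force: 0.0
```

```bash
python3 - <<'E'
from h import *
plan([.5925,-.2255,.066],59.6)
p=shot('wrist','w2');P=cloud(p);ok=p['z_map']>0
c=np.array([.549,-.261]);y=np.radians(-33.4);ex=np.array([np.cos(y),np.sin(y)]);ey=np.array([-ex[1],ex[0]])
D=P[...,:2]-c;u=D@ex;v=D@ey
for n,z0,z1,ul,vl in(('wing',.063,.08,(-.02,.05),(.03,.08)),('fence',.062,.08,(.05,.12),(-.09,.025)),('pusher',.048,.062,(0,.05),(-.09,.01)),('base',.003,.012,(-.1,.1),(-.08,.08)),('posts',.03,.06,(.05,.12),(.04,.08))):
    m=ok&(P[...,2]>z0)&(P[...,2]<z1)&(u>ul[0])&(u<ul[1])&(v>vl[0])&(v<vl[1])
    if m.sum()<20: print(n,m.sum());continue
    r=cv2.minAreaRect(np.stack([u[m],v[m]],-1).astype(np.float32)*1000);print(n,m.sum(),np.round(r[0],1),np.round(r[1],1),round(r[2],1),'z',np.round(np.percentile(P[...,2][m],[10,50,90]),4),np.round(np.percentile(u[m],[1,99]),4))
E
```

```text
t 3.6 pos [ 0.5847 -0.2363  0.1243] a 58.8 tilt [-0.002 -0.009] width 0.0617 gf 0.0 wf [-1.1  0.5 -0.9]
turn -0.8 then shift mm [13.2  1.3 58.3] q [ 0.7   0.4  -0.45  1.62  0.18  1.17 -0.33]
wing 756 [16.6 54.3] [37.1  9.8] 2.0 z [0.0663 0.0698 0.071 ] [-0.0012  0.0344]
fence 139 [ 80.4 -46.5] [ 7.4 19.2] 1.9 z [0.065  0.0701 0.0714] [0.0769 0.0839]
pusher 324 [ 30.3 -30.1] [ 7.9 58.8] 0.3 z [0.0521 0.0546 0.0556] [0.0265 0.0342]
base 14419 [ 1.3 -2.1] [189.5 151.5] 0.9 z [0.0064 0.0074 0.0086] [-0.0898  0.0916]
posts 1077 [68.7 54.7] [37.5 29.6] 1.7 z [0.0309 0.0395 0.0435] [0.0506 0.0866]
```

>>> jog_arm:
  motion:
    - [0.06,[0.007,0.001,0],-0.5]
    - [0.06,[0.007,0,0.01],0]
    - [0.06,[0,0,0.02],0]
    - [0.06,[0,0,0.02],0]
    - [0.06,[0,0,0.009],0]
    - [0.06,[0,0,0],0]

```text
t: 4.15
eef_pos: [0.5963, -0.2228, 0.069]
orientation: [0.868, 0.496, -0.001, -0.001]
wrist_force: [-0.3, 0.7, -0.4]
width: 0.0601
grasp_force: 0.0
```

```bash
python3 - <<'E'
from h import *
plan([.5928,-.2248,.066],59.2)
E
```

```text
t 4.15 pos [ 0.5963 -0.2228  0.069 ] a 59.5 tilt [-0.    -0.003] width 0.0601 gf 0.0 wf [-0.3  0.7 -0.4]
turn 0.3 then shift mm [-3.5 -2.   3. ] q [ 0.66  0.46 -0.44  1.65  0.22  1.08 -0.37]
```

>>> jog_arm:
  motion:
    - [0.06,[-0.0035,-0.002,0.002],0]
    - [0.06,[0,0,0],0]
    - [0.034,[0,0,0],0]
    - [0.03,[0,0,0],0]
    - [0.03,[0,0,0],0]
    - [0.03,[0,0,0],0]
    - [0.03,[0,0,0],0]

```text
t: 4.73
eef_pos: [0.5931, -0.2253, 0.069]
orientation: [0.868, 0.496, -0.0, -0.001]
wrist_force: [-2.8, 2.1, 3.2]
width: 0.0377
grasp_force: 30.0
```

>>> jog_arm:
  motion:
    - [0.03,[0,0,0],-5]
    - [0.03,[0,0,0],-7]
    - [0.03,[0,0,0],-7]
    - [0.03,[0,0,0],-7]
    - [0.03,[0,0,0],-7]
    - [0.03,[0,0,0],-7]
    - [0.03,[0,0,0],-7]
    - [0.03,[0,0,0],-5]

```text
t: 5.4
eef_pos: [0.5934, -0.2258, 0.0689]
orientation: [0.561, 0.828, -0.0, -0.0]
wrist_force: [-1.1, 0.6, 1.9]
width: 0.0376
grasp_force: 30.0
```

>>> jog_arm:
  motion:
    - [0.03,[0,0,0],0]
    - [0.03,[0,0,0],0]

```text
t: 5.57
eef_pos: [0.5936, -0.2258, 0.0689]
orientation: [0.564, 0.826, -0.0, 0.0]
wrist_force: [-1.8, -0.2, 4.1]
width: 0.0377
grasp_force: 30.0
```

>>> jog_arm:
  motion:
    - [0.06,[0,0,0],0]
    - [0.06,[0,0,0],0]
    - [0.06,[0,0,0],0]
    - [0.06,[0,0,0],6]
    - [0.06,[0,0,0],7]
    - [0.06,[0,0,0],7]
    - [0.06,[0,0,0],7]
    - [0.06,[0,0,0],7]

```text
t: 6.23
eef_pos: [0.5936, -0.2256, 0.0683]
orientation: [0.782, 0.623, 0.0, 0.0]
wrist_force: [-0.5, 0.3, 0.4]
width: 0.0599
grasp_force: 0.0
```

>>> jog_arm:
  motion:
    - [0.06,[0,0,0],7]
    - [0.06,[0,0,0],7]
    - [0.06,[0,0,0],6.2]
    - [0.06,[0,0,0],0]
    - [0.005,[0,0,0],0]
    - [0.005,[0,0,0],0]
    - [0.005,[0,0,0],0]
    - [0.005,[0,0,0],0]

```text
t: 6.9
eef_pos: [0.5936, -0.2257, 0.0685]
orientation: [0.877, 0.48, -0.0, -0.0]
wrist_force: [-0.3, -0.2, 0.1]
width: 0.041
grasp_force: 0.0
```

>>> jog_arm:
  motion:
    - [0.005,[0,0,0],0]
    - [0.005,[0,0,0],0]
    - [0.005,[0,0,0],0]
    - [0.005,[0,0,0],0]

```text
t: 7.23
eef_pos: [0.5935, -0.2258, 0.0686]
orientation: [0.878, 0.479, -0.0, -0.0]
wrist_force: [-0.4, 0.5, 1.2]
width: 0.015
grasp_force: 12.8
```

>>> jog_arm:
  motion:
    - [0.005,[0,0,0],0]
    - [0.005,[0,0,0],0]
    - [0.005,[0,0,0],0]
    - [0.005,[0,0,0],0]

```text
t: 7.57
eef_pos: [0.5935, -0.2257, 0.0686]
orientation: [0.878, 0.479, -0.0, 0.0]
wrist_force: [-0.7, -0.5, 1.0]
width: 0.0098
grasp_force: 29.7
```

>>> jog_arm:
  motion:
    - [0.005,[0,-0.008,0],0]
    - [0.005,[0,-0.012,0],0]
    - [0.005,[0,-0.012,0],0]
    - [0.005,[0,-0.012,0],0]
    - [0.005,[0,-0.01,0],0]
    - [0.005,[0,-0.006,0],0]
    - [0.005,[0,0,0],0]

```text
t: 8.15
eef_pos: [0.5416, -0.1927, 0.0686]
orientation: [0.878, 0.48, -0.001, -0.0]
wrist_force: [-1.9, -0.1, 1.8]
width: 0.0099
grasp_force: 29.7
```

```bash
python3 - <<'E'
from h import *
plan([.5935,-.2258,.066],57.2)
E
```

```text
t 8.15 pos [ 0.5416 -0.1927  0.0686] a 57.3 tilt [-0.001 -0.001] width 0.0099 gf 29.7 wf [-1.9 -0.1  1.8]
turn 0.1 then shift mm [ 0.3 61.6  2.6] q [ 0.69  0.35 -0.46  1.81  0.18  1.02 -0.41]
```

Sliding freely; push on until it meets the end post.

>>> jog_arm:
  motion:
    - [0.005,[0,-0.003,0],0]
    - [0.005,[0,-0.003,0],0]
    - [0.005,[0,-0.002,0],0]
    - [0.005,[0,0,0],0]

```text
t: 8.48
eef_pos: [0.5361, -0.1892, 0.0686]
orientation: [0.878, 0.479, -0.0, 0.0]
wrist_force: [-0.4, -2.4, 0.7]
width: 0.0097
grasp_force: 29.7
```

```bash
python3 - <<'E'
from h import *
plan([.5935,-.2258,.066],57.2)
E
```

```text
t 8.48 pos [ 0.5361 -0.1892  0.0686] a 57.3 tilt [-0. -0.] width 0.0097 gf 29.7 wf [-0.4 -2.4  0.7]
turn 0.1 then shift mm [ 0.3 68.1  2.6] q [ 0.69  0.33 -0.46  1.83  0.17  1.02 -0.41]
```

>>> jog_arm:
  motion:
    - [0.005,[0,-0.003,0],0]
    - [0.005,[0,-0.003,0],0]
    - [0.005,[0,-0.002,0],0]
    - [0.005,[0,0,0],0]

```text
t: 8.82
eef_pos: [0.5314, -0.1861, 0.0687]
orientation: [0.878, 0.479, 0.002, 0.002]
wrist_force: [6.5, -4.1, -5.4]
width: 0.0093
grasp_force: 29.8
```

```bash
python3 - <<'E'
from h import *
plan([.5935,-.2258,.066],57.2)
E
```

```text
t 8.82 pos [ 0.5314 -0.1861  0.0687] a 57.3 tilt [0.001 0.006] width 0.0093 gf 29.8 wf [ 6.5 -4.1 -5.4]
turn 0.1 then shift mm [ 0.3 73.7  2.7] q [ 0.69  0.32 -0.46  1.85  0.17  1.01 -0.41]
```

>>> jog_arm:
  motion:
    - [0.005,[0,0.003,0],0]
    - [0.04,[0,0,0],0]
    - [0.04,[0,0,0],0]
    - [0.04,[0,0,0],0]
    - [0.04,[0,0,-0.02],0]
    - [0.06,[0,0,-0.035],0]
    - [0.087,[0,0,-0.035],0]
    - [0.087,[-0.02,0.02,-0.035],0]

```text
t: 9.48
eef_pos: [0.538, -0.2049, 0.1926]
orientation: [0.875, 0.483, 0.001, -0.002]
wrist_force: [1.8, 0.9, 0.4]
width: 0.0485
grasp_force: 0.0
```

>>> jog_arm:
  motion:
    - [0.087,[-0.02,0.02,-0.03],0]
    - [0.087,[-0.02,0.01,0],0]
    - [0.087,[0,0,0],0]
    - [0.087,[0,0,0],0]

```text
t: 9.82
eef_pos: [0.5408, -0.2627, 0.2207]
orientation: [0.878, 0.478, -0.0, -0.0]
wrist_force: [-0.0, -0.2, -0.8]
width: 0.075
grasp_force: 0.0
```

```bash
python3 - <<'E'
from h import *
plan([.5935,-.2258,.066],57.2)
p=shot('wrist','w3');P=cloud(p);ok=p['z_map']>0
c=np.array([.549,-.261]);y=np.radians(-32.8);ex=np.array([np.cos(y),np.sin(y)]);ey=np.array([-ex[1],ex[0]])
D=P[...,:2]-c;u=D@ex;v=D@ey
for n,z0,z1,ul,vl in(('wing',.063,.08,(-.1,0),(.03,.08)),('fence',.062,.08,(.05,.12),(-.09,.025)),('pusher',.048,.062,(-.08,0),(-.09,.01)),('base',.003,.012,(-.1,.1),(-.08,.08))):
    m=ok&(P[...,2]>z0)&(P[...,2]<z1)&(u>ul[0])&(u<ul[1])&(v>vl[0])&(v<vl[1])
    if m.sum()<20: print(n,m.sum());continue
    r=cv2.minAreaRect(np.stack([u[m],v[m]],-1).astype(np.float32)*1000);print(n,m.sum(),np.round(r[0],1),np.round(r[1],1),round(r[2],1),'z',np.round(np.percentile(P[...,2][m],[10,50,90]),4),np.round(np.percentile(u[m],[1,99]),4))
for t in tiles(p): print(t)
E
```

```text
t 9.82 pos [ 0.5408 -0.2627  0.2207] a 57.1 tilt [ 0.    -0.001] width 0.075 gf 0.0 wf [-0.  -0.2 -0.8]
turn -0.1 then shift mm [ 59.6  24.3 154.7] q [ 0.78  0.26 -0.44  1.59  0.11  1.32 -0.25]
wing 410 [-54.9  53.6] [37.2 10.2] 89.2 z [0.0671 0.0698 0.0711] [-0.0599 -0.0499]
fence 776 [ 81.9 -30.2] [12.5 74.2] 0.0 z [0.0669 0.0705 0.0717] [0.0759 0.0877]
pusher 385 [-41.4 -31.6] [ 8.1 59.3] 0.3 z [0.0522 0.0547 0.0559] [-0.0453 -0.0373]
base 13799 [ 1.4 -2.3] [189.3 151.1] 0.0 z [0.0063 0.0073 0.0086] [-0.0905  0.0899]
(array([ 790.4, -201.8]), array([22.6,  1.6]), -30.1, np.float64(0.0189))
(array([ 755.2, -181.4]), array([64.6,  1.8]), -30.0, np.float64(0.0186))
(array([ 627.7, -107.8]), array([231.2,   2.1]), -30.0, np.float64(0.0186))
(array([ 762.7, -333.8]), array([74.7, 35.9]), 53.4, np.float64(0.0183))
(array([ 395.7, -161.3]), array([90.5, 61. ]), 50.8, np.float64(0.0154))
(array([ 688.8, -382.4]), array([67. , 57.9]), -87.9, np.float64(0.0212))
(array([ 788.7, -439. ]), array([45. , 10.6]), 73.7, np.float64(0.0188))
(array([ 658.8, -451.6]), array([31.9,  4.4]), -32.6, np.float64(0.0181))
(array([ 354.5, -280.9]), array([46.6, 39.5]), -30.1, np.float64(0.0153))
(array([ 512.4, -400.2]), array([57.9, 14.8]), -33.7, np.float64(0.0151))
(array([ 396.9, -413.8]), array([69.3, 50.5]), -32.4, np.float64(0.0154))
(array([ 468.2, -449.5]), array([60.2, 40.6]), -42.4, np.float64(0.0153))
```

View pics/w3.png

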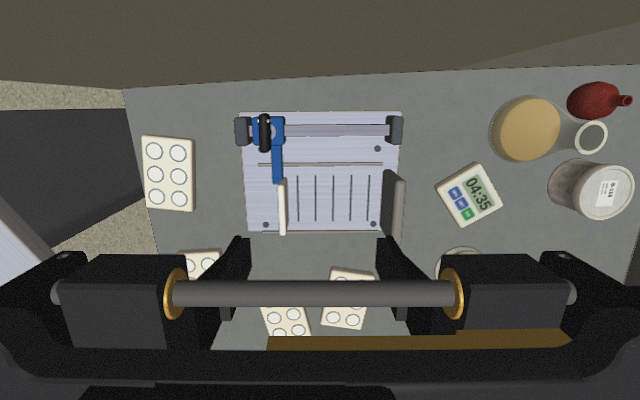

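>>> jog_arm:
  motion:
    - [0.087,[0,0,0],5]
    - [0.087,[0,0,0],4.6]
    - [0.087,[-0.03,0.009,0],0]
    - [0.087,[-0.03,0.009,0],0]
    - [0.087,[-0.03,0.009,0],0]
    - [0.087,[-0.03,0.009,0],0]
    - [0.087,[-0.03,0.009,0],0]
    - [0.087,[-0.03,0.009,0],0]

```text
t: 10.53
eef_pos: [0.4601, -0.4299, 0.22]
orientation: [0.914, 0.406, 0.0, -0.001]
wrist_force: [0.1, -0.3, 0.2]
width: 0.0869
grasp_force: 0.0
```

>>> jog_arm:
  motion:
    - [0.087,[-0.03,0.009,0],0]
    - [0.087,[-0.03,0.009,0],0]
    - [0.087,[-0.02,0,0],0]
    - [0.087,[0,0,0],0]
    - [0.087,[0,0,0],0]

```text
t: 10.95
eef_pos: [0.4192, -0.5016, 0.2197]
orientation: [0.915, 0.404, 0.0, -0.001]
wrist_force: [-0.2, 0.1, -0.8]
width: 0.0874
grasp_force: 0.0
```

```bash
python3 - <<'E'
from h import *
plan([.51,-.405,.12],47.5)
p=shot('wrist','w4')
for t in tiles(p): print(t)
E
```

```text
t 10.95 pos [ 0.4192 -0.5016  0.2197] a 47.6 tilt [ 0.001 -0.002] width 0.0874 gf 0.0 wf [-0.2  0.1 -0.8]
turn 0.1 then shift mm [132.5   1.7  99.7] q [ 1.04  0.35 -0.27  1.46  0.09  1.34  0.03]
(array([ 366.2, -194.5]), array([55.5,  4.5]), -43.5, np.float64(0.014))
(array([ 660.9, -501.2]), array([55.6, 15.4]), 47.8, np.float64(0.0186))
(array([ 611.4, -472.7]), array([56.4, 14.7]), 73.6, np.float64(0.0184))
(array([ 485.5, -431.6]), array([90. , 59.1]), 47.7, np.float64(0.0152))
(array([ 337.2, -300.5]), array([89.8, 60.5]), 61.1, np.float64(0.0153))
(array([ 399.4, -403.5]), array([91.2, 60.8]), 70.4, np.float64(0.0153))
(array([ 574.3, -543.1]), array([18.4,  4.4]), 29.4, np.float64(0.0185))
(array([ 281.2, -467. ]), array([23.1,  8.5]), -81.1, np.float64(0.012))
(array([ 286.5, -530.6]), array([38.1,  8.9]), -82.6, np.float64(0.0123))
```

>>> jog_arm:
  motion:
    - [0.087,[0.025,0,0.02],0]
    - [0.087,[0.027,0.002,0.025],0]
    - [0.087,[0.027,0,0.025],0]
    - [0.087,[0.027,0,0.025],0]
    - [0.087,[0.028,0,0.025],0]
    - [0.087,[0,0,0.02],0]
    - [0.087,[0,0,0.02],0]
    - [0.087,[0,0,0],0]

```text
t: 11.67
eef_pos: [0.5107, -0.3987, 0.0562]
orientation: [0.913, 0.407, -0.001, -0.004]
wrist_force: [-1.2, 0.5, -1.2]
width: 0.0869
grasp_force: 0.0
```

>>> jog_arm:
  motion:
    - [0.087,[0,0,0],0]

```text
t: 11.75
eef_pos: [0.5117, -0.4018, 0.06]
orientation: [0.914, 0.406, -0.0, -0.002]
wrist_force: [0.3, -0.2, 1.3]
width: 0.0865
grasp_force: 0.0
```

```bash
python3 - <<'E'
from h import *
plan([.5111,-.4035,.0185],47.7)
E
```

```text
t 11.75 pos [ 0.5117 -0.4018  0.06  ] a 47.9 tilt [ 0.001 -0.003] width 0.0865 gf 0.0 wf [ 0.3 -0.2  1.3]
turn 0.2 then shift mm [-1.6  0.7 41.5] q [ 0.87  0.48 -0.31  1.63  0.16  1.06 -0.22]
```

>>> jog_arm:
  motion:
    - [0.087,[-0.001,0.0005,0.015],0]
    - [0.087,[0,0,0.015],0]
    - [0.087,[0,0,0.011],0]
    - [0.087,[0,0,0],0]
    - [0.055,[0,0,0],0]
    - [0.055,[0,0,0],0]
    - [0.055,[0,0,0],0]
    - [0.055,[0,0,0],0]

```text
t: 12.42
eef_pos: [0.5116, -0.4062, 0.0211]
orientation: [0.915, 0.404, 0.0, 0.001]
wrist_force: [0.5, 0.1, -0.0]
width: 0.0678
grasp_force: 0.0
```

>>> jog_arm:
  motion:
    - [0.055,[0,0,0],0]
    - [0.055,[0,0,-0.01],0]
    - [0.055,[0,0,-0.02],0]
    - [0.055,[0,0,-0.03],0]
    - [0.055,[0,0,-0.03],0]
    - [0.055,[0,0,-0.03],0]
    - [0.055,[0,0,0],0]
    - [0.055,[0,0,0],0]

```text
t: 13.08
eef_pos: [0.5122, -0.4066, 0.1431]
orientation: [0.915, 0.404, 0.001, 0.002]
wrist_force: [-1.0, -0.4, -1.4]
width: 0.0598
grasp_force: 30.0
```

```bash
python3 - <<'E'
from h import *
plan([.5111,-.4035,.0185],47.7)
p=shot('wrist','w5')
q=shot('scene');c=q['image'][120:300,220:460];cv2.imwrite('pics/s5.png',cv2.resize(c,None,fx=3,fy=3,interpolation=cv2.INTER_CUBIC)[:,:,::-1])
E
```

```text
t 13.08 pos [ 0.5122 -0.4066  0.1431] a 47.7 tilt [0.    0.005] width 0.0598 gf 30.0 wf [-1.  -0.4 -1.4]
turn -0.0 then shift mm [  1.5  -2.9 124.6] q [ 0.88  0.4  -0.32  1.55  0.13  1.2  -0.2 ]
```

View pics/s5.png

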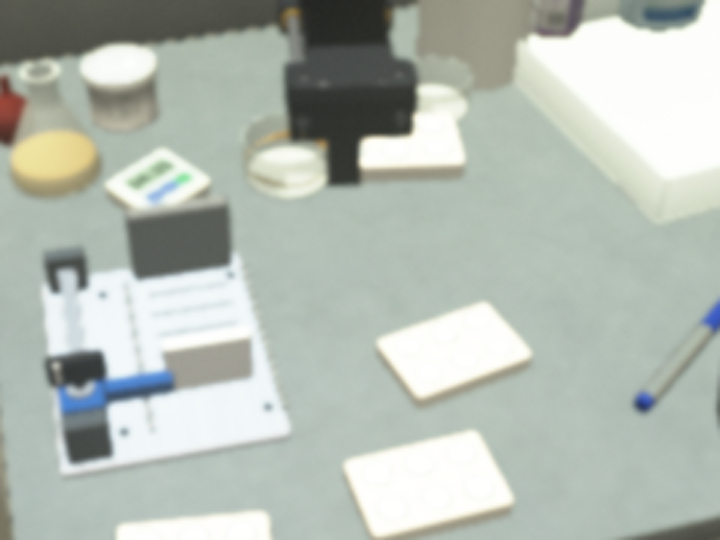

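>>> jog_arm:
  motion:
    - [0.055,[0,0,0.03],0]
    - [0.055,[0,0,0.03],0]
    - [0.055,[0,0,0.03],0]
    - [0.055,[0,0,0.02],0]
    - [0.055,[0,0,0.0105],0]
    - [0.055,[0,0,0],0]
    - [0.055,[0,0,0],0]
    - [0.075,[0,0,0],0]

```text
t: 13.85
eef_pos: [0.5103, -0.4052, 0.0184]
orientation: [0.915, 0.404, -0.0, -0.001]
wrist_force: [0.3, 0.1, 0.3]
width: 0.0622
grasp_force: 0.0
```

>>> jog_arm:
  motion:
    - [0.075,[0,0,0],0]
    - [0.075,[0,0,0],0]
    - [0.075,[-0.0115,0,0],0]
    - [0.075,[0,0,0],0]
    - [0.055,[0,0,0],0]
    - [0.055,[0,0,0],0]
    - [0.055,[0,0,0],0]
    - [0.055,[0,0,0],0]

```text
t: 14.52
eef_pos: [0.5033, -0.4139, 0.0195]
orientation: [0.915, 0.404, -0.0, -0.0]
wrist_force: [0.1, 1.0, -0.1]
width: 0.0599
grasp_force: 30.0
```

```bash
python3 - <<'E'
from h import *
plan([.5111,-.4035,.0185],47.7)
E
```

```text
t 14.52 pos [ 0.5033 -0.4139  0.0195] a 47.7 tilt [ 0. -0.] width 0.0599 gf 30.0 wf [ 0.1  1.  -0.1]
turn 0.0 then shift mm [13.  -1.2  1. ] q [ 0.88  0.53 -0.3   1.65  0.18  0.99 -0.22]
```

>>> jog_arm:
  motion:
    - [0.055,[0,0,-0.015],0]
    - [0.055,[0,0,-0.025],0]
    - [0.055,[0,0,-0.025],-3]
    - [0.055,[0,0,-0.025],-3.5]
    - [0.055,[0,0,-0.015],-3]
    - [0.055,[0.024,0.0125,0],0]
    - [0.055,[0.024,0.0125,0],0]
    - [0.055,[0.024,0.0125,0],0]

```text
t: 15.18
eef_pos: [0.5742, -0.3739, 0.1248]
orientation: [0.878, 0.478, 0.0, 0.0]
wrist_force: [0.3, -0.1, -1.5]
width: 0.0594
grasp_force: 30.0
```

>>> jog_arm:
  motion:
    - [0.055,[0,0,0],0]
    - [0.055,[0,0,0],0]

```text
t: 15.35
eef_pos: [0.5756, -0.371, 0.1239]
orientation: [0.877, 0.481, 0.001, -0.001]
wrist_force: [-0.8, -0.8, -2.0]
width: 0.0595
grasp_force: 30.0
```

```bash
python3 - <<'E'
from h import *
plan([.5738,-.3737,.0945],57.2)
E
```

```text
t 15.35 pos [ 0.5756 -0.371   0.1239] a 57.5 tilt [ 0.002 -0.001] width 0.0595 gf 30.0 wf [-0.8 -0.8 -2. ]
turn 0.3 then shift mm [-3.3 -0.1 29.4] q [ 0.8   0.49 -0.37  1.48  0.18  1.2  -0.15]
```

>>> jog_arm:
  motion:
    - [0.055,[-0.003,0,0.01],0]
    - [0.055,[0,0,0.012],0]
    - [0.055,[0,0,0.006],0]
    - [0.055,[0,0,0],0]
    - [0.055,[0,0,0.002],0]
    - [0.055,[0,0,0.002],0]
    - [0.055,[0,0,0.002],0]
    - [0.055,[0,0,0],0]

```text
t: 16.02
eef_pos: [0.5724, -0.3769, 0.0915]
orientation: [0.878, 0.479, 0.0, 0.001]
wrist_force: [-1.1, 0.0, 0.7]
width: 0.0598
grasp_force: 30.0
```

```bash
python3 - <<'E'
from h import *
plan([.5738,-.3737,.0945],57.2)
E
```

```text
t 16.02 pos [ 0.5724 -0.3769  0.0915] a 57.2 tilt [-0.     0.001] width 0.0598 gf 30.0 wf [-1.1  0.   0.7]
turn -0.0 then shift mm [ 3.5 -0.5 -3. ] q [ 0.81  0.52 -0.36  1.51  0.19  1.15 -0.16]
```

>>> jog_arm:
  motion:
    - [0.055,[0.0025,0,0],0]
    - [0.055,[0,0,0.002],0]
    - [0.055,[0,0,0.002],0]
    - [0.055,[0,0,0.002],0]
    - [0.055,[0,0,0],0]

```text
t: 16.43
eef_pos: [0.5735, -0.3764, 0.0878]
orientation: [0.878, 0.478, -0.0, 0.002]
wrist_force: [-4.9, -1.3, 11.6]
width: 0.0596
grasp_force: 30.0
```

```bash
python3 - <<'E'
from h import *
plan([.5738,-.3737,.0945],57.2)
q=shot('scene');c=q['image'][150:270,220:400];cv2.imwrite('pics/s6.png',cv2.resize(c,None,fx=4,fy=4,interpolation=cv2.INTER_CUBIC)[:,:,::-1])
E
```

```text
t 16.43 pos [ 0.5735 -0.3764  0.0878] a 57.1 tilt [-0.003  0.003] width 0.0596 gf 30.0 wf [-4.9 -1.3 11.6]
turn -0.1 then shift mm [ 2.4 -1.2 -6.7] q [ 0.8   0.52 -0.36  1.51  0.2   1.14 -0.16]
```

View pics/s6.png

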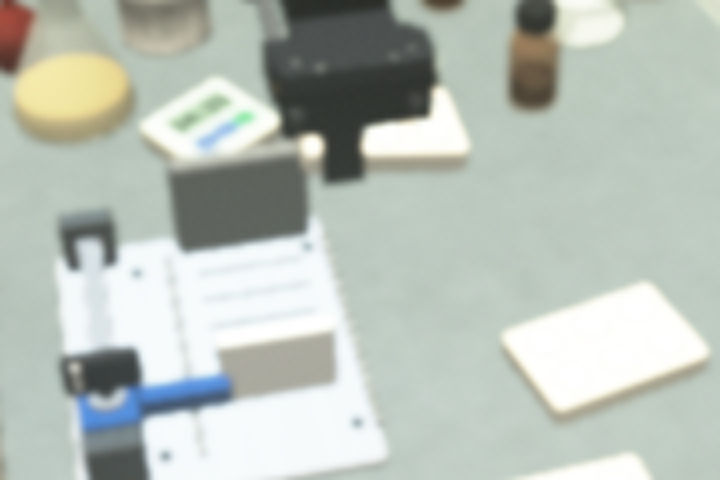

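>>> jog_arm:
  motion:
    - [0.055,[0,0,0.002],0]
    - [0.055,[0,0,0.002],0]
    - [0.055,[0,0,0.002],0]
    - [0.055,[0,0,0.002],0]
    - [0.055,[0,0,0.002],0]
    - [0.055,[0,0,0],0]

```text
t: 16.98
eef_pos: [0.5735, -0.3766, 0.0779]
orientation: [0.878, 0.478, -0.0, 0.002]
wrist_force: [-5.9, 0.3, 12.8]
width: 0.0599
grasp_force: 30.0
```

```bash
python3 - <<'E'
from h import *
plan([.5738,-.3737,.0945],57.2)
q=shot('scene');c=q['image'][150:270,220:400];cv2.imwrite('pics/s7.png',cv2.resize(c,None,fx=4,fy=4,interpolation=cv2.INTER_CUBIC)[:,:,::-1])
E
```

```text
t 16.98 pos [ 0.5735 -0.3766  0.0779] a 57.1 tilt [-0.003  0.003] width 0.0599 gf 30.0 wf [-5.9  0.3 12.8]
turn -0.1 then shift mm [  2.6  -1.3 -16.6] q [ 0.8   0.53 -0.35  1.52  0.2   1.12 -0.17]
```

View pics/s7.png

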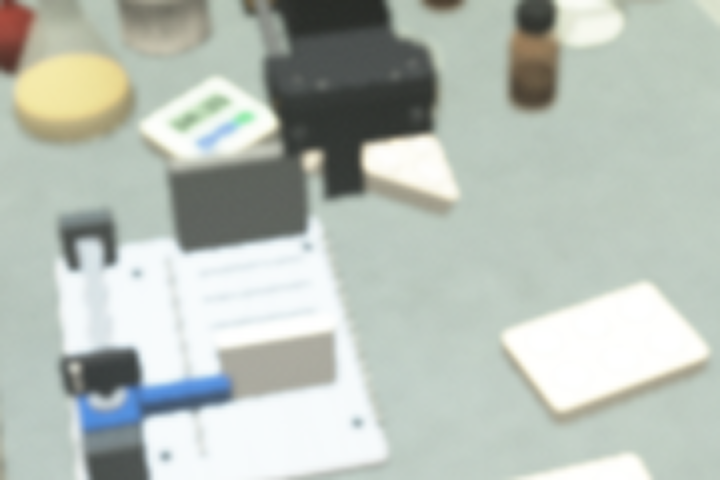

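>>> jog_arm:
  motion:
    - [0.055,[0,0,0.0015],0]
    - [0.055,[0,0,0.0015],0]
    - [0.055,[0,0,0],0]
    - [0.055,[0,0,-0.015],0]
    - [0.055,[0,0,-0.025],0]
    - [0.055,[0,0,-0.025],0]
    - [0.055,[0,0,-0.02],0]
    - [0.055,[0,0,0],-6]

```text
t: 17.7
eef_pos: [0.5767, -0.375, 0.1626]
orientation: [0.851, 0.524, 0.002, 0.004]
wrist_force: [1.0, -0.7, -0.3]
width: 0.0601
grasp_force: 30.0
```

>>> jog_arm:
  motion:
    - [0.055,[0,0,0],-7]
    - [0.055,[0,0,0],-7]
    - [0.055,[0,0,0],-7]
    - [0.055,[0,0,0],-7]
    - [0.055,[0,0,0],-7]
    - [0.055,[0,0,0],-7]
    - [0.055,[0,0,0],-7]
    - [0.055,[0,0,0],-7]

```text
t: 18.37
eef_pos: [0.5739, -0.3738, 0.1567]
orientation: [0.503, 0.864, 0.0, 0.0]
wrist_force: [-0.2, -0.1, -2.1]
width: 0.0595
grasp_force: 30.0
```

>>> jog_arm:
  motion:
    - [0.055,[0,0,0],-7]
    - [0.055,[0,0,0],-7]
    - [0.055,[0,0,0],-7]
    - [0.055,[0,0,0],-7]
    - [0.055,[0,0,0],0]
    - [0.055,[0,0,0],0]

```text
t: 18.87
eef_pos: [0.5737, -0.3741, 0.1565]
orientation: [0.284, 0.959, 0.0, 0.0]
wrist_force: [0.3, 0.3, -2.1]
width: 0.0596
grasp_force: 30.0
```

```bash
cat >> h.py <<'E'
C0=np.array([.549,-.261]);_y=np.radians(-32.8);EX=np.array([np.cos(_y),np.sin(_y)]);EY=np.array([-EX[1],EX[0]])
def rk(u,v,z): return [*(C0+u*EX+v*EY),z]
def heldtilt(p,zmin=.06):
    s,pos,R,a=pose();P=cloud(p);L=(P-pos)@R
    m=(p['z_map']>0)&(abs(L[...,1])<.026)&(abs(L[...,0])<.1)&(L[...,2]>-.03)&(L[...,2]<.1)&(p['image'].min(-1)>120)
    m[:,0:2]=0
    print('held pts',m.sum())
    if m.sum()>50:
        Q=L[m];mu=np.median(Q,0);w=np.linalg.svd(Q-Q.mean(0),full_matrices=False)[2][2];print('normal tool',np.round(w,3),'tilt deg',round(np.degrees(np.arctan2(abs(w[0]),abs(w[2]))),1),'x',np.round(np.percentile(Q[:,0],[2,98]),3),'z',np.round(np.percentile(Q[:,2],[2,98]),3))
E
python3 - <<'E'
from h import *
plan(rk(0,-.031,.15),147.2)
for n in('top','scene','wrist'): p=shot(n);heldtilt(p)
E
```

```text
t 18.87 pos [ 0.5737 -0.3741  0.1565] a 147.0 tilt [0.    0.001] width 0.0596 gf 30.0 wf [ 0.3  0.3 -2.1]
turn -0.2 then shift mm [82.  50.7  6.5] q [ 1.    0.52 -0.64  1.44  0.32  1.29  1.33]
held pts 0
held pts 245
normal tool [ 0.971 -0.098  0.218] tilt deg 77.3 x [-0.004  0.017] z [-0.012  0.086]
held pts 4464
normal tool [ 0.703 -0.172  0.691] tilt deg 45.5 x [-0.055  0.018] z [-0.01   0.041]
```

>>> jog_arm:
  motion:
    - [0.055,[0.02,0.0125,0],0]
    - [0.055,[0.021,0.013,0],0]
    - [0.055,[0.021,0.013,0],0]
    - [0.055,[0.02,0.0125,0],0]
    - [0.055,[0,0,0],0]
    - [0.055,[0,0,0.02],0]
    - [0.055,[0,0,0.02],0]
    - [0.055,[0,0,0],0]

```text
t: 19.68
eef_pos: [0.5298, -0.2865, 0.113]
orientation: [0.283, 0.959, 0.0, -0.003]
wrist_force: [-1.6, 0.2, -2.5]
width: 0.0595
grasp_force: 30.0
```

>>> jog_arm:
  motion:
    - [0.055,[0,0,0],0]
    - [0.055,[0,0,0],0]

```text
t: 19.85
eef_pos: [0.5329, -0.2875, 0.1174]
orientation: [0.283, 0.959, -0.0, 0.001]
wrist_force: [-0.4, -0.8, -2.3]
width: 0.0602
grasp_force: 30.0
```

```bash
python3 - <<'E'
from h import *
plan(rk(0,-.031,.0915),147.2)
p=shot('wrist','w8');heldtilt(p)
E
```

```text
t 19.85 pos [ 0.5329 -0.2875  0.1174] a 147.1 tilt [-0.001  0.   ] width 0.0602 gf 30.0 wf [-0.4 -0.8 -2.3]
turn -0.1 then shift mm [ 0.8 -0.  25.9] q [ 1.01  0.4  -0.69  1.69  0.27  1.15  1.25]
held pts 5673
normal tool [0.001 1.    0.   ] tilt deg 69.4 x [-0.083  0.046] z [-0.01   0.064]
```

View pics/w8.png

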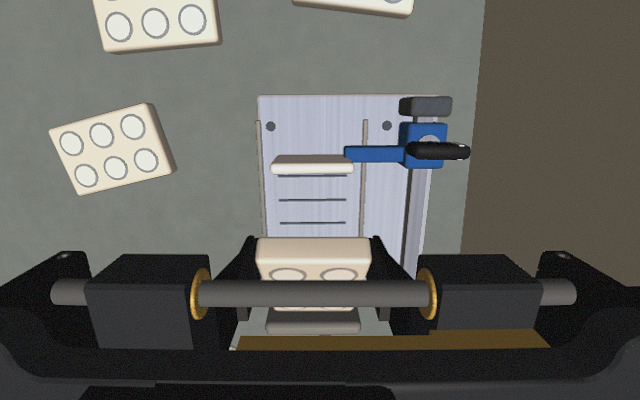

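>>> jog_arm:
  motion:
    - [0.055,[0,0,0.014],0]
    - [0.055,[0,0,0.0115],0]
    - [0.055,[-0.01,0,0],0]
    - [0.055,[-0.01,0,0],0]
    - [0.055,[-0.008,0,0],0]
    - [0.055,[-0.006,0,0],0]
    - [0.055,[-0.006,0,0],0]
    - [0.055,[0,0,0],0]

```text
t: 20.57
eef_pos: [0.5622, -0.306, 0.0884]
orientation: [0.282, 0.959, 0.001, -0.006]
wrist_force: [-6.9, 4.3, 2.5]
width: 0.0594
grasp_force: 30.0
```

>>> jog_arm:
  motion:
    - [0.055,[-0.005,0,0],0]
    - [0.055,[-0.005,0,0],0]
    - [0.055,[-0.005,0,0],0]
    - [0.055,[-0.004,0,0],0]
    - [0.055,[0,0,0],0]

```text
t: 20.98
eef_pos: [0.58, -0.3177, 0.089]
orientation: [0.282, 0.959, 0.001, -0.003]
wrist_force: [-4.6, 3.1, -1.0]
width: 0.0601
grasp_force: 30.0
```

```bash
python3 - <<'E'
from h import *
plan(rk(.0676,-.031,.0915),147.2)
E
```

```text
t 20.98 pos [ 0.58   -0.3177  0.089 ] a 147.2 tilt [ 0.006 -0.   ] width 0.0601 gf 30.0 wf [-4.6  3.1 -1. ]
turn -0.0 then shift mm [-10.8  -0.1  -2.5] q [ 0.94  0.54 -0.64  1.56  0.34  1.16  1.23]
```

>>> jog_arm:
  motion:
    - [0.055,[-0.004,0,-0.001],0]
    - [0.055,[-0.004,0,-0.001],0]
    - [0.055,[-0.003,0,0],0]
    - [0.055,[0,0,0],0]
    - [0.055,[0,0,0],0]

```text
t: 21.4
eef_pos: [0.5905, -0.3245, 0.092]
orientation: [0.282, 0.959, 0.0, -0.001]
wrist_force: [-3.1, 2.6, -4.3]
width: 0.0596
grasp_force: 30.0
```

```bash
python3 - <<'E'
from h import *
plan(rk(.0676,-.031,.0915),147.2)
q=shot('scene','s9');c=q['image'][150:270,220:400];cv2.imwrite('pics/s9.png',cv2.resize(c,None,fx=4,fy=4,interpolation=cv2.INTER_CUBIC)[:,:,::-1])
heldtilt(q)
E
```

```text
t 21.4 pos [ 0.5905 -0.3245  0.092 ] a 147.2 tilt [0.002 0.   ] width 0.0596 gf 30.0 wf [-3.1  2.6 -4.3]
turn -0.0 then shift mm [ 1.7 -0.1  0.5] q [ 0.93  0.56 -0.64  1.53  0.35  1.17  1.23]
held pts 1294
normal tool [ 0.992  0.012 -0.128] tilt deg 82.7 x [-0.005  0.053] z [-0.019  0.085]
```

View pics/s9.png

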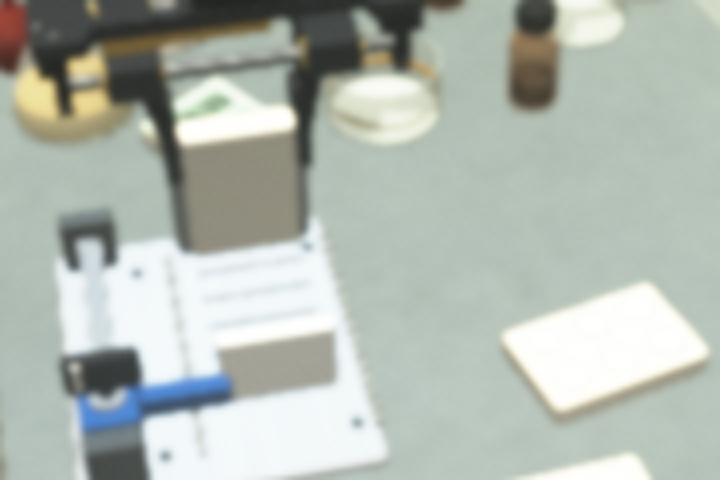

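>>> jog_arm:
  motion:
    - [0.055,[0,0,0.0015],0]
    - [0.055,[0,0,0.0015],0]
    - [0.055,[0,0,0],0]
    - [0.074,[0,0,0],0]
    - [0.074,[0,0,0],0]
    - [0.074,[0,0,0],0]
    - [0.074,[0,0,0],0]
    - [0.074,[0,0,-0.01],0]

```text
t: 22.12
eef_pos: [0.5902, -0.3252, 0.0986]
orientation: [0.283, 0.959, 0.0, -0.001]
wrist_force: [-0.4, 0.3, -1.5]
width: 0.0734
grasp_force: 0.0
```

>>> jog_arm:
  motion:
    - [0.074,[0,0,-0.025],0]
    - [0.08,[0,0,-0.03],0]
    - [0.087,[0,0,-0.03],0]
    - [0.087,[0,0,-0.01],6]
    - [0.087,[0,0,0],7]
    - [0.087,[0,0,0],7]
    - [0.087,[0,0,0],7]
    - [0.087,[0,0,0],7]

```text
t: 22.78
eef_pos: [0.5915, -0.3254, 0.1963]
orientation: [0.553, 0.833, -0.0, 0.001]
wrist_force: [-0.8, 0.1, 0.1]
width: 0.087
grasp_force: 0.0
```

>>> jog_arm:
  motion:
    - [0.087,[0,0,0],7]
    - [0.087,[0,0,0],7]
    - [0.087,[0,0,0],7]
    - [0.087,[0,0,0],7]
    - [0.087,[0,0,0],7]
    - [0.087,[0,0,0],7]
    - [0.087,[0,0,0],0.8]
    - [0.087,[0,0,0],0]

```text
t: 23.45
eef_pos: [0.5914, -0.3251, 0.1958]
orientation: [0.816, 0.577, 0.0, 0.001]
wrist_force: [-1.0, -0.8, 0.6]
width: 0.0872
grasp_force: 0.0
```

>>> jog_arm:
  motion:
    - [0.087,[-0.019,-0.0255,0],0]
    - [0.087,[-0.019,-0.0255,0],0]
    - [0.087,[-0.019,-0.0255,0],0]
    - [0.087,[-0.019,-0.0255,0],0]
    - [0.087,[-0.019,-0.0255,0],0]
    - [0.087,[-0.019,-0.0255,0],0]
    - [0.087,[0,0,0],0]
    - [0.087,[0,0,0],0]

```text
t: 24.12
eef_pos: [0.4068, -0.3827, 0.1956]
orientation: [0.818, 0.576, -0.0, 0.001]
wrist_force: [1.6, -0.8, 0.4]
width: 0.0868
grasp_force: 0.0
```

```bash
cat >> h.py <<'E'
def row(p):
    P=cloud(p);D=P[...,:2]-C0;u=D@EX;v=D@EY
    m=(p['z_map']>0)&(P[...,2]>.085)&(P[...,2]<.112)&(u>-.06)&(u<.1)&(abs(v+.031)<.06)
    print('row pts',m.sum())
    if m.sum()>20:
        r=cv2.minAreaRect(np.stack([u[m],v[m]],-1).astype(np.float32)*1000);print('uv',np.round(r[0],1),np.round(r[1],1),round(r[2],1),'z',np.round(np.percentile(P[...,2][m],[50,95]),4),'u',np.round(np.percentile(u[m],[1,99])*1000,1))
E
python3 - <<'E'
from h import *
plan([.4078,-.38,.0185],70.4)
for n in('top','scene','wrist'):
    p=shot(n);row(p)
    if n!='scene':
        for t in tiles(p):
            if 50<t[1][1]<65 and t[1][0]>80: print(t)
E
```

```text
t 24.12 pos [ 0.4068 -0.3827  0.1956] a 70.3 tilt [-0.002  0.001] width 0.0868 gf 0.0 wf [ 1.6 -0.8  0.4]
turn -0.1 then shift mm [  2.9   0.  177.1] q [ 1.06  0.18 -0.39  1.73  0.07  1.25  0.31]
row pts 195
uv [ 69.1 -31.1] [60.1 16.5] 89.7 z [0.0983 0.1013] u [61.1 77.1]
(array([ 398.1, -163.4]), array([90.9, 61.5]), 51.3, np.float64(0.0169))
row pts 260
uv [ 68.6 -29.7] [19.  58.7] 2.8 z [0.0967 0.1001] u [60.2 76.4]
row pts 2225
uv [ 67.5 -31.2] [60.  17.2] 89.7 z [0.0964 0.0981] u [59.6 75.5]
(array([ 336.3, -300.5]), array([90.7, 61. ]), 61.3, np.float64(0.0153))
(array([ 399.6, -403.4]), array([89.5, 60. ]), 70.5, np.float64(0.0154))
```

>>> jog_arm:
  motion:
    - [0.087,[0.002,0,0.03],0]
    - [0.087,[0,0,0.03],0]
    - [0.087,[0,0,0.03],0]
    - [0.087,[0,0,0.03],0]
    - [0.087,[0,0,0.03],0]
    - [0.087,[0,0,0.017],0]
    - [0.087,[0,0,0],0]
    - [0.087,[0,0,0],0]

```text
t: 24.93
eef_pos: [0.4102, -0.3779, 0.0273]
orientation: [0.816, 0.577, 0.0, -0.001]
wrist_force: [0.9, 0.3, 0.5]
width: 0.087
grasp_force: 0.0
```

```bash
python3 - <<'E'
from h import *
plan([.4079,-.3799,.0185],70.5)
E
```

```text
t 24.93 pos [ 0.4102 -0.3779  0.0273] a 70.5 tilt [ 0.002 -0.001] width 0.087 gf 0.0 wf [0.9 0.3 0.5]
turn 0.0 then shift mm [-2.6 -1.5  8.8] q [ 1.02  0.36 -0.37  1.89  0.16  0.93  0.23]
```

>>> jog_arm:
  motion:
    - [0.087,[-0.0025,-0.001,0.008],0]
    - [0.087,[0,0,0],0]
    - [0.055,[0,0,0],0]
    - [0.055,[0,0,0],0]
    - [0.055,[0,0,0],0]
    - [0.055,[0,0,0],0]
    - [0.055,[0,0,0],0]
    - [0.055,[0,0,0],0]

```text
t: 25.6
eef_pos: [0.4077, -0.3814, 0.0203]
orientation: [0.817, 0.576, 0.0, 0.0]
wrist_force: [-0.0, -0.6, 1.4]
width: 0.0592
grasp_force: 30.0
```

```bash
python3 - <<'E'
from h import *
plan(rk(.0825,-.085,.1245),57.2)
E
```

```text
t 25.6 pos [ 0.4077 -0.3814  0.0203] a 70.4 tilt [-0.     0.001] width 0.0592 gf 30.0 wf [-0.  -0.6  1.4]
turn 13.2 then shift mm [  92.8  136.  -104.2] q [ 1.02  0.37 -0.37  1.89  0.16  0.91  0.23]
```

>>> jog_arm:
  motion:
    - [0.055,[0,0,-0.015],0]
    - [0.055,[0,0,-0.03],0]
    - [0.055,[0,0,-0.03],6]
    - [0.055,[0,0,-0.03],7.2]
    - [0.055,[0.015,0.0225,0],0]
    - [0.055,[0.015,0.0225,0],0]
    - [0.055,[0.015,0.0225,0],0]
    - [0.055,[0.015,0.0225,0],0]

```text
t: 26.27
eef_pos: [0.5164, -0.3795, 0.1249]
orientation: [0.878, 0.479, -0.0, -0.0]
wrist_force: [-0.3, 0.5, -1.0]
width: 0.0599
grasp_force: 30.0
```

>>> jog_arm:
  motion:
    - [0.055,[0.015,0.0225,0],0]
    - [0.055,[0.0155,0.0235,0],0]
    - [0.055,[0,0,0],0]
    - [0.055,[0,0,0],0]
    - [0.055,[0,0,0],0]

```text
t: 26.68
eef_pos: [0.5699, -0.3788, 0.1241]
orientation: [0.878, 0.479, -0.001, -0.001]
wrist_force: [-0.2, -0.0, -1.4]
width: 0.0598
grasp_force: 30.0
```

```bash
python3 - <<'E'
from h import *
plan(rk(.0825,-.0865,.0925),57.2)
E
```

```text
t 26.68 pos [ 0.5699 -0.3788  0.1241] a 57.2 tilt [-0.001 -0.002] width 0.0598 gf 30.0 wf [-0.2 -0.  -1.4]
turn 0.0 then shift mm [ 1.2  1.1 31.6] q [ 0.83  0.49 -0.38  1.48  0.19  1.21 -0.15]
```

>>> jog_arm:
  motion:
    - [0.055,[0.001,0.001,0.01],0]
    - [0.055,[0,0,0.014],0]
    - [0.055,[0,0,0.006],0]
    - [0.055,[0,0,0.003],0]
    - [0.055,[0,0,0.003],0]
    - [0.055,[0,0,0.003],0]
    - [0.055,[0,0,0.003],0]
    - [0.055,[0,0,0.002],0]

```text
t: 27.35
eef_pos: [0.5696, -0.3798, 0.0822]
orientation: [0.878, 0.478, -0.002, -0.001]
wrist_force: [-7.9, 0.9, 10.9]
width: 0.0594
grasp_force: 30.0
```

>>> jog_arm:
  motion:
    - [0.055,[0,0,0.002],0]
    - [0.055,[0,0,0.002],0]
    - [0.055,[0,0,0.002],0]
    - [0.055,[0,0,0],0]

```text
t: 27.68
eef_pos: [0.5703, -0.3801, 0.0764]
orientation: [0.878, 0.478, -0.002, 0.0]
wrist_force: [-5.7, 0.3, 9.7]
width: 0.0596
grasp_force: 30.0
```

```bash
python3 - <<'E'
from h import *
plan(rk(.0825,-.0865,.0925),57.2)
heldtilt(shot('top'))
q=shot('scene');c=q['image'][150:270,220:400];cv2.imwrite('pics/s10.png',cv2.resize(c,None,fx=4,fy=4,interpolation=cv2.INTER_CUBIC)[:,:,::-1])
E
```

```text
t 27.68 pos [ 0.5703 -0.3801  0.0764] a 57.1 tilt [-0.003 -0.001] width 0.0596 gf 30.0 wf [-5.7  0.3  9.7]
turn -0.1 then shift mm [  2.    0.1 -16.1] q [ 0.82  0.54 -0.37  1.52  0.21  1.13 -0.16]
held pts 628
normal tool [-0.783 -0.019 -0.622] tilt deg 51.5 x [-0.098 -0.032] z [0.018 0.08 ]
```

View pics/s10.png

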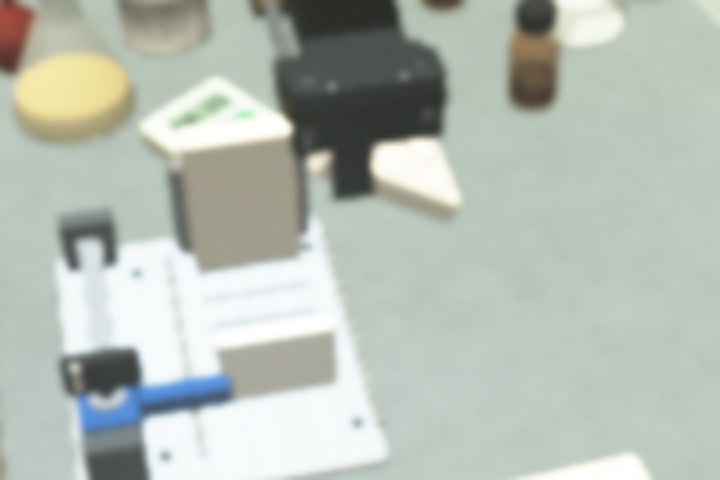

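>>> jog_arm:
  motion:
    - [0.055,[0,0,-0.015],0]
    - [0.055,[0,0,-0.025],0]
    - [0.055,[0,0,-0.03],0]
    - [0.055,[0,0,-0.03],0]
    - [0.055,[0,0,-0.023],0]
    - [0.055,[0,0,0],-6]
    - [0.055,[0,0,0],-7]
    - [0.055,[0,0,0],-7]

```text
t: 28.45
eef_pos: [0.5724, -0.3784, 0.1991]
orientation: [0.78, 0.626, 0.0, 0.001]
wrist_force: [0.7, -0.3, -1.2]
width: 0.0597
grasp_force: 30.0
```

>>> jog_arm:
  motion:
    - [0.055,[0,0,0],-7]
    - [0.055,[0,0,0],-7]
    - [0.055,[0,0,0],-7]
    - [0.055,[0,0,0],-7]
    - [0.055,[0,0,0],-7]
    - [0.055,[0,0,0],-7]
    - [0.055,[0,0,0],-7]
    - [0.055,[0,0,0],-7]

```text
t: 29.12
eef_pos: [0.572, -0.3784, 0.1982]
orientation: [0.394, 0.919, 0.0, -0.0]
wrist_force: [-0.3, 0.4, -1.1]
width: 0.0597
grasp_force: 30.0
```

>>> jog_arm:
  motion:
    - [0.055,[0,0,0],-7]
    - [0.055,[0,0,0],-7]
    - [0.055,[0,0,0],0]
    - [0.055,[0,0,0],0]

```text
t: 29.45
eef_pos: [0.572, -0.3785, 0.198]
orientation: [0.284, 0.959, 0.0, -0.0]
wrist_force: [0.1, -0.2, -1.1]
width: 0.0596
grasp_force: 30.0
```

```bash
python3 - <<'E'
from h import *
plan(rk(-.006,-.031,.195),147.2)
for n in('top','scene'): row(shot(n))
E
```

```text
t 29.45 pos [ 0.572  -0.3785  0.198 ] a 147.0 tilt [0. 0.] width 0.0596 gf 30.0 wf [ 0.1 -0.2 -1.1]
turn -0.2 then shift mm [89.  55.3  3. ] q [ 1.01  0.5  -0.65  1.39  0.3   1.36  1.35]
row pts 0
row pts 261
uv [ 68.  -29.7] [18.8 58.6] 2.5 z [0.0969 0.1   ] u [59.6 76.6]
```

>>> jog_arm:
  motion:
    - [0.055,[0.022,0.013,0],0]
    - [0.055,[0.0225,0.014,0],0]
    - [0.055,[0.0225,0.014,0],0]
    - [0.055,[0.022,0.014,0],0]
    - [0.055,[0,0,0],0]
    - [0.055,[0,0,0.025],0]
    - [0.055,[0,0,0.025],0]
    - [0.055,[0,0,0.025],0]

```text
t: 30.22
eef_pos: [0.5276, -0.2847, 0.123]
orientation: [0.283, 0.959, -0.001, 0.001]
wrist_force: [-0.2, -0.2, -1.9]
width: 0.0602
grasp_force: 30.0
```

>>> jog_arm:
  motion:
    - [0.055,[0,0,0.02],0]
    - [0.055,[0,0,0],0]
    - [0.055,[0,0,0],0]

```text
t: 30.47
eef_pos: [0.5267, -0.284, 0.1024]
orientation: [0.283, 0.959, 0.0, -0.001]
wrist_force: [0.7, 0.3, -1.4]
width: 0.0596
grasp_force: 30.0
```

```bash
python3 - <<'E'
from h import *
plan(rk(-.006,-.031,.091),147.2)
E
```

```text
t 30.47 pos [ 0.5267 -0.284   0.1024] a 147.2 tilt [ 0.002 -0.   ] width 0.0596 gf 30.0 wf [ 0.7  0.3 -1.4]
turn -0.0 then shift mm [-0.3  0.4 11.4] q [ 1.01  0.4  -0.69  1.72  0.28  1.12  1.24]
```

>>> jog_arm:
  motion:
    - [0.055,[0,0,0.0105],0]
    - [0.055,[-0.007,0,0],0]
    - [0.055,[-0.007,0,0],0]
    - [0.055,[-0.006,0,0],0]
    - [0.055,[-0.006,0,0],0]
    - [0.055,[-0.005,0,0],0]
    - [0.055,[-0.005,0,0],0]
    - [0.055,[-0.004,0,0],0]

```text
t: 31.13
eef_pos: [0.5583, -0.3033, 0.0926]
orientation: [0.282, 0.959, 0.001, -0.004]
wrist_force: [-6.9, 4.5, 3.2]
width: 0.0594
grasp_force: 30.0
```

>>> jog_arm:
  motion:
    - [0.055,[-0.004,0,0],0]
    - [0.055,[-0.004,0,0],0]
    - [0.055,[-0.004,0,0],0]
    - [0.055,[-0.003,0,0],0]
    - [0.055,[0,0,0],0]

```text
t: 31.55
eef_pos: [0.5732, -0.3133, 0.093]
orientation: [0.282, 0.959, 0.0, -0.001]
wrist_force: [-4.0, 2.6, 1.5]
width: 0.0594
grasp_force: 30.0
```

```bash
python3 - <<'E'
from h import *
plan(rk(.0515,-.031,.091),147.2)
for n in('top','scene'):p=shot(n);row(p)
heldtilt(p)
E
```

```text
t 31.55 pos [ 0.5732 -0.3133  0.093 ] a 147.2 tilt [ 0.003 -0.   ] width 0.0594 gf 30.0 wf [-4.   2.6  1.5]
turn 0.0 then shift mm [-2.9 -0.1  2. ] q [ 0.96  0.52 -0.65  1.59  0.33  1.16  1.23]
row pts 0
row pts 562
uv [ 51.4 -30. ] [80.2 54.5] 89.5 z [0.0993 0.1113] u [25.  76.1]
held pts 1336
normal tool [-0.001  1.     0.007] tilt deg 11.0 x [-0.024  0.097] z [-0.02   0.085]
```

>>> jog_arm:
  motion:
    - [0.055,[-0.002,0,0],0]
    - [0.055,[-0.002,0,0],0]
    - [0.055,[0,0,0.001],0]
    - [0.055,[0,0,0],0]
    - [0.055,[0,0,0],0]

```text
t: 32.07
eef_pos: [0.5765, -0.3158, 0.0921]
orientation: [0.282, 0.959, -0.0, -0.0]
wrist_force: [-4.2, 2.4, 3.6]
width: 0.0594
grasp_force: 30.0
```

```bash
python3 - <<'E'
from h import *
plan(rk(.0515,-.031,.091),147.2)
p=shot('scene');P=cloud(p);D=P[...,:2]-C0;u=D@EX;v=D@EY
# back face of the rearmost tile: fit u vs z on white pts
m=(p['z_map']>0)&(abs(v+.031)<.022)&(P[...,2]>.06)&(P[...,2]<.088)&(u>.02)&(u<.06)
print(m.sum());k=np.polyfit(P[...,2][m],u[m],1) if m.sum()>30 else None;print('slope',k, np.std(u[m]-np.polyval(k,P[...,2][m])))
E
```

```text
t 32.07 pos [ 0.5765 -0.3158  0.0921] a 147.2 tilt [ 0.001 -0.   ] width 0.0594 gf 30.0 wf [-4.2  2.4  3.6]
turn 0.0 then shift mm [1.3 0.1 1.1] q [ 0.95  0.52 -0.65  1.58  0.34  1.16  1.23]
189
slope [-0.18355895  0.05095448] 0.0009232883982305839
```

```bash
python3 - <<'E'
from h import *
q=shot('scene');c=q['image'][150:270,220:400];a=cv2.resize(c,None,fx=4,fy=4,interpolation=cv2.INTER_CUBIC)
cv2.imwrite('pics/s11.png',a[:,:,::-1])
P=cloud(q);D=P[...,:2]-C0;u=D@EX;v=D@EY
for z in np.arange(.02,.105,.01):
    m=(q['z_map']>0)&(abs(v+.031)<.02)&(abs(P[...,2]-z)<.005)&(u>.0)&(u<.1);print(round(z,3),m.sum(),np.round(np.percentile(u[m],[5,50,95])*1000,1) if m.any() else '')
E
```

```text
0.02 4 [46.7 47.6 49.3]
0.03 52 [43.7 45.5 47.2]
0.04 58 [42.5 44.  45.5]
0.05 59 [40.4 41.8 43.4]
0.06 58 [37.9 39.9 41.6]
0.07 62 [36.3 38.  39.3]
0.08 57 [34.6 36.5 38.1]
0.09 62 [32.5 34.4 36.6]
0.1 143 [30.6 63.2 75.8]
```

View pics/s11.png

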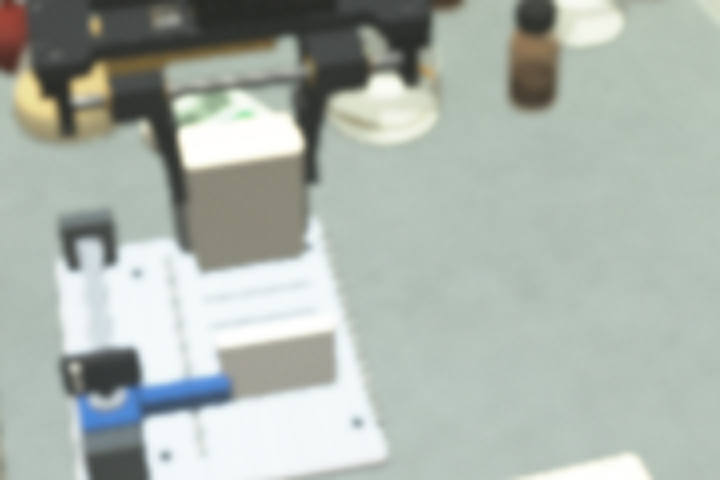

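```bash
python3 - <<'E'
from h import *
q=shot('scene')
P=cloud(q);D=P[...,:2]-C0;u=D@EX;v=D@EY
for z in np.arange(.02,.055,.006):
    m=(q['z_map']>0)&(abs(v+.035)<.018)&(abs(P[...,2]-z)<.003)&(u>-.06)&(u<-.03);print(round(z,3),m.sum(),np.round(np.percentile(u[m],[5,50,95])*1000,1) if m.any() else '')
for z in(.094,.097,.1,.103,.106,.11):
    m=(q['z_map']>0)&(abs(v+.031)<.02)&(abs(P[...,2]-z)<.0015)&(u>.02)&(u<.1);print(round(z,3),m.sum(),np.round(np.percentile(u[m],[5,50,95])*1000,1) if m.any() else '')
p=shot('wrist');P=cloud(p);L=P[...,:2]-C0;u=L@EX;v=L@EY
for z in np.arange(.05,.115,.005):
    m=(p['z_map']>0)&(abs(v+.031)<.022)&(abs(P[...,2]-z)<.0025)&(u>.0)&(u<.1);print('w',round(z,3),m.sum(),np.round(np.percentile(u[m],[5,50,95])*1000,1) if m.any() else '')
E
```

```text
0.02 40 [-45.6 -43.9 -42.6]
0.026 35 [-45.3 -43.9 -42.3]
0.032 42 [-45.4 -43.6 -42.5]
0.038 34 [-45.4 -43.7 -42.3]
0.044 43 [-45.2 -43.8 -42.5]
0.05 38 [-45.4 -43.9 -42. ]
0.094 16 [32.1 33.2 34.9]
0.097 33 [32.  34.5 77.4]
0.1 81 [31.3 66.8 74.4]
0.103 18 [30.6 31.8 32.8]
0.106 21 [29.4 31.2 32.4]
0.11 60 [29.9 33.5 41.4]
w 0.05 93 [39.2 39.7 40.1]
w 0.055 103 [38.1 38.7 39.1]
w 0.06 89 [37.4 37.7 38.3]
w 0.065 123 [36.3 36.8 37.3]
w 0.07 123 [35.4 35.7 36.4]
w 0.075 116 [34.4 34.9 35.3]
w 0.08 200 [33.5 34.1 61.4]
w 0.085 508 [32.7 60.7 61.4]
w 0.09 457 [31.7 60.6 61.4]
w 0.095 338 [30.7 31.6 75.7]
w 0.1 233 [29.6 30.2 30.7]
w 0.105 378 [28.8 29.4 30.1]
w 0.11 2785 [29.9 36.  43. ]
```

>>> jog_arm:
  motion:
    - [0.055,[0.008,0,0],0]
    - [0.055,[0.015,0,0],0]
    - [0.055,[0.015,0,0],0]
    - [0.055,[0.015,0,0],0]
    - [0.055,[0.008,0,0.004],0]
    - [0.055,[0,0,0.004],0]
    - [0.055,[0,0,0],0]
    - [0.055,[0,0,0],0]

```text
t: 32.93
eef_pos: [0.5262, -0.2839, 0.0836]
orientation: [0.282, 0.959, -0.0, 0.001]
wrist_force: [-0.3, -0.3, -0.5]
width: 0.0595
grasp_force: 30.0
```

```bash
cat >> h.py <<'E'
def prof(p,zs=np.arange(.02,.116,.012),u0=-.05,u1=.08):
    P=cloud(p);L=P[...,:2]-C0;u=L@EX;v=L@EY
    for z in zs:
        m=(p['z_map']>0)&(abs(v+.031)<.02)&(abs(P[...,2]-z)<.0025)&(u>u0)&(u<u1);print(round(z,3),m.sum(),np.round(np.percentile(u[m],[5,50,95])*1000,1) if m.any() else '')
E
python3 - <<'E'
from h import *
plan(rk(-.015,-.031,.091),147.2)
prof(shot('scene'),u0=-.05,u1=.05);row(p:=shot('wrist'));prof(p)
E
```

```text
t 32.93 pos [ 0.5262 -0.2839  0.0836] a 147.2 tilt [-0.002 -0.   ] width 0.0595 gf 30.0 wf [-0.3 -0.3 -0.5]
turn -0.0 then shift mm [ 8.2  0.6 -7.4] q [ 1.01  0.42 -0.68  1.74  0.29  1.08  1.23]
0.02 32 [-45.1 -43.6 -42.5]
0.032 35 [-45.4 -43.8 -42.3]
0.044 63 [-45.  -42.4 -16.9]
0.056 103 [-44.8 -40.4 -19.3]
0.068 31 [-23.8 -22.5 -21.2]
0.08 33 [-26.4 -25.2 -23.7]
0.092 67 [-28.9 -26.5   2.5]
0.104 101 [-28.7 -21.5 -15.8]
row pts 7017
uv [ -9.  -31.3] [45.2 87. ] 0.3 z [0.1004 0.1076] u [-30.9  12.8]
0.02 307 [-45.8  76.   77.2]
0.032 369 [-45.8  76.2  77.3]
0.044 188 [-45.9 -45.5 -19.5]
0.056 804 [-45.2 -41.9 -22.2]
0.068 291 [-25.2   4.2   5.3]
0.08 356 [-27.7   1.6   2.5]
0.092 191 [-30.3 -29.8 -29.3]
0.104 1015 [-25.5 -20.1 -16.9]
```

>>> jog_arm:
  motion:
    - [0.055,[0.004,0,0.003],0]
    - [0.055,[0.005,0,0.002],0]
    - [0.055,[0.0035,0,0],0]
    - [0.055,[0,0,0.0015],0]
    - [0.055,[0,0,0],0]
    - [0.055,[0,0,0],0]

```text
t: 33.53
eef_pos: [0.5161, -0.2766, 0.0788]
orientation: [0.282, 0.959, -0.001, 0.001]
wrist_force: [-1.5, -0.9, 9.8]
width: 0.0593
grasp_force: 30.0
```

```bash
python3 - <<'E'
from h import *
plan(rk(-.015,-.031,.091),147.2)
row(p:=shot('wrist'));prof(p)
E
```

```text
t 33.53 pos [ 0.5161 -0.2766  0.0788] a 147.2 tilt [-0.003 -0.   ] width 0.0593 gf 30.0 wf [-1.5 -0.9  9.8]
turn 0.0 then shift mm [ -4.2  -0.1 -12.2] q [ 1.02  0.4  -0.69  1.78  0.29  1.06  1.23]
row pts 7303
uv [-22.1 -30.8] [88.3 44.6] 88.8 z [0.0962 0.1091] u [-43.5  -1.6]
0.02 304 [-45.8  76.3  77.4]
0.032 175 [-45.9 -45.6 -30. ]
0.044 240 [-45.9 -45.5 -32.3]
0.056 892 [-45.  -41.5  -2.9]
0.068 261 [-38.6  -8.3  -6.5]
0.08 147 [-41.3 -40.8 -40.1]
0.092 474 [-43.6 -43.  -40.7]
0.104 0
```

```bash
python3 - <<'E'
from h import *
w=shot('wrist')['image'];s=shot('scene')['image'];t=shot('top')['image']
a=cv2.resize(w[90:340,200:440],(384,400),interpolation=cv2.INTER_CUBIC)
b=cv2.resize(s[170:270,225:321],(384,400),interpolation=cv2.INTER_CUBIC)
cv2.imwrite('pics/c12.png',np.hstack([a,b])[:,:,::-1])
E
```

```text
(no output)
```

View pics/c12.png

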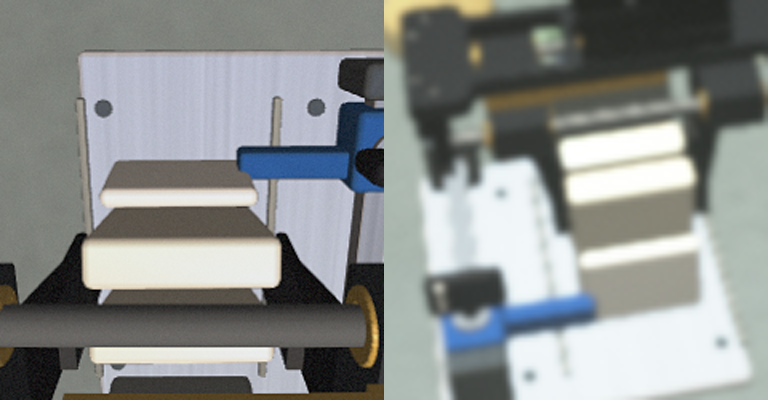

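>>> jog_arm:
  motion:
    - [0.063,[0,0,0],0]
    - [0.066,[0,0,0],0]
    - [0.07,[0,0,0],0]
    - [0.074,[0,0,0],0]
    - [0.074,[0,0,0],0]
    - [0.074,[0,0,0],0]
    - [0.074,[0,0,-0.01],0]
    - [0.074,[0,0,-0.03],0]

```text
t: 34.4
eef_pos: [0.512, -0.2749, 0.1137]
orientation: [0.282, 0.959, 0.001, -0.004]
wrist_force: [-0.1, -0.8, 0.9]
width: 0.0738
grasp_force: 0.0
```

>>> jog_arm:
  motion:
    - [0.074,[0,0,-0.035],0]
    - [0.074,[0,0,-0.035],0]
    - [0.074,[0,0,0],0]
    - [0.074,[0,0,0],0]

```text
t: 34.73
eef_pos: [0.5166, -0.2768, 0.1902]
orientation: [0.282, 0.959, -0.001, 0.003]
wrist_force: [-0.1, 0.6, -0.3]
width: 0.074
grasp_force: 0.0
```

```bash
python3 - <<'E'
from h import *
plan(rk(-.015,-.031,.18),147.2)
p=shot('wrist');row(p);prof(p,np.arange(.02,.12,.008))
w=p['image'];s=shot('scene')['image']
a=cv2.resize(w[90:340,200:440],(384,400),interpolation=cv2.INTER_CUBIC)
b=cv2.resize(s[170:270,225:321],(384,400),interpolation=cv2.INTER_CUBIC)
cv2.imwrite('pics/c13.png',np.hstack([a,b])[:,:,::-1])
E
```

```text
t 34.73 pos [ 0.5166 -0.2768  0.1902] a 147.2 tilt [-0.006 -0.   ] width 0.074 gf 0.0 wf [-0.1  0.6 -0.3]
turn 0.0 then shift mm [-3.7 -0.2 10.2] q [ 1.06  0.29 -0.72  1.67  0.2   1.26  1.3 ]
row pts 2674
uv [-29.9 -30.5] [37.6 60.1] 0.7 z [0.0925 0.0971] u [-48.5 -12.8]
0.02 119 [-45.9  76.7  77.4]
0.028 134 [-46.   76.6  77.7]
0.036 174 [-46.   76.1  77.5]
0.044 167 [-46.   76.7  77.6]
0.052 238 [-45.9 -42.6  77.4]
0.06 57 [-3.4  1.6  3.8]
0.068 42 [-2.  -1.6 -1.3]
0.076 44 [-27.3  -6.   -5.4]
0.084 147 [-29.2 -28.1 -10.2]
0.092 676 [-48.4 -21.6 -15.5]
0.1 42 [-38.7 -36.9 -35.2]
0.108 0 
0.116 0
```

View pics/c13.png

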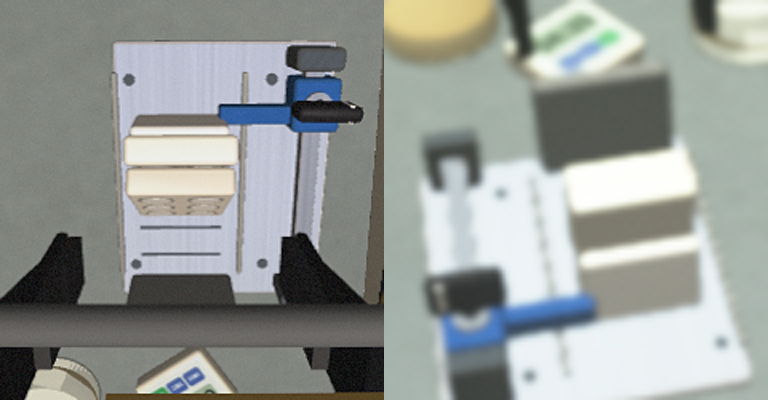

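>>> jog_arm:
  motion:
    - [0.074,[-0.005,0,0.02],0]
    - [0.074,[-0.003,0,0.025],0]
    - [0.074,[0,0,0.02],0]
    - [0.074,[0,0,0.02],0]
    - [0.074,[0,0,0],0]
    - [0.074,[0,0,0],0]

```text
t: 35.33
eef_pos: [0.5201, -0.2797, 0.0999]
orientation: [0.282, 0.959, 0.001, -0.002]
wrist_force: [0.7, -0.3, 0.7]
width: 0.0741
grasp_force: 0.0
```

```bash
python3 - <<'E'
from h import *
plan(rk(-.010,-.031,.084),147.2)
E
```

```text
t 35.33 pos [ 0.5201 -0.2797  0.0999] a 147.2 tilt [0.005 0.   ] width 0.0741 gf 0.0 wf [ 0.7 -0.3  0.7]
turn 0.0 then shift mm [-4.1  0.4 15.9] q [ 1.02  0.39 -0.69  1.74  0.27  1.11  1.24]
```

Grip tile 1, lift and carry to the fence.

>>> jog_arm:
  motion:
    - [0.074,[-0.003,0,0.008],0]
    - [0.074,[0,0,0.008],0]
    - [0.074,[0,0,0],0]
    - [0.055,[0,0,0],0]
    - [0.055,[0,0,0],0]
    - [0.055,[0,0,0],0]
    - [0.055,[0,0,0],0]
    - [0.055,[0,0,0],0]

```text
t: 36.0
eef_pos: [0.5245, -0.2823, 0.0865]
orientation: [0.282, 0.959, -0.0, 0.0]
wrist_force: [0.3, 0.4, 0.9]
width: 0.0599
grasp_force: 30.0
```

>>> jog_arm:
  motion:
    - [0.055,[-0.004,0,-0.006],0]
    - [0.055,[-0.008,0,-0.01],0]
    - [0.055,[-0.01,0,-0.004],0]
    - [0.055,[-0.01,0,0],0]
    - [0.055,[0,0,0],0]
    - [0.055,[0,0,0],0]

```text
t: 36.5
eef_pos: [0.551, -0.2995, 0.1058]
orientation: [0.282, 0.959, 0.0, -0.0]
wrist_force: [-1.3, 0.2, -2.3]
width: 0.0593
grasp_force: 30.0
```

```bash
python3 - <<'E'
from h import *
plan(rk(.030,-.031,.091),147.2)
p=shot('wrist');prof(p,np.arange(.02,.13,.008))
E
```

```text
t 36.5 pos [ 0.551  -0.2995  0.1058] a 147.2 tilt [0.001 0.   ] width 0.0593 gf 30.0 wf [-1.3  0.2 -2.3]
turn 0.0 then shift mm [-7.4  0.2 14.8] q [ 0.99  0.45 -0.68  1.65  0.3   1.15  1.24]
0.02 156 [-10.   77.   77.6]
0.028 213 [-46.1  76.8  77.6]
0.036 124 [-46.1 -15.7 -14.1]
0.044 67 [-46.  -45.9 -17.5]
0.052 81 [-45.9 -45.8  48.7]
0.06 48 [-22.9 -22.6 -21.4]
0.068 365 [-25.6  77.3  79.5]
0.076 47 [-27.9 -27.1  16.7]
0.084 75 [-30.5 -29.8 -29.2]
0.092 715 [-48.5 -46.5 -32. ]
0.1 134 [-38.9 -36.3  21.9]
0.108 1545 [ 3.5  7.8 15.8]
0.116 0 
0.124 0
```

>>> jog_arm:
  motion:
    - [0.055,[-0.006,0,0.006],0]
    - [0.055,[-0.006,0,0.006],0]
    - [0.055,[-0.006,0,0.001],0]
    - [0.055,[-0.006,0,0],0]
    - [0.055,[-0.005,0,0],0]
    - [0.055,[-0.005,0,0],0]
    - [0.055,[-0.004,0,0],0]
    - [0.055,[-0.004,0,0],0]

```text
t: 37.22
eef_pos: [0.5861, -0.3218, 0.0926]
orientation: [0.282, 0.959, 0.0, -0.001]
wrist_force: [-4.2, 2.1, 0.1]
width: 0.0598
grasp_force: 30.0
```

>>> jog_arm:
  motion:
    - [0.055,[-0.002,0,0],0]
    - [0.055,[-0.001,0,0],0]
    - [0.055,[0,0,0],0]
    - [0.055,[0,0,0],0]

```text
t: 37.55
eef_pos: [0.5891, -0.3237, 0.0929]
orientation: [0.282, 0.959, 0.0, 0.0]
wrist_force: [-1.6, 3.1, -0.3]
width: 0.0597
grasp_force: 30.0
```

```bash
python3 - <<'E'
from h import *
plan(rk(.0685,-.031,.091),147.2)
prof(shot('scene'),np.arange(.03,.13,.012),u0=.0,u1=.1);print();prof(shot('wrist'),np.arange(.06,.12,.006),u0=.0,u1=.1)
E
```

```text
t 37.55 pos [ 0.5891 -0.3237  0.0929] a 147.2 tilt [-0.  0.] width 0.0597 gf 30.0 wf [-1.6  3.1 -0.3]
turn 0.0 then shift mm [-0.9  0.   1.9] q [ 0.94  0.55 -0.65  1.54  0.35  1.17  1.23]
0.03 27 [58.3 59.9 61.4]
0.042 29 [56.7 58.  59.3]
0.054 29 [54.5 56.3 58.1]
0.066 32 [53.2 54.4 56.2]
0.078 31 [50.6 52.4 53.7]
0.09 29 [48.9 51.  52. ]
0.102 70 [50.3 57.1 62.8]
0.114 0 
0.126 0 

0.06 116 [52.7 53.2 53.7]
0.066 124 [51.7 52.2 52.7]
0.072 873 [51.2 81.8 86.9]
0.078 144 [49.9 50.3 50.9]
0.084 179 [49.  49.4 49.8]
0.09 182 [48.  48.5 48.9]
0.096 1128 [47.7 50.1 57. ]
0.102 339 [53.8 58.7 61.3]
0.108 0 
0.114 0
```

>>> jog_arm:
  motion:
    - [0.055,[-0.003,0,0],0]
    - [0.055,[-0.003,0,0],0]
    - [0.055,[-0.003,0,0],0]
    - [0.055,[-0.001,0,0],0]
    - [0.055,[0,0,0],0]
    - [0.055,[0,0,0],0]

```text
t: 38.15
eef_pos: [0.5976, -0.3296, 0.093]
orientation: [0.282, 0.959, -0.0, 0.0]
wrist_force: [-2.2, 1.3, -0.4]
width: 0.0597
grasp_force: 30.0
```

```bash
python3 - <<'E'
from h import *
plan(rk(.0685,-.031,.091),147.2)
prof(shot('wrist'),np.arange(.06,.12,.006),u0=.0,u1=.1)
E
```

```text
t 38.15 pos [ 0.5976 -0.3296  0.093 ] a 147.2 tilt [-0.001 -0.   ] width 0.0597 gf 30.0 wf [-2.2  1.3 -0.4]
turn 0.0 then shift mm [9.5 0.3 2. ] q [ 0.93  0.57 -0.64  1.51  0.36  1.18  1.23]
0.06 156 [59.3 59.6 60. ]
0.066 182 [59.1 59.5 59.9]
0.072 194 [59.  59.3 59.6]
0.078 218 [58.8 59.1 59.5]
0.084 250 [58.6 59.  59.4]
0.09 264 [58.5 58.8 59.2]
0.096 490 [58.4 59.  66.4]
0.102 1075 [60.9 66.9 72.1]
0.108 0 
0.114 0
```

>>> jog_arm:
  motion:
    - [0.055,[0,0,0.0015],0]
    - [0.055,[0,0,0.0015],0]
    - [0.055,[0,0,0],0]
    - [0.074,[0,0,0],0]
    - [0.074,[0,0,0],0]
    - [0.074,[0,0,0],0]
    - [0.074,[0,0,0],0]
    - [0.074,[0,0,-0.01],0]

```text
t: 38.87
eef_pos: [0.5962, -0.329, 0.0981]
orientation: [0.282, 0.959, 0.0, -0.002]
wrist_force: [-1.1, -0.5, -0.1]
width: 0.0732
grasp_force: 0.0
```

>>> jog_arm:
  motion:
    - [0.074,[0,0,-0.025],0]
    - [0.074,[0,0,-0.03],0]
    - [0.074,[0.025,0,-0.01],0]
    - [0.074,[0.03,0,0],0]
    - [0.074,[0.03,0,0],0]
    - [0.074,[0.03,0,0],0]
    - [0.074,[0,0,0],0]
    - [0.074,[0,0,0],0]

```text
t: 39.53
eef_pos: [0.5, -0.2668, 0.166]
orientation: [0.282, 0.959, -0.001, 0.0]
wrist_force: [0.7, -0.2, 0.8]
width: 0.0739
grasp_force: 0.0
```

```bash
python3 - <<'E'
from h import *
plan(rk(-.038,-.031,.085),147.2)
p=shot('wrist');prof(p,np.arange(.06,.112,.006),u0=-.06,u1=.03);print();prof(p,np.arange(.06,.112,.006),u0=.03,u1=.1)
E
```

```text
t 39.53 pos [ 0.5    -0.2668  0.166 ] a 147.3 tilt [-0.002 -0.002] width 0.0739 gf 0.0 wf [ 0.7 -0.2  0.8]
turn 0.1 then shift mm [-0.   0.4 81. ] q [ 1.07  0.27 -0.73  1.74  0.19  1.21  1.3 ]
0.06 5 [-40.  -40.  -39.7]
0.066 31 [-41.9 -41.2 -40.5]
0.072 1 [-42.4 -42.4 -42.4]
0.078 0 
0.084 0 
0.09 86 [-48.9 -48.4 -47.4]
0.096 908 [-47.1 -40.8 -34.3]
0.102 0 
0.108 0 

0.06 0 
0.066 6 [60.9 61.  61.2]
0.072 145 [59.7 60.3 61.1]
0.078 150 [59.6 60.5 61.1]
0.084 163 [59.7 60.5 61.2]
0.09 165 [59.9 60.5 61.4]
0.096 488 [60.4 63.4 68.5]
0.102 0 
0.108 0
```

>>> jog_arm:
  motion:
    - [0.074,[0,0,0.02],0]
    - [0.074,[0,0,0.025],0]
    - [0.074,[0,0,0.02],0]
    - [0.074,[0,0,0.015],0]
    - [0.074,[0,0,0],0]
    - [0.074,[0,0,0],0]
    - [0.055,[0,0,0],0]
    - [0.055,[0,0,0],0]

```text
t: 40.25
eef_pos: [0.5021, -0.2676, 0.0865]
orientation: [0.282, 0.959, -0.0, 0.001]
wrist_force: [1.2, -0.2, 0.1]
width: 0.067
grasp_force: 0.0
```

>>> jog_arm:
  motion:
    - [0.055,[0,0,0],0]
    - [0.055,[0,0,0],0]
    - [0.055,[0,0,0],0]
    - [0.055,[-0.003,0,-0.005],0]
    - [0.055,[-0.008,0,-0.007],0]
    - [0.055,[-0.012,0,0],0]
    - [0.055,[-0.015,0,0],0]
    - [0.055,[-0.015,0,0],0]

```text
t: 40.92
eef_pos: [0.5453, -0.2963, 0.0971]
orientation: [0.282, 0.959, -0.0, -0.0]
wrist_force: [0.6, 0.2, -1.6]
width: 0.0597
grasp_force: 30.0
```

>>> jog_arm:
  motion:
    - [0.055,[-0.007,0,0],0]
    - [0.055,[0,0,0],0]
    - [0.055,[0,0,0],0]

```text
t: 41.17
eef_pos: [0.5506, -0.2991, 0.0965]
orientation: [0.282, 0.959, 0.0, -0.001]
wrist_force: [-0.8, 1.1, -1.7]
width: 0.0597
grasp_force: 30.0
```

```bash
python3 - <<'E'
from h import *
plan(rk(.0515,-.031,.091),147.2)
p=shot('wrist');prof(p,np.arange(.03,.124,.006),u0=-.03,u1=.04)
E
```

```text
t 41.17 pos [ 0.5506 -0.2991  0.0965] a 147.2 tilt [0.002 0.   ] width 0.0597 gf 30.0 wf [-0.8  1.1 -1.7]
turn 0.0 then shift mm [-29.5   0.1   5.5] q [ 0.99  0.46 -0.67  1.65  0.31  1.14  1.23]
0.03 52 [30.6 31.2 31.4]
0.036 53 [28.8 29.3 29.9]
0.042 55 [27.  27.7 28.1]
0.048 48 [25.5 25.9 26.3]
0.054 75 [23.  23.7 24.5]
0.06 62 [21.3 21.7 22.2]
0.066 66 [19.7 20.2 20.8]
0.072 97 [17.5 18.1 19. ]
0.078 85 [15.9 16.5 17.1]
0.084 78 [14.2 14.6 15.3]
0.09 119 [12.2 12.9 13.7]
0.096 135 [10.3 11.2 11.8]
0.102 690 [ 9.6 10.6 13.9]
0.108 1136 [14.2 19.  22.5]
0.114 0 
0.12 0
```

>>> jog_arm:
  motion:
    - [0.055,[-0.003,0,0.003],0]
    - [0.055,[-0.004,0,0.003],0]
    - [0.055,[-0.004,0,0],0]
    - [0.055,[-0.004,0,0],0]
    - [0.055,[-0.004,0,0],0]
    - [0.055,[-0.003,0,0],0]
    - [0.055,[0,0,0],0]
    - [0.055,[0,0,0],0]

```text
t: 41.88
eef_pos: [0.5688, -0.3108, 0.0905]
orientation: [0.282, 0.959, 0.0, -0.001]
wrist_force: [-4.5, 2.0, -0.4]
width: 0.0598
grasp_force: 30.0
```

```bash
python3 - <<'E'
from h import *
plan(rk(.0485,-.031,.091),147.2)
p=shot('wrist');prof(p,np.arange(.048,.124,.006),u0=-.03,u1=.1)
E
```

```text
t 41.88 pos [ 0.5688 -0.3108  0.0905] a 147.2 tilt [ 0.003 -0.   ] width 0.0598 gf 30.0 wf [-4.5  2.  -0.4]
turn 0.0 then shift mm [-4.9  0.1 -0.5] q [ 0.96  0.51 -0.66  1.6   0.33  1.15  1.23]
0.048 115 [38.8 39.3 39.7]
0.054 114 [37.9 38.4 38.9]
0.06 141 [37.  37.4 37.8]
0.066 131 [36.  36.5 37. ]
0.072 153 [35.1 35.6 36.1]
0.078 180 [34.  34.6 35.1]
0.084 186 [33.3 33.7 34.1]
0.09 221 [32.3 32.7 33.2]
0.096 1700 [31.8 67.4 74.6]
0.102 1454 [33.9 39.5 44. ]
0.108 0 
0.114 0 
0.12 0
```

>>> jog_arm:
  motion:
    - [0.055,[-0.003,0,0],0]
    - [0.055,[-0.003,0,0],0]
    - [0.055,[0,0,0.002],0]
    - [0.055,[0,0,0.002],0]
    - [0.055,[0,0,0],0]
    - [0.055,[0,0,0],0]

```text
t: 42.43
eef_pos: [0.5751, -0.3149, 0.0873]
orientation: [0.282, 0.959, -0.0, 0.001]
wrist_force: [-2.8, 1.5, 2.1]
width: 0.0597
grasp_force: 30.0
```

```bash
python3 - <<'E'
from h import *
plan(rk(.0485,-.031,.091),147.2)
p=shot('wrist');prof(p,np.arange(.06,.112,.006),u0=-.03,u1=.1)
E
```

```text
t 42.43 pos [ 0.5751 -0.3149  0.0873] a 147.2 tilt [-0.001 -0.   ] width 0.0597 gf 30.0 wf [-2.8  1.5  2.1]
turn 0.0 then shift mm [ 2.7  0.2 -3.7] q [ 0.96  0.53 -0.65  1.59  0.34  1.14  1.22]
0.06 176 [41.4 41.9 42.3]
0.066 192 [41.1 41.5 41.9]
0.072 218 [40.8 41.1 41.5]
0.078 244 [40.4 40.8 41.2]
0.084 260 [40.  40.4 40.9]
0.09 295 [39.6 40.1 40.5]
0.096 2680 [40.1 47.7 73.9]
0.102 1 [50.2 50.2 50.2]
0.108 0
```

>>> jog_arm:
  motion:
    - [0.064,[0,0,0],0]
    - [0.068,[0,0,0],0]
    - [0.074,[0,0,0],0]
    - [0.074,[0,0,0],0]
    - [0.074,[0,0,0],0]
    - [0.074,[0,0,-0.01],0]
    - [0.074,[0,0,-0.03],0]
    - [0.08,[0,0,-0.035],0]

```text
t: 43.15
eef_pos: [0.5732, -0.3141, 0.1609]
orientation: [0.282, 0.959, 0.001, -0.002]
wrist_force: [1.1, -1.1, -0.6]
width: 0.0757
grasp_force: 0.0
```

>>> jog_arm:
  motion:
    - [0.087,[0,0,-0.035],0]
    - [0.087,[0,0,0],6]
    - [0.087,[0,0,0],7]
    - [0.087,[0,0,0],7]
    - [0.087,[0,0,0],7]
    - [0.087,[0,0,0],7]
    - [0.087,[0,0,0],7]
    - [0.087,[0,0,0],7]

```text
t: 43.82
eef_pos: [0.5749, -0.3146, 0.1979]
orientation: [0.65, 0.76, 0.0, 0.001]
wrist_force: [-0.4, 1.0, 0.0]
width: 0.0867
grasp_force: 0.0
```

>>> jog_arm:
  motion:
    - [0.087,[0,0,0],7]
    - [0.087,[0,0,0],7]
    - [0.087,[0,0,0],7]
    - [0.087,[0,0,0],7]
    - [0.087,[0,0,0],7]
    - [0.087,[0,0,0],3]
    - [0.087,[-0.008,-0.024,0],0]
    - [0.087,[-0.008,-0.024,0],0]

```text
t: 44.48
eef_pos: [0.5255, -0.3048, 0.1973]
orientation: [0.86, 0.51, 0.001, 0.0]
wrist_force: [-0.9, -0.4, 1.1]
width: 0.0866
grasp_force: 0.0
```

>>> jog_arm:
  motion:
    - [0.087,[-0.009,-0.024,0],0]
    - [0.087,[-0.009,-0.024,0],0]
    - [0.087,[-0.009,-0.024,0],0]
    - [0.087,[-0.009,-0.024,0],0]
    - [0.087,[-0.009,-0.024,0],0]
    - [0.087,[-0.009,-0.024,0],0]
    - [0.087,[-0.007,-0.022,0],0]
    - [0.087,[0,0,0],0]

```text
t: 45.15
eef_pos: [0.3463, -0.2791, 0.1976]
orientation: [0.861, 0.508, -0.001, 0.0]
wrist_force: [-0.4, -0.4, -0.4]
width: 0.0866
grasp_force: 0.0
```

```bash
python3 - <<'E'
from h import *
plan([.3486,-.2786,.0185],61.2)
for n in('top','wrist'):
    p=shot(n);row(p)
    for t in tiles(p):
        if 50<t[1][1]<65 and t[1][0]>80: print(t)
E
```

```text
t 45.15 pos [ 0.3463 -0.2791  0.1976] a 61.1 tilt [-0.002 -0.001] width 0.0866 gf 0.0 wf [-0.4 -0.4 -0.4]
turn -0.1 then shift mm [  1.6   1.8 179.1] q [ 1.03 -0.08 -0.39  1.98 -0.03  1.24  0.14]
row pts 376
uv [ 61.4 -31.1] [32.4 60.1] 0.4 z [0.0981 0.102 ] u [45.6 77.2]
row pts 3485
uv [ 60.  -31.2] [60.2 34.2] 90.0 z [0.0965 0.098 ] u [43.5 75.1]
(array([ 395.7, -161.8]), array([89.8, 60.4]), 51.2, np.float64(0.0152))
(array([ 336.9, -300.3]), array([88.9, 60. ]), 61.0, np.float64(0.0154))
```

>>> jog_arm:
  motion:
    - [0.087,[0.0005,0.001,0.03],0]
    - [0.087,[0,0,0.03],0]
    - [0.087,[0,0,0.03],0]
    - [0.087,[0,0,0.03],0]
    - [0.087,[0,0,0.03],0]
    - [0.087,[0,0,0.02],0]
    - [0.087,[0,0,0],0]
    - [0.087,[0,0,0],0]

```text
t: 45.92
eef_pos: [0.352, -0.2785, 0.0266]
orientation: [0.86, 0.51, 0.0, -0.001]
wrist_force: [0.1, 0.5, 0.1]
width: 0.0871
grasp_force: 0.0
```

```bash
python3 - <<'E'
from h import *
plan([.349,-.2784,.0195],61.1)
E
```

```text
t 45.92 pos [ 0.352  -0.2785  0.0266] a 61.3 tilt [ 0.001 -0.001] width 0.0871 gf 0.0 wf [0.1 0.5 0.1]
turn 0.2 then shift mm [-1.4 -2.7  7.1] q [ 1.    0.15 -0.4   2.14  0.08  0.87  0.05]
```

>>> jog_arm:
  motion:
    - [0.087,[-0.001,-0.002,0.006],0]
    - [0.087,[0,0,0],0]
    - [0.055,[0,0,0],0]
    - [0.055,[0,0,0],0]
    - [0.055,[0,0,0],0]
    - [0.055,[0,0,0],0]
    - [0.055,[0,0,0],0]
    - [0.055,[0,0,0],0]

```text
t: 46.58
eef_pos: [0.349, -0.2793, 0.0213]
orientation: [0.861, 0.509, -0.0, 0.0]
wrist_force: [-0.4, -0.3, 2.6]
width: 0.0599
grasp_force: 30.0
```

```bash
python3 - <<'E'
from h import *
plan(rk(.0825,-.0865,.1345),57.2);print(pose()[1])
E
```

```text
t 46.58 pos [ 0.349  -0.2793  0.0213] a 61.2 tilt [-0.  0.] width 0.0599 gf 30.0 wf [-0.4 -0.3  2.6]
turn 4.0 then shift mm [  37.2  240.7 -113.2] q [ 1.    0.15 -0.4   2.15  0.08  0.85  0.05]
[ 0.34904909 -0.2792603   0.02125057]
```

>>> jog_arm:
  motion:
    - [0.055,[0,0,-0.015],0]
    - [0.055,[0,0,-0.03],0]
    - [0.055,[0,0,-0.035],0]
    - [0.055,[0,0,-0.033],4]
    - [0.055,[0.0037,0.02,0],0]
    - [0.055,[0.0037,0.024,0],0]
    - [0.055,[0.0037,0.024,0],0]
    - [0.055,[0.0037,0.024,0],0]

```text
t: 47.25
eef_pos: [0.4349, -0.3168, 0.1339]
orientation: [0.878, 0.479, -0.0, 0.0]
wrist_force: [0.6, -0.2, -1.6]
width: 0.0599
grasp_force: 30.0
```

>>> jog_arm:
  motion:
    - [0.055,[0.0037,0.024,0],0]
    - [0.055,[0.0037,0.024,0],0]
    - [0.055,[0.0037,0.024,0],0]
    - [0.055,[0.0037,0.024,0],0]
    - [0.055,[0.0037,0.024,0],0]
    - [0.055,[0.0037,0.024,0],0]
    - [0.055,[0,0.004,0],0]
    - [0.055,[0,0,0],0]

```text
t: 47.92
eef_pos: [0.5714, -0.3777, 0.1325]
orientation: [0.878, 0.479, 0.0, -0.001]
wrist_force: [-0.9, -0.6, -2.6]
width: 0.0597
grasp_force: 30.0
```

>>> jog_arm:
  motion:
    - [0.055,[0,0,0],0]
    - [0.055,[0,0,0],0]

```text
t: 48.08
eef_pos: [0.5695, -0.3776, 0.1335]
orientation: [0.878, 0.479, -0.001, -0.001]
wrist_force: [-0.6, 0.7, -1.6]
width: 0.0597
grasp_force: 30.0
```

```bash
python3 - <<'E'
from h import *
plan(rk(.0825,-.0865,.0925),57.2)
heldtilt(shot('top'))
E
```

```text
t 48.08 pos [ 0.5695 -0.3776  0.1335] a 57.2 tilt [-0.    -0.002] width 0.0597 gf 30.0 wf [-0.6  0.7 -1.6]
turn 0.0 then shift mm [ 0.4  2.1 41. ] q [ 0.84  0.49 -0.41  1.47  0.2   1.22 -0.16]
held pts 412
normal tool [-0.027 -0.003 -1.   ] tilt deg 1.5 x [-0.069 -0.031] z [0.001 0.01 ]
```

>>> jog_arm:
  motion:
    - [0.055,[0,0.002,0.02],0]
    - [0.055,[0,0,0.016],0]
    - [0.055,[0,0,0.003],0]
    - [0.055,[0,0,0.003],0]
    - [0.055,[0,0,0.003],0]
    - [0.055,[0,0,0.003],0]
    - [0.055,[0,0,0.003],0]
    - [0.055,[0,0,0.002],0]

```text
t: 48.8
eef_pos: [0.5706, -0.3804, 0.0841]
orientation: [0.878, 0.478, -0.002, 0.0]
wrist_force: [-7.7, 0.7, 9.3]
width: 0.0595
grasp_force: 30.0
```

>>> jog_arm:
  motion:
    - [0.055,[0,0,0.002],0]
    - [0.055,[0,0,0.002],0]
    - [0.055,[0,0,0],0]

```text
t: 49.05
eef_pos: [0.5709, -0.3805, 0.0801]
orientation: [0.878, 0.478, -0.001, 0.001]
wrist_force: [-6.6, 0.6, 7.8]
width: 0.0597
grasp_force: 30.0
```

```bash
python3 - <<'E'
from h import *
plan(rk(.0825,-.0865,.0925),57.2)
heldtilt(shot('top'))
E
```

```text
t 49.05 pos [ 0.5709 -0.3805  0.0801] a 57.2 tilt [-0.003  0.   ] width 0.0597 gf 30.0 wf [-6.6  0.6  7.8]
turn -0.0 then shift mm [  2.1  -0.7 -12.4] q [ 0.84  0.54 -0.39  1.51  0.22  1.13 -0.17]
held pts 620
normal tool [-0.814  0.005 -0.582] tilt deg 54.4 x [-0.098 -0.032] z [0.018 0.084]
```

>>> jog_arm:
  motion:
    - [0.055,[0,0,-0.015],0]
    - [0.055,[0,0,-0.025],0]
    - [0.055,[0,0,-0.03],0]
    - [0.055,[0,0,-0.03],0]
    - [0.055,[0,0,-0.02],0]
    - [0.055,[0,0,0],-6]
    - [0.055,[0,0,0],-7]
    - [0.055,[0,0,0],-7]

```text
t: 49.77
eef_pos: [0.573, -0.3789, 0.1996]
orientation: [0.779, 0.626, 0.0, 0.002]
wrist_force: [0.4, -0.3, -1.6]
width: 0.0599
grasp_force: 30.0
```

>>> jog_arm:
  motion:
    - [0.055,[0,0,0],-7]
    - [0.055,[0,0,0],-7]
    - [0.055,[0,0,0],-7]
    - [0.055,[0,0,0],-7]
    - [0.055,[0,0,0],-7]
    - [0.055,[0,0,0],-7]
    - [0.055,[0,0,0],-7]
    - [0.055,[0,0,0],-7]

```text
t: 50.43
eef_pos: [0.5726, -0.379, 0.1987]
orientation: [0.394, 0.919, -0.0, 0.001]
wrist_force: [-0.6, -0.7, -1.4]
width: 0.0599
grasp_force: 30.0
```

>>> jog_arm:
  motion:
    - [0.055,[0,0,0],-7]
    - [0.055,[0,0,0],-7]
    - [0.055,[0,0,0],0]
    - [0.055,[0,0,0],0]

```text
t: 50.77
eef_pos: [0.5725, -0.3791, 0.1982]
orientation: [0.284, 0.959, -0.0, 0.001]
wrist_force: [0.4, 0.0, -0.6]
width: 0.0596
grasp_force: 30.0
```

```bash
python3 - <<'E'
from h import *
plan(rk(-.018,-.031,.195),147.2)
row(shot('scene'));heldtilt(shot('wrist'))
E
```

```text
t 50.77 pos [ 0.5725 -0.3791  0.1982] a 147.0 tilt [-0.001 -0.   ] width 0.0596 gf 30.0 wf [ 0.4  0.  -0.6]
turn -0.2 then shift mm [101.7  55.5   3.2] q [ 1.03  0.5  -0.68  1.39  0.32  1.36  1.34]
row pts 407
uv [ 61.4 -30.5] [60.1 35. ] 89.6 z [0.098 0.1  ] u [44.5 76.9]
held pts 5627
normal tool [0.424 0.002 0.906] tilt deg 25.1 x [-0.059  0.02 ] z [-0.005  0.035]
```

>>> jog_arm:
  motion:
    - [0.055,[0.02,0.011,0],0]
    - [0.055,[0.022,0.011,0],0]
    - [0.055,[0.022,0.011,0],0]
    - [0.055,[0.022,0.011,0],0]
    - [0.055,[0.0215,0.0115,0],0]
    - [0.055,[0,0,0],0]
    - [0.055,[0,0,0.025],0]
    - [0.055,[0,0,0.025],0]

```text
t: 51.53
eef_pos: [0.5136, -0.2748, 0.1489]
orientation: [0.283, 0.959, -0.001, 0.003]
wrist_force: [0.2, -0.4, -2.2]
width: 0.0602
grasp_force: 30.0
```

>>> jog_arm:
  motion:
    - [0.055,[0,0,0.025],0]
    - [0.055,[0,0,0.02],0]
    - [0.055,[0,0,0],0]
    - [0.055,[0,0,0],0]
    - [0.055,[0,0,0],0]

```text
t: 51.95
eef_pos: [0.5132, -0.2745, 0.1035]
orientation: [0.282, 0.959, -0.0, 0.001]
wrist_force: [1.1, -0.1, -1.3]
width: 0.06
grasp_force: 30.0
```

```bash
python3 - <<'E'
from h import *
plan(rk(-.024,-.031,.0935),147.2)
heldtilt(shot('wrist'))
E
```

```text
t 51.95 pos [ 0.5132 -0.2745  0.1035] a 147.2 tilt [-0.002  0.   ] width 0.06 gf 30.0 wf [ 1.1 -0.1 -1.3]
turn -0.0 then shift mm [ 1.2 -0.2 10. ] q [ 1.05  0.37 -0.73  1.76  0.27  1.11  1.24]
held pts 11456
normal tool [ 0.007 -1.    -0.004] tilt deg 60.4 x [-0.057  0.068] z [-0.004  0.098]
```

>>> jog_arm:
  motion:
    - [0.055,[0,0,0.009],0]
    - [0.055,[-0.005,0,0],0]
    - [0.055,[-0.006,0,0],0]
    - [0.055,[-0.006,0,0],0]
    - [0.055,[-0.005,0,0],0]
    - [0.055,[-0.005,0,0],0]
    - [0.055,[-0.005,0,0],0]
    - [0.055,[-0.004,0,0],0]

```text
t: 52.67
eef_pos: [0.5293, -0.285, 0.0895]
orientation: [0.282, 0.959, 0.003, -0.018]
wrist_force: [-33.8, 18.7, 18.0]
width: 0.0597
grasp_force: 30.0
```

>>> jog_arm:
  motion:
    - [0.055,[-0.004,0,0],0]
    - [0.055,[-0.003,0,0],0]
    - [0.055,[0,0,0],0]
    - [0.055,[0,0,0],0]

```text
t: 53.0
eef_pos: [0.5355, -0.2889, 0.0897]
orientation: [0.282, 0.959, 0.003, -0.018]
wrist_force: [-31.5, 18.8, 16.8]
width: 0.0597
grasp_force: 30.0
```

```bash
python3 - <<'E'
from h import *
plan(rk(.031,-.031,.0935),147.2)
p=shot('wrist');prof(p,np.arange(.036,.124,.008),u0=-.034,u1=.1)
E
```

```text
t 53.0 pos [ 0.5355 -0.2889  0.0897] a 147.3 tilt [ 0.036 -0.005] width 0.0597 gf 30.0 wf [-31.5  18.8  16.8]
turn 0.1 then shift mm [-27.3  -0.2  -3.8] q [ 1.01  0.47 -0.7   1.68  0.32  1.16  1.22]
0.036 0 
0.044 0 
0.052 0 
0.06 0 
0.068 716 [17.7 23.3 45. ]
0.076 821 [ 6.  11.6 45.1]
0.084 1011 [-7.1 -1.2 45.2]
0.092 1110 [-19.7 -14.2  45.2]
0.1 1244 [-32.1 -29.  -24.7]
0.108 0 
0.116 0
```

>>> jog_arm:
  motion:
    - [0.055,[0.004,0,-0.003],0]
    - [0.055,[0.004,0,-0.01],0]
    - [0.055,[0.002,0,-0.02],0]
    - [0.055,[0,0,-0.03],0]
    - [0.055,[0,0,-0.03],0]
    - [0.055,[0,0,-0.02],0]
    - [0.055,[0,0,0],6]
    - [0.055,[0,0,0],7]

```text
t: 53.72
eef_pos: [0.5413, -0.2928, 0.2085]
orientation: [0.391, 0.92, -0.0, 0.002]
wrist_force: [-0.4, -0.2, -1.8]
width: 0.0599
grasp_force: 30.0
```

>>> jog_arm:
  motion:
    - [0.055,[0,0,0],7]
    - [0.055,[0,0,0],7]
    - [0.055,[0,0,0],7]
    - [0.055,[0,0,0],7]
    - [0.055,[0,0,0],7]
    - [0.055,[0,0,0],7]
    - [0.055,[0,0,0],7]
    - [0.055,[0,0,0],7]

```text
t: 54.38
eef_pos: [0.5403, -0.2923, 0.2063]
orientation: [0.778, 0.628, 0.0, 0.0]
wrist_force: [1.1, -0.6, -1.7]
width: 0.0598
grasp_force: 30.0
```

>>> jog_arm:
  motion:
    - [0.055,[0,0,0],7]
    - [0.055,[0,0,0],7]
    - [0.055,[0,0,0],7]
    - [0.055,[0,0,0],0]
    - [0.055,[0,0,0],0]

```text
t: 54.8
eef_pos: [0.5402, -0.2921, 0.2062]
orientation: [0.877, 0.48, 0.0, 0.0]
wrist_force: [-0.2, 0.0, -2.1]
width: 0.0596
grasp_force: 30.0
```

```bash
python3 - <<'E'
from h import *
plan(rk(.06,-.13,.0195),57.2)
row(shot('scene'));heldtilt(shot('wrist'))
E
```

```text
t 54.8 pos [ 0.5402 -0.2921  0.2062] a 57.4 tilt [-0.     0.001] width 0.0596 gf 30.0 wf [-0.2  0.  -2.1]
turn 0.2 then shift mm [-99.1  50.5 186.7] q [ 0.87  0.3  -0.51  1.58  0.15  1.3  -0.23]
row pts 401
uv [ 62.2 -30.3] [35.8 60.2] 1.1 z [0.098  0.1002] u [44.6 77.7]
held pts 7682
normal tool [ 0.494 -0.005  0.869] tilt deg 29.6 x [-0.022  0.04 ] z [-0.011  0.026]
```

>>> jog_arm:
  motion:
    - [0.055,[-0.025,0.0125,0],0]
    - [0.055,[-0.025,0.0125,0],0]
    - [0.055,[-0.025,0.0125,0],0]
    - [0.055,[-0.024,0.013,0],0]
    - [0.055,[0,0,0.03],0]
    - [0.055,[0,0,0.03],0]
    - [0.055,[0,0,0.03],0]
    - [0.055,[0,0,0.03],0]

```text
t: 55.57
eef_pos: [0.5287, -0.4029, 0.0848]
orientation: [0.878, 0.48, 0.0, 0.0]
wrist_force: [-0.2, 0.2, -1.6]
width: 0.0596
grasp_force: 30.0
```

>>> jog_arm:
  motion:
    - [0.055,[0,0,0.02],0]
    - [0.055,[0,0,0.008],0]
    - [0.055,[0,0,0.006],0]
    - [0.055,[0,0,0.006],0]
    - [0.055,[0,0,0.006],0]
    - [0.055,[0,0,0],0]
    - [0.055,[0,0,0],0]

```text
t: 56.15
eef_pos: [0.5316, -0.4023, 0.0429]
orientation: [0.877, 0.48, 0.002, 0.002]
wrist_force: [1.1, 1.8, 2.4]
width: 0.0597
grasp_force: 30.0
```

```bash
python3 - <<'E'
from h import *
plan(rk(.06,-.13,.0195),57.2)
E
```

```text
t 56.15 pos [ 0.5316 -0.4023  0.0429] a 57.3 tilt [0.001 0.005] width 0.0597 gf 30.0 wf [1.1 1.8 2.4]
turn 0.1 then shift mm [-1.8 -1.9 23.4] q [ 0.93  0.54 -0.42  1.6   0.24  1.05 -0.13]
```

>>> jog_arm:
  motion:
    - [0.055,[0,0,0.005],0]
    - [0.055,[0,0,0.005],0]
    - [0.055,[0,0,0.005],0]
    - [0.055,[0,0,0.003],0]
    - [0.055,[0,0,0],0]
    - [0.055,[0,0,0],0]

```text
t: 56.65
eef_pos: [0.5313, -0.4029, 0.0246]
orientation: [0.878, 0.479, 0.002, 0.002]
wrist_force: [2.3, 2.2, 7.1]
width: 0.0595
grasp_force: 30.0
```

>>> jog_arm:
  motion:
    - [0.065,[0,0,0],0]
    - [0.075,[0,0,0],0]
    - [0.087,[0,0,0],0]
    - [0.087,[0,0,0],0]
    - [0.087,[0,0,-0.03],0]
    - [0.087,[0.02,0,-0.03],0]
    - [0.087,[0.02,0,-0.03],0]
    - [0.087,[0.02,0,-0.03],0]

```text
t: 57.32
eef_pos: [0.5606, -0.3523, 0.1427]
orientation: [0.878, 0.478, -0.0, -0.0]
wrist_force: [0.7, -0.4, 0.3]
width: 0.0867
grasp_force: 0.0
```

>>> jog_arm:
  motion:
    - [0.087,[0.02,0,-0.02],0]
    - [0.087,[0,0,0],0]
    - [0.087,[0,0,0],0]

```text
t: 57.57
eef_pos: [0.5734, -0.3344, 0.1635]
orientation: [0.877, 0.48, 0.001, 0.001]
wrist_force: [-0.7, -0.7, -0.1]
width: 0.0867
grasp_force: 0.0
```

```bash
python3 - <<'E'
from h import *
plan(rk(.06,-.13,.0195),57.2)
for n in('wrist','top'):
    for t in tiles(shot(n)):
        if 50<t[1][1]<65 and t[1][0]>70: print(t)
E
```

```text
t 57.57 pos [ 0.5734 -0.3344  0.1635] a 57.4 tilt [-0.     0.003] width 0.0867 gf 0.0 wf [-0.7 -0.7 -0.1]
turn 0.2 then shift mm [-81.5  -0.2 144. ] q [ 0.85  0.43 -0.47  1.5   0.2   1.26 -0.22]
(array([ 396.2, -162. ]), array([90.5, 61.5]), 51.0, np.float64(0.0153))
(array([ 530.6, -403.8]), array([89.9, 60. ]), 57.4, np.float64(0.0167))
```

>>> jog_arm:
  motion:
    - [0.087,[-0.02,0,0],0]
    - [0.087,[-0.025,0,0],0]
    - [0.087,[-0.025,0,0],0]
    - [0.087,[-0.0115,0,0.02],0]
    - [0.087,[0,0,0.03],0]
    - [0.087,[0,0,0.03],0]
    - [0.087,[0,0,0.03],0]
    - [0.087,[0,0,0.02],0]

```text
t: 58.33
eef_pos: [0.5236, -0.4042, 0.0265]
orientation: [0.879, 0.478, -0.002, -0.003]
wrist_force: [-1.3, 0.4, -0.0]
width: 0.087
grasp_force: 0.0
```

>>> jog_arm:
  motion:
    - [0.087,[0,0,0.01],0]
    - [0.075,[0,0,0],0]
    - [0.055,[0,0,0],0]
    - [0.055,[0,0,0],0]
    - [0.055,[0,0,0],0]
    - [0.055,[0,0,0],0]
    - [0.055,[0,0,0],0]
    - [0.055,[0,0,-0.008],0]

```text
t: 59.0
eef_pos: [0.5265, -0.4031, 0.0283]
orientation: [0.878, 0.479, -0.001, -0.002]
wrist_force: [-1.1, 0.3, -2.2]
width: 0.0599
grasp_force: 30.0
```

```bash
python3 - <<'E'
from h import *
plan([.530,-.4033,.021],57.4)
E
```

```text
t 59.0 pos [ 0.5265 -0.4031  0.0283] a 57.2 tilt [ 0.    -0.004] width 0.0599 gf 30.0 wf [-1.1  0.3 -2.2]
turn -0.2 then shift mm [1.8 3.1 7.3] q [ 0.93  0.56 -0.41  1.61  0.25  1.03 -0.13]
```

>>> jog_arm:
  motion:
    - [0.055,[-0.01,0,-0.004],0]
    - [0.055,[-0.015,0,0],0]
    - [0.055,[-0.015,0,0],0]
    - [0.055,[0,0,0.006],0]
    - [0.055,[0,0,0.0055],0]
    - [0.055,[0,0,0],0]
    - [0.07,[0,0,0],0]
    - [0.075,[0,0,0],0]

```text
t: 59.67
eef_pos: [0.5068, -0.4363, 0.0221]
orientation: [0.878, 0.479, 0.0, -0.0]
wrist_force: [0.6, -1.0, -0.8]
width: 0.067
grasp_force: 0.0
```

>>> jog_arm:
  motion:
    - [0.075,[0,0,0],0]
    - [0.075,[0.016,0,0],0]
    - [0.075,[0.016,0,0],0]
    - [0.075,[0,0,0],0]
    - [0.075,[0,0,0],0]

```text
t: 60.08
eef_pos: [0.5247, -0.409, 0.0226]
orientation: [0.877, 0.48, 0.0, -0.0]
wrist_force: [-0.5, -0.4, 0.4]
width: 0.0745
grasp_force: 0.0
```

```bash
python3 - <<'E'
from h import *
plan(rk(.056,-.14,.0205),57.3);print(pose()[1])
for n in('wrist','top'):
    for t in tiles(shot(n)):
        if 45<t[1][1]<65 and t[1][0]>55: print(t)
E
```

```text
t 60.08 pos [ 0.5247 -0.409   0.0226] a 57.4 tilt [0.001 0.   ] width 0.0745 gf 0.0 wf [-0.5 -0.4  0.4]
turn 0.1 then shift mm [-2.4 -3.7  2.1] q [ 0.93  0.56 -0.41  1.61  0.25  1.02 -0.12]
[ 0.52466293 -0.40902338  0.02259392]
(array([ 686.8, -383.3]), array([66.3, 54.8]), -87.3, np.float64(0.0203))
(array([ 398. , -163.5]), array([91.3, 61.1]), 51.2, np.float64(0.0168))
```

>>> jog_arm:
  motion:
    - [0.075,[0,0,0.002],0]
    - [0.055,[0,0,0],0]
    - [0.055,[0,0,0],0]
    - [0.055,[0,0,0],0]
    - [0.055,[0,0,0],0]
    - [0.055,[0,0,0],0]

```text
t: 60.68
eef_pos: [0.5233, -0.4109, 0.0204]
orientation: [0.878, 0.479, -0.0, 0.0]
wrist_force: [-0.7, -0.4, -1.3]
width: 0.0598
grasp_force: 30.0
```

>>> jog_arm:
  motion:
    - [0.055,[0,0,-0.015],0]
    - [0.055,[0,0,-0.03],0]
    - [0.055,[0,0,-0.035],0]
    - [0.055,[0,0,-0.033],0]
    - [0.055,[0,0,0],0]
    - [0.055,[0,0,0],0]
    - [0.055,[0,0,0],0]

```text
t: 61.27
eef_pos: [0.5231, -0.4103, 0.1334]
orientation: [0.878, 0.479, -0.0, -0.0]
wrist_force: [-0.9, 0.7, -1.3]
width: 0.0599
grasp_force: 30.0
```

```bash
python3 - <<'E'
from h import *
plan(rk(.0825,-.0790,.1345),57.2)
for n in('wrist','top'):
    p=shot(n);s,pos,R,a=pose();P=cloud(p);L=(P-pos)@R
    m=(p['z_map']>0)&(P[...,2]>.09)&(abs(L[...,1])<.026)&(abs(L[...,0])<.12)&(L[...,2]>-.02)&(L[...,2]<.03)&(p['image'].min(-1)>110)
    print(n,m.sum(),'tool x',np.round(np.percentile(L[...,0][m],[1,50,99]),4),'z',np.round(np.percentile(L[...,2][m],[5,50,95]),4) if m.any() else'')
E
```

```text
t 61.27 pos [ 0.5231 -0.4103  0.1334] a 57.2 tilt [-0.    -0.001] width 0.0599 gf 30.0 wf [-0.9  0.7 -1.3]
turn 0.0 then shift mm [60.5 23.4 -1.1] q [ 0.96  0.45 -0.44  1.53  0.2   1.21 -0.08]
wrist 6373 tool x [-0.0498 -0.0054  0.0143] z [0.0029 0.0039 0.0051]
top 292 tool x [-0.0752 -0.0616  0.1103] z [0.0002 0.0035 0.0281]
```

>>> jog_arm:
  motion:
    - [0.055,[0.015,0.006,0],0]
    - [0.055,[0.02,0.008,0],0]
    - [0.055,[0.02,0.008,0],0]
    - [0.055,[0.0055,0.0015,0],0]
    - [0.055,[0,0,0],0]
    - [0.055,[0,0,0.02],0]
    - [0.055,[0,0,0.014],0]
    - [0.055,[0,0,0],0]

```text
t: 62.03
eef_pos: [0.572, -0.3725, 0.0944]
orientation: [0.878, 0.478, -0.003, -0.003]
wrist_force: [-1.0, 0.3, -2.2]
width: 0.0596
grasp_force: 30.0
```

>>> jog_arm:
  motion:
    - [0.055,[0,0,0],0]
    - [0.055,[0,0,0],0]

```text
t: 62.2
eef_pos: [0.5755, -0.3732, 0.0995]
orientation: [0.878, 0.478, -0.0, -0.0]
wrist_force: [0.2, 0.2, -0.9]
width: 0.0597
grasp_force: 30.0
```

```bash
python3 - <<'E'
from h import *
plan(rk(.0825,-.0790,.0925),57.2)
E
```

```text
t 62.2 pos [ 0.5755 -0.3732  0.0995] a 57.2 tilt [-0. -0.] width 0.0597 gf 30.0 wf [ 0.2  0.2 -0.9]
turn -0.0 then shift mm [ 1.  -0.5  7. ] q [ 0.86  0.53 -0.44  1.5   0.24  1.17 -0.19]
```

>>> jog_arm:
  motion:
    - [0.055,[0.0015,0,0.004],0]
    - [0.055,[0,0,0.002],0]
    - [0.055,[0,0,0.002],0]
    - [0.055,[0,0,0.002],0]
    - [0.055,[0,0,0.002],0]
    - [0.055,[0,0,0.002],0]
    - [0.055,[0,0,0.002],0]
    - [0.055,[0,0,0],0]

```text
t: 62.87
eef_pos: [0.5767, -0.3724, 0.088]
orientation: [0.878, 0.479, -0.001, 0.001]
wrist_force: [-7.8, 1.8, 17.1]
width: 0.0594
grasp_force: 30.0
```

```bash
cat >> h.py <<'E'
def ft(p,zlo=.02):
    s,pos,R,a=pose();P=cloud(p);L=(P-pos)@R
    m=(p['z_map']>0)&(P[...,2]>zlo)&(abs(L[...,1])<.024)&(L[...,0]<-.03)&(L[...,0]>-.1)&(L[...,2]>-.02)&(p['image'].min(-1)>110)
    if m.sum()<20: print('few',m.sum());return
    k=np.polyfit(L[...,0][m],L[...,2][m],1);print(m.sum(),'tilt deg',round(np.degrees(np.arctan(-k[0])),1),'x',np.round(np.percentile(L[...,0][m],[2,98]),3),'world z',np.round(np.percentile(P[...,2][m],[2,98]),3))
E
python3 - <<'E'
from h import *
plan(rk(.0825,-.0790,.0925),57.2)
ft(shot('top'));ft(shot('scene'))
E
```

```text
t 62.87 pos [ 0.5767 -0.3724  0.088 ] a 57.2 tilt [-0.003  0.002] width 0.0594 gf 30.0 wf [-7.8  1.8 17.1]
turn -0.0 then shift mm [-0.3 -1.1 -4.5] q [ 0.86  0.54 -0.44  1.51  0.24  1.15 -0.2 ]
388 tilt deg 11.7 x [-0.074 -0.031] world z [0.069 0.083]
161 tilt deg 11.2 x [-0.073 -0.031] world z [0.072 0.082]
```

>>> jog_arm:
  motion:
    - [0.055,[0,0,0.002],0]
    - [0.055,[0,0,0.002],0]
    - [0.055,[0,0,0.002],0]
    - [0.055,[0,0,0.002],0]
    - [0.055,[0,0,0],0]

```text
t: 63.38
eef_pos: [0.5764, -0.3731, 0.0801]
orientation: [0.878, 0.478, -0.001, 0.002]
wrist_force: [-8.6, 1.1, 17.9]
width: 0.0599
grasp_force: 30.0
```

```bash
python3 - <<'E'
from h import *
plan(rk(.0825,-.0790,.0925),57.2)
ft(shot('top'));ft(shot('scene'))
E
```

```text
t 63.38 pos [ 0.5764 -0.3731  0.0801] a 57.2 tilt [-0.003  0.002] width 0.0599 gf 30.0 wf [-8.6  1.1 17.9]
turn -0.0 then shift mm [  0.4  -1.2 -12.4] q [ 0.86  0.55 -0.44  1.51  0.25  1.14 -0.2 ]
338 tilt deg 29.5 x [-0.068 -0.031] world z [0.044 0.068]
157 tilt deg 30.0 x [-0.067 -0.032] world z [0.046 0.067]
```

>>> jog_arm:
  motion:
    - [0.055,[0,0,0.002],0]
    - [0.055,[0,0,0.002],0]
    - [0.055,[0,0,0.001],0]
    - [0.055,[0,0,0],0]

```text
t: 63.82
eef_pos: [0.5773, -0.3744, 0.0754]
orientation: [0.878, 0.478, -0.0, 0.003]
wrist_force: [-6.3, -1.1, 16.0]
width: 0.0596
grasp_force: 30.0
```

>>> jog_arm:
  motion:
    - [0.055,[0.002,0,0],0]
    - [0.055,[0.002,0,0],0]
    - [0.055,[0,0,0],0]

```text
t: 64.07
eef_pos: [0.5774, -0.3743, 0.0754]
orientation: [0.879, 0.477, -0.003, 0.004]
wrist_force: [-9.5, -5.1, 16.4]
width: 0.0597
grasp_force: 30.0
```

```bash
python3 - <<'E'
from h import *
plan(rk(.0825,-.0790,.0925),57.2)
ft(shot('top'),.012);ft(shot('scene'),.012);row(shot('scene'))
E
```

```text
t 64.07 pos [ 0.5774 -0.3743  0.0754] a 57.0 tilt [-0.009  0.005] width 0.0597 gf 30.0 wf [-9.5 -5.1 16.4]
turn -0.2 then shift mm [  0.9  -2.7 -17.1] q [ 0.85  0.55 -0.43  1.52  0.26  1.13 -0.21]
291 tilt deg 39.8 x [-0.063 -0.031] world z [0.03 0.06]
136 tilt deg 39.2 x [-0.062 -0.031] world z [0.033 0.058]
row pts 367
uv [ 61.6 -45. ] [89.  37.2] 89.4 z [0.0975 0.1   ] u [43.5 76.4]
```

>>> jog_arm:
  motion:
    - [0.055,[-0.003,0,0],0]
    - [0.055,[0,0,0.002],0]
    - [0.055,[0,0,0.002],0]
    - [0.055,[0,0,0.002],0]
    - [0.055,[0,0,0],0]

```text
t: 64.63
eef_pos: [0.5781, -0.3754, 0.0691]
orientation: [0.878, 0.478, -0.0, 0.005]
wrist_force: [-2.5, -4.6, 11.3]
width: 0.06
grasp_force: 30.0
```

```bash
python3 - <<'E'
from h import *
plan(rk(.0825,-.0790,.0925),57.2)
ft(shot('top'),.012);ft(shot('scene'),.012);row(shot('scene'))
E
```

```text
t 64.63 pos [ 0.5781 -0.3754  0.0691] a 57.1 tilt [-0.005  0.008] width 0.06 gf 30.0 wf [-2.5 -4.6 11.3]
turn -0.1 then shift mm [  1.4  -4.  -23.4] q [ 0.85  0.56 -0.43  1.52  0.26  1.11 -0.21]
222 tilt deg 49.8 x [-0.055 -0.031] world z [0.016 0.047]
94 tilt deg 50.1 x [-0.055 -0.031] world z [0.016 0.046]
row pts 328
uv [ 60.9 -44.7] [35.2 88.7] 0.0 z [0.098 0.1  ] u [44.6 77. ]
```

>>> jog_arm:
  motion:
    - [0.055,[-0.004,0,-0.004],0]
    - [0.055,[-0.003,0,-0.015],0]
    - [0.055,[0,0,-0.03],0]
    - [0.055,[0,0,-0.03],0]
    - [0.055,[0,0,-0.03],0]
    - [0.055,[0,0,-0.02],-6]
    - [0.055,[0,0,0],-7]
    - [0.055,[0,0,0],-7]

```text
t: 65.45
eef_pos: [0.5747, -0.376, 0.1966]
orientation: [0.779, 0.627, 0.001, 0.002]
wrist_force: [0.4, -0.1, -2.3]
width: 0.0594
grasp_force: 30.0
```

>>> jog_arm:
  motion:
    - [0.055,[0,0,0],-7]
    - [0.055,[0,0,0],-7]
    - [0.055,[0,0,0],-7]
    - [0.055,[0,0,0],-7]
    - [0.055,[0,0,0],-7]
    - [0.055,[0,0,0],-7]
    - [0.055,[0,0,0],-7]
    - [0.055,[0,0,0],-7]

```text
t: 66.12
eef_pos: [0.5734, -0.3757, 0.1938]
orientation: [0.394, 0.919, 0.0, -0.0]
wrist_force: [0.2, 0.1, -1.5]
width: 0.0602
grasp_force: 30.0
```

>>> jog_arm:
  motion:
    - [0.055,[0,0,0],-7]
    - [0.055,[0,0,0],-7]
    - [0.055,[0,0,0],0]
    - [0.055,[0,0,0],0]

```text
t: 66.45
eef_pos: [0.5735, -0.376, 0.1936]
orientation: [0.284, 0.959, 0.0, -0.0]
wrist_force: [0.6, 0.2, -2.1]
width: 0.0597
grasp_force: 30.0
```

```bash
python3 - <<'E'
from h import *
plan(rk(-.020,-.031,.195),147.2)
row(shot('scene'));heldtilt(shot('wrist'))
E
```

```text
t 66.45 pos [ 0.5735 -0.376   0.1936] a 147.0 tilt [0.001 0.   ] width 0.0597 gf 30.0 wf [ 0.6  0.2 -2.1]
turn -0.2 then shift mm [102.8  52.4  -1.4] q [ 1.05  0.52 -0.73  1.39  0.34  1.36  1.31]
row pts 403
uv [ 61.  -30.6] [60.2 34.5] 89.3 z [0.098  0.1002] u [44.5 76.7]
held pts 2958
normal tool [-0.985 -0.011  0.171] tilt deg 80.1 x [0.    0.025] z [-0.012  0.097]
```

>>> jog_arm:
  motion:
    - [0.055,[0.02,0.01,0],0]
    - [0.055,[0.022,0.011,0],0]
    - [0.055,[0.022,0.011,0],0]
    - [0.055,[0.022,0.011,0],0]
    - [0.055,[0.017,0.0095,0],0]
    - [0.055,[0,0,0],0]
    - [0.055,[0,0,0.025],0]
    - [0.055,[0,0,0.025],0]

```text
t: 67.22
eef_pos: [0.5169, -0.2773, 0.1451]
orientation: [0.283, 0.959, -0.001, 0.002]
wrist_force: [-0.6, 0.2, -2.6]
width: 0.0597
grasp_force: 30.0
```

>>> jog_arm:
  motion:
    - [0.055,[0,0,0.025],0]
    - [0.055,[0,0,0.015],0]
    - [0.055,[0,0,0],0]
    - [0.055,[0,0,0],0]
    - [0.055,[0,0,0],0]

```text
t: 67.63
eef_pos: [0.5165, -0.2768, 0.1048]
orientation: [0.283, 0.959, -0.0, 0.001]
wrist_force: [1.0, 0.5, -1.6]
width: 0.0598
grasp_force: 30.0
```

```bash
python3 - <<'E'
from h import *
plan(rk(-.020,-.031,.1),147.2)
for n in('wrist','scene'): prof(shot(n),np.arange(.02,.14,.01),u0=-.035,u1=.04);print()
E
```

```text
t 67.63 pos [ 0.5165 -0.2768  0.1048] a 147.2 tilt [-0.002  0.   ] width 0.0598 gf 30.0 wf [ 1.   0.5 -1.6]
turn -0.0 then shift mm [ 1.3 -0.1  4.8] q [ 1.09  0.39 -0.77  1.75  0.3   1.12  1.22]
0.02 0 
0.03 0 
0.04 0 
0.05 0 
0.06 0 
0.07 0 
0.08 0 
0.09 0 
0.1 0 
0.11 978 [-30.6 -28.3 -25.5]
0.12 4 [-22.6 -21.2 -21.2]
0.13 0 

0.02 0 
0.03 0 
0.04 0 
0.05 10 [18.9 20.2 22.5]
0.06 10 [10.3 11.4 14.2]
0.07 9 [2.2 3.2 5. ]
0.08 9 [-6.4 -5.4 -3.8]
0.09 9 [-15.4 -13.2 -11. ]
0.1 15 [-24.1 -22.8 -20.4]
0.11 52 [-29.5 -28.  -25. ]
0.12 32 [-22.1 -19.5 -17. ]
0.13 0
```

>>> jog_arm:
  motion:
    - [0.055,[0.001,0,0.007],0]
    - [0.055,[0,0,0.007],0]
    - [0.055,[0,0,0],0]
    - [0.055,[-0.004,0,0],0]
    - [0.055,[-0.004,0,0],0]
    - [0.055,[-0.004,0,0],0]
    - [0.055,[-0.004,0,0],0]
    - [0.055,[0,0,0],0]

```text
t: 68.4
eef_pos: [0.5258, -0.2828, 0.0887]
orientation: [0.282, 0.959, 0.001, -0.004]
wrist_force: [-6.8, 3.7, 1.6]
width: 0.0596
grasp_force: 30.0
```

```bash
python3 - <<'E'
from h import *
plan(rk(.03,-.031,.091),147.2)
prof(shot('scene'),np.arange(.02,.14,.01),u0=-.035,u1=.04)
E
```

```text
t 68.4 pos [ 0.5258 -0.2828  0.0887] a 147.2 tilt [ 0.008 -0.001] width 0.0596 gf 30.0 wf [-6.8  3.7  1.6]
turn 0.0 then shift mm [-37.7  -0.1  -2.3] q [ 1.06  0.44 -0.76  1.73  0.33  1.11  1.2 ]
0.02 0 
0.03 11 [26.6 28.1 29.6]
0.04 8 [19.4 20.5 21.8]
0.05 11 [11.9 13.4 15.1]
0.06 13 [4.1 6.3 7.4]
0.07 14 [-3.3 -0.9  0.1]
0.08 15 [-10.7  -8.5  -7.1]
0.09 15 [-17.7 -16.3 -14.5]
0.1 87 [-15.6 -11.   -6.6]
0.11 0 
0.12 0 
0.13 0
```

>>> jog_arm:
  motion:
    - [0.055,[-0.004,0,0],0]
    - [0.055,[-0.004,0,0],0]
    - [0.055,[-0.004,0,0],0]
    - [0.055,[-0.004,0,0],0]
    - [0.055,[-0.004,0,0],0]
    - [0.055,[-0.004,0,0],0]
    - [0.055,[0,0,0],0]
    - [0.055,[0,0,0],0]

```text
t: 69.12
eef_pos: [0.5475, -0.2966, 0.089]
orientation: [0.282, 0.959, 0.0, -0.002]
wrist_force: [-4.3, 2.2, -0.2]
width: 0.0596
grasp_force: 30.0
```

```bash
python3 - <<'E'
from h import *
plan(rk(.03,-.031,.091),147.2)
prof(shot('scene'),np.arange(.02,.14,.01),u0=-.035,u1=.043)
E
```

```text
t 69.12 pos [ 0.5475 -0.2966  0.089 ] a 147.2 tilt [ 0.003 -0.   ] width 0.0596 gf 30.0 wf [-4.3  2.2 -0.2]
turn 0.0 then shift mm [-12.   -0.2  -2. ] q [ 1.04  0.48 -0.74  1.67  0.35  1.13  1.2 ]
0.02 25 [28.4 29.6 31.3]
0.03 21 [26.  26.7 27.4]
0.04 21 [22.5 23.7 25.3]
0.05 23 [19.5 21.  22.7]
0.06 25 [16.2 18.1 19.8]
0.07 29 [13.9 15.5 17.1]
0.08 29 [11.  12.5 13.9]
0.09 27 [ 8.9  9.9 10.9]
0.1 96 [ 7.1 11.5 19.4]
0.11 0 
0.12 0 
0.13 0
```

>>> jog_arm:
  motion:
    - [0.055,[-0.004,0,0],0]
    - [0.055,[-0.004,0,0],0]
    - [0.055,[-0.003,0,0],0]
    - [0.055,[-0.003,0,0],0]
    - [0.055,[0,0,0],0]
    - [0.055,[0,0,0],0]

```text
t: 69.67
eef_pos: [0.5602, -0.3051, 0.0894]
orientation: [0.282, 0.959, -0.0, 0.0]
wrist_force: [-2.8, 2.6, 0.4]
width: 0.0596
grasp_force: 30.0
```

```bash
python3 - <<'E'
from h import *
plan(rk(.03,-.031,.091),147.2)
prof(shot('wrist'),np.arange(.04,.14,.008),u0=-.035,u1=.1)
E
```

```text
t 69.67 pos [ 0.5602 -0.3051  0.0894] a 147.2 tilt [-0.  0.] width 0.0596 gf 30.0 wf [-2.8  2.6  0.4]
turn 0.0 then shift mm [ 3.3  0.  -1.6] q [ 1.02  0.51 -0.73  1.63  0.37  1.14  1.2 ]
0.04 119 [26.4 26.8 27.3]
0.048 147 [25.8 26.2 26.5]
0.056 154 [25.3 25.6 26. ]
0.064 175 [24.6 25.  25.3]
0.072 201 [24.  24.3 24.8]
0.08 232 [23.4 23.8 24.2]
0.088 270 [22.8 23.2 23.6]
0.096 2430 [22.5 61.3 70.6]
0.104 360 [25.  29.9 32.8]
0.112 0 
0.12 0 
0.128 0 
0.136 0
```

>>> jog_arm:
  motion:
    - [0.055,[0,0,0.0015],0]
    - [0.055,[0,0,0.0015],0]
    - [0.055,[0,0,0.001],0]
    - [0.055,[0,0,0],0]
    - [0.055,[0,0,0],0]

```text
t: 70.13
eef_pos: [0.5601, -0.3052, 0.0856]
orientation: [0.282, 0.959, -0.0, 0.0]
wrist_force: [-3.1, 2.4, 1.3]
width: 0.0598
grasp_force: 30.0
```

>>> jog_arm:
  motion:
    - [0.063,[0,0,0],0]
    - [0.068,[0,0,0],0]
    - [0.074,[0,0,0],0]
    - [0.074,[0,0,0],0]
    - [0.074,[0,0,0],0]
    - [0.074,[0,0,-0.01],0]
    - [0.074,[0,0,-0.03],0]
    - [0.08,[0,0,-0.035],0]

```text
t: 70.8
eef_pos: [0.5586, -0.3045, 0.1596]
orientation: [0.282, 0.959, 0.001, -0.002]
wrist_force: [0.9, -0.4, 0.3]
width: 0.0762
grasp_force: 0.0
```

>>> jog_arm:
  motion:
    - [0.087,[0,0,-0.035],0]
    - [0.087,[0,0,0],6]
    - [0.087,[0,0,0],7]
    - [0.087,[0,0,0],7]
    - [0.087,[0,0,0],7]
    - [0.087,[0,0,0],7]
    - [0.087,[0,0,0],7]
    - [0.087,[0,0,0],7]

```text
t: 71.47
eef_pos: [0.5603, -0.3049, 0.1964]
orientation: [0.65, 0.76, 0.0, 0.001]
wrist_force: [0.4, 0.2, -0.1]
width: 0.0876
grasp_force: 0.0
```

>>> jog_arm:
  motion:
    - [0.087,[0,0,0],7]
    - [0.087,[0,0,0],7]
    - [0.087,[0,0,0],7]
    - [0.087,[0,0,0],7]
    - [0.087,[0,0,0],7]
    - [0.087,[0,0,0],7]
    - [0.087,[0,0,0],6]
    - [0.087,[0,0,0],0]

```text
t: 72.13
eef_pos: [0.5604, -0.3049, 0.1964]
orientation: [0.902, 0.431, 0.0, 0.001]
wrist_force: [0.9, 0.3, 0.2]
width: 0.0873
grasp_force: 0.0
```

```bash
python3 - <<'E'
from h import *
plan([.4146,-.1387,.2],51.1)
for n in('top','wrist'):
    p=shot(n);row(p)
    for t in tiles(p):
        if 50<t[1][1]<65 and t[1][0]>80: print(t)
E
```

```text
t 72.13 pos [ 0.5604 -0.3049  0.1964] a 51.1 tilt [0.    0.001] width 0.0873 gf 0.0 wf [0.9 0.3 0.2]
turn -0.0 then shift mm [  37.8 -217.8   -3.6] q [ 0.85  0.36 -0.5   1.53  0.18  1.3  -0.35]
row pts 184
uv [ 54.2 -45.7] [31.3 48.7] 88.9 z [0.0982 0.1021] u [30.  76.5]
row pts 3641
uv [ 52.6 -30.8] [59.9 47.5] 89.9 z [0.097  0.0982] u [29.5 75.4]
(array([ 395.8, -161.6]), array([89.4, 60.9]), 51.4, np.float64(0.0154))
```

>>> jog_arm:
  motion:
    - [0.087,[0.004,-0.02,0],0]
    - [0.087,[0.004,-0.024,0],0]
    - [0.087,[0.004,-0.024,0],0]
    - [0.087,[0.004,-0.024,0],0]
    - [0.087,[0.004,-0.024,0],0]
    - [0.087,[0.004,-0.024,0],0]
    - [0.087,[0.004,-0.024,0],0]
    - [0.087,[0.004,-0.024,0],0]

```text
t: 72.9
eef_pos: [0.4328, -0.1613, 0.1956]
orientation: [0.901, 0.434, -0.0, 0.0]
wrist_force: [-0.0, 0.4, 1.4]
width: 0.0867
grasp_force: 0.0
```

>>> jog_arm:
  motion:
    - [0.087,[0.004,-0.024,0],0]
    - [0.087,[0.002,-0.006,0],0]
    - [0.087,[0,0,0.025],0]
    - [0.087,[0,0,0.03],0]
    - [0.087,[0,0,0.03],0]
    - [0.087,[0,0,0.03],0]
    - [0.087,[0,0,0.03],0]
    - [0.087,[0,0,0],0]

```text
t: 73.57
eef_pos: [0.4101, -0.1375, 0.046]
orientation: [0.901, 0.433, -0.003, -0.004]
wrist_force: [-1.3, 1.3, -0.6]
width: 0.0868
grasp_force: 0.0
```

>>> jog_arm:
  motion:
    - [0.087,[0,0,0],0]
    - [0.087,[0,0,0],0]

```text
t: 73.73
eef_pos: [0.4152, -0.1392, 0.052]
orientation: [0.902, 0.433, 0.001, 0.001]
wrist_force: [1.3, 0.5, -0.2]
width: 0.087
grasp_force: 0.0
```

```bash
python3 - <<'E'
from h import *
plan([.4146,-.1383,.0205],51.1)
E
```

```text
t 73.73 pos [ 0.4152 -0.1392  0.052 ] a 51.3 tilt [0.001 0.002] width 0.087 gf 0.0 wf [ 1.3  0.5 -0.2]
turn 0.2 then shift mm [ 0.3 -1.1 31.5] q [ 0.85  0.1  -0.6   2.14  0.07  0.92 -0.47]
```

>>> jog_arm:
  motion:
    - [0.087,[0,-0.001,0.015],0]
    - [0.087,[0,0,0.016],0]
    - [0.087,[0,0,0],0]
    - [0.055,[0,0,0],0]
    - [0.055,[0,0,0],0]
    - [0.055,[0,0,0],0]
    - [0.055,[0,0,0],0]
    - [0.055,[0,0,0],0]

```text
t: 74.4
eef_pos: [0.4137, -0.1385, 0.0202]
orientation: [0.902, 0.432, 0.0, 0.001]
wrist_force: [1.0, 0.8, 0.6]
width: 0.0615
grasp_force: 0.7
```

>>> jog_arm:
  motion:
    - [0.055,[0,0,0],0]
    - [0.055,[0,0,-0.015],0]
    - [0.055,[0,0,-0.03],0]
    - [0.055,[0,0,-0.035],0]
    - [0.055,[0,0,-0.04],-3]
    - [0.055,[-0.007,0.016,0],-3]
    - [0.055,[-0.01,0.024,0],0]
    - [0.055,[-0.01,0.024,0],0]

```text
t: 75.07
eef_pos: [0.452, -0.1968, 0.1405]
orientation: [0.878, 0.479, -0.0, 0.001]
wrist_force: [0.5, 0.3, -2.0]
width: 0.0597
grasp_force: 30.0
```

>>> jog_arm:
  motion:
    - [0.055,[-0.01,0.024,0],0]
    - [0.055,[-0.01,0.024,0],0]
    - [0.055,[-0.01,0.024,0],0]
    - [0.055,[-0.01,0.024,0],0]
    - [0.055,[-0.01,0.024,0],0]
    - [0.055,[-0.01,0.024,0],0]
    - [0.055,[-0.01,0.024,0],0]
    - [0.055,[-0.01,0.024,0],0]

```text
t: 75.73
eef_pos: [0.5697, -0.3682, 0.1385]
orientation: [0.878, 0.479, -0.0, -0.001]
wrist_force: [0.6, 0.4, -1.3]
width: 0.0595
grasp_force: 30.0
```

>>> jog_arm:
  motion:
    - [0.055,[0,0,0],0]
    - [0.055,[0,0,0],0]
    - [0.055,[0,0,0],0]

```text
t: 75.98
eef_pos: [0.5692, -0.3662, 0.1385]
orientation: [0.878, 0.479, -0.0, -0.001]
wrist_force: [0.6, 0.5, -0.8]
width: 0.0598
grasp_force: 30.0
```

```bash
python3 - <<'E'
from h import *
plan(rk(.0825,-.0790,.0955),57.2)
for n in('wrist','top'):
    p=shot(n);s,pos,R,a=pose();P=cloud(p);L=(P-pos)@R
    m=(p['z_map']>0)&(P[...,2]>.09)&(abs(L[...,1])<.026)&(abs(L[...,0])<.12)&(L[...,2]>-.02)&(L[...,2]<.03)&(p['image'].min(-1)>110)
    print(n,m.sum(),'tool x',np.round(np.percentile(L[...,0][m],[1,50,99]),4),'z',np.round(np.percentile(L[...,2][m],[5,50,95]),4) if m.any() else'')
E
```

```text
t 75.98 pos [ 0.5692 -0.3662  0.1385] a 57.2 tilt [ 0.001 -0.002] width 0.0598 gf 30.0 wf [ 0.6  0.5 -0.8]
turn 0.0 then shift mm [-1.5  8.6 43. ] q [ 0.89  0.48 -0.48  1.48  0.23  1.23 -0.19]
wrist 6460 tool x [-0.05   -0.0053  0.0147] z [0.0043 0.0054 0.0066]
top 481 tool x [-0.0742 -0.0523 -0.0293] z [0.     0.0039 0.0073]
```

>>> jog_arm:
  motion:
    - [0.055,[-0.001,0.0085,0],0]
    - [0.055,[0,0,0.02],0]
    - [0.055,[0,0,0.022],0]
    - [0.055,[0,0,0.002],0]
    - [0.055,[0,0,0],0]
    - [0.055,[0,0,0.003],0]
    - [0.055,[0,0,0.002],0]
    - [0.055,[0,0,0.002],0]

```text
t: 76.75
eef_pos: [0.577, -0.3731, 0.0918]
orientation: [0.878, 0.479, 0.0, 0.001]
wrist_force: [-6.1, 2.5, 16.2]
width: 0.0599
grasp_force: 30.0
```

>>> jog_arm:
  motion:
    - [0.055,[0,0,0.002],0]
    - [0.055,[0,0,0.002],0]
    - [0.055,[0,0,0.002],0]
    - [0.055,[0,0,0.002],0]
    - [0.055,[0,0,0.002],0]
    - [0.055,[0,0,0.002],0]
    - [0.055,[0,0,0],0]

```text
t: 77.33
eef_pos: [0.5761, -0.3747, 0.0816]
orientation: [0.878, 0.478, -0.001, 0.002]
wrist_force: [-8.4, 0.8, 14.8]
width: 0.0596
grasp_force: 30.0
```

```bash
python3 - <<'E'
from h import *
plan(rk(.0825,-.0790,.069),57.2)
ft(shot('top'),.012);ft(shot('scene'),.012)
E
```

```text
t 77.33 pos [ 0.5761 -0.3747  0.0816] a 57.2 tilt [-0.003  0.003] width 0.0596 gf 30.0 wf [-8.4  0.8 14.8]
turn -0.0 then shift mm [ 1.9 -1.9 12.6] q [ 0.87  0.55 -0.46  1.51  0.26  1.14 -0.21]
339 tilt deg 24.9 x [-0.069 -0.032] world z [0.051 0.071]
153 tilt deg 25.5 x [-0.069 -0.031] world z [0.051 0.07 ]
```

>>> jog_arm:
  motion:
    - [0.055,[0,0,0.002],0]
    - [0.055,[0,0,0.002],0]
    - [0.055,[0,0,0.002],0]
    - [0.055,[0,0,0.002],0]
    - [0.055,[0,0,0.002],0]
    - [0.055,[0,0,0.002],0]
    - [0.055,[0,0,0.0015],0]
    - [0.055,[0,0,0],0]

```text
t: 78.1
eef_pos: [0.5769, -0.3772, 0.0668]
orientation: [0.878, 0.478, -0.0, 0.004]
wrist_force: [-1.2, -4.8, 0.1]
width: 0.0596
grasp_force: 30.0
```

```bash
python3 - <<'E'
from h import *
plan(rk(.0825,-.0790,.069),57.2)
ft(shot('top'),.012);ft(shot('scene'),.012)
E
```

```text
t 78.1 pos [ 0.5769 -0.3772  0.0668] a 57.1 tilt [-0.004  0.007] width 0.0596 gf 30.0 wf [-1.2 -4.8  0.1]
turn -0.1 then shift mm [ 3.6 -3.9 -2.2] q [ 0.87  0.56 -0.45  1.52  0.27  1.11 -0.21]
215 tilt deg 48.9 x [-0.056 -0.032] world z [0.015 0.045]
99 tilt deg 48.6 x [-0.054 -0.031] world z [0.016 0.043]
```

>>> jog_arm:
  motion:
    - [0.055,[-0.004,0,-0.004],0]
    - [0.055,[-0.003,0,-0.015],0]
    - [0.055,[0,0,-0.03],0]
    - [0.055,[0,0,-0.03],0]
    - [0.055,[0,0,-0.03],0]
    - [0.055,[0,0,-0.02],-6]
    - [0.055,[0,0,0],-7]
    - [0.055,[0,0,0],-7]

```text
t: 78.87
eef_pos: [0.574, -0.3782, 0.196]
orientation: [0.779, 0.627, 0.001, 0.002]
wrist_force: [-0.6, 0.1, -1.6]
width: 0.0596
grasp_force: 30.0
```

>>> jog_arm:
  motion:
    - [0.055,[0,0,0],-7]
    - [0.055,[0,0,0],-7]
    - [0.055,[0,0,0],-7]
    - [0.055,[0,0,0],-7]
    - [0.055,[0,0,0],-7]
    - [0.055,[0,0,0],-7]
    - [0.055,[0,0,0],-7]
    - [0.055,[0,0,0],-7]

```text
t: 79.53
eef_pos: [0.5727, -0.378, 0.1933]
orientation: [0.394, 0.919, 0.0, 0.0]
wrist_force: [0.1, 0.3, -1.6]
width: 0.0596
grasp_force: 30.0
```

>>> jog_arm:
  motion:
    - [0.055,[0,0,0],-7]
    - [0.055,[0,0,0],-7]
    - [0.055,[0.015,0.007,0],0]
    - [0.055,[0.021,0.0095,0],0]
    - [0.055,[0.021,0.0095,0],0]
    - [0.055,[0.021,0.0095,0],0]
    - [0.055,[0.021,0.0095,0],0]
    - [0.055,[0.02,0.0095,0],0]

```text
t: 80.2
eef_pos: [0.5014, -0.2667, 0.193]
orientation: [0.282, 0.959, -0.0, 0.0]
wrist_force: [0.7, -0.1, -0.7]
width: 0.0599
grasp_force: 30.0
```

>>> jog_arm:
  motion:
    - [0.055,[0,0,0],0]
    - [0.055,[0,0,0.025],0]
    - [0.055,[0,0,0.025],0]
    - [0.055,[0,0,0.025],0]
    - [0.055,[0,0,0.012],0]
    - [0.055,[0,0,0],0]
    - [0.055,[0,0,0],0]
    - [0.055,[0,0,0],0]

```text
t: 80.87
eef_pos: [0.5032, -0.2687, 0.1067]
orientation: [0.282, 0.959, -0.0, 0.001]
wrist_force: [-0.4, -0.4, -1.3]
width: 0.0598
grasp_force: 30.0
```

```bash
python3 - <<'E'
from h import *
plan(rk(-.036,-.031,.0895),147.2)
p=shot('scene');row(p);prof(p,np.arange(.03,.13,.01),u0=-.06,u1=.024)
E
```

```text
t 80.87 pos [ 0.5032 -0.2687  0.1067] a 147.2 tilt [-0.003  0.   ] width 0.0598 gf 30.0 wf [-0.4 -0.4 -1.3]
turn 0.0 then shift mm [ 1.7  0.3 17.2] q [ 1.13  0.36 -0.81  1.79  0.29  1.11  1.22]
row pts 447
uv [  7.1 -28.7] [107.7  76.4] 1.4 z [0.0982 0.1106] u [-46.2  59.6]
0.03 31 [-45.8 -44.6 -43.3]
0.04 39 [-45.8 -44.1 -42.2]
0.05 48 [-45.7 -43.4   8.4]
0.06 18 [-43.3 -40.6   0.7]
0.07 8 [-12.2 -11.2  -9.4]
0.08 7 [-21.2 -18.9 -17.2]
0.09 8 [-30.  -28.1 -26.4]
0.1 9 [-39.4 -37.5 -35.3]
0.11 35 [-46.3 -44.7 -43.5]
0.12 68 [-41.7 -37.5 -34.4]
```

>>> jog_arm:
  motion:
    - [0.055,[0,0,0.008],0]
    - [0.055,[0,0,0.008],0]
    - [0.055,[0,0,0],0]
    - [0.055,[-0.004,0,0],0]
    - [0.055,[-0.004,0,0],0]
    - [0.055,[-0.004,0,0],0]
    - [0.055,[-0.004,0,0],0]
    - [0.055,[-0.004,0,0],0]

```text
t: 81.58
eef_pos: [0.5155, -0.2768, 0.0881]
orientation: [0.282, 0.959, 0.001, -0.005]
wrist_force: [-8.6, 4.7, 3.1]
width: 0.0599
grasp_force: 30.0
```

>>> jog_arm:
  motion:
    - [0.055,[-0.004,0,0],0]
    - [0.055,[-0.004,0,0],0]
    - [0.055,[-0.004,0,0],0]
    - [0.055,[-0.004,0,0],0]
    - [0.055,[-0.004,0,0],0]
    - [0.055,[-0.003,0,0],0]
    - [0.055,[0,0,0],0]
    - [0.055,[0,0,0],0]

```text
t: 82.25
eef_pos: [0.5372, -0.2908, 0.0886]
orientation: [0.282, 0.959, 0.0, -0.002]
wrist_force: [-5.0, 3.3, -0.5]
width: 0.0599
grasp_force: 30.0
```

```bash
python3 - <<'E'
from h import *
plan(rk(.018,-.031,.0895),147.2)
prof(shot('wrist'),np.arange(.056,.13,.008),u0=-.034,u1=.1)
E
```

```text
t 82.25 pos [ 0.5372 -0.2908  0.0886] a 147.2 tilt [ 0.003 -0.   ] width 0.0599 gf 30.0 wf [-5.   3.3 -0.5]
turn 0.0 then shift mm [-11.8   0.5  -0.9] q [ 1.07  0.47 -0.77  1.7   0.36  1.12  1.19]
0.056 91 [2.2 2.7 3.2]
0.064 112 [0.2 0.8 1.3]
0.072 111 [-1.6 -1.1 -0.6]
0.08 134 [-3.5 -3.1 -2.5]
0.088 154 [-5.6 -5.  -4.3]
0.096 2361 [-6.6 32.6 43. ]
0.104 298 [0.2 3.6 5.3]
0.112 0 
0.12 0 
0.128 0
```

>>> jog_arm:
  motion:
    - [0.055,[-0.004,0,0],0]
    - [0.055,[-0.004,0,0],0]
    - [0.055,[-0.003,0,0],0]
    - [0.055,[-0.001,0,0],0]
    - [0.055,[0,0,0.0015],0]
    - [0.055,[0,0,0.0015],0]
    - [0.055,[0,0,0],0]
    - [0.055,[0,0,0],0]

```text
t: 82.97
eef_pos: [0.548, -0.2981, 0.0855]
orientation: [0.282, 0.959, 0.0, -0.0]
wrist_force: [-2.3, 1.1, -2.0]
width: 0.0597
grasp_force: 30.0
```

```bash
python3 - <<'E'
from h import *
plan(rk(.018,-.031,.0855),147.2)
prof(shot('wrist'),np.arange(.056,.13,.008),u0=-.034,u1=.1)
E
```

```text
t 82.97 pos [ 0.548  -0.2981  0.0855] a 147.2 tilt [0. 0.] width 0.0597 gf 30.0 wf [-2.3  1.1 -2. ]
turn 0.0 then shift mm [1.2 0.7 0. ] q [ 1.06  0.5  -0.76  1.67  0.37  1.13  1.19]
0.056 173 [ 9.5  9.9 10.3]
0.064 196 [9.1 9.4 9.8]
0.072 227 [8.4 8.9 9.3]
0.08 255 [8.  8.3 8.8]
0.088 300 [7.4 7.8 8.3]
0.096 3758 [ 7.8 37.5 52.4]
0.104 0 
0.112 0 
0.12 0 
0.128 0
```

>>> jog_arm:
  motion:
    - [0.063,[0,0,0],0]
    - [0.068,[0,0,0],0]
    - [0.074,[0,0,0],0]
    - [0.074,[0,0,0],0]
    - [0.074,[0,0,0],0]
    - [0.074,[0,0,-0.01],0]
    - [0.074,[0,0,-0.03],0]
    - [0.074,[0,0,-0.035],0]

```text
t: 83.68
eef_pos: [0.5467, -0.2976, 0.1603]
orientation: [0.282, 0.959, 0.001, -0.002]
wrist_force: [1.1, 0.0, -0.4]
width: 0.0741
grasp_force: 0.0
```

>>> jog_arm:
  motion:
    - [0.06,[0,0,-0.035],0]
    - [0.04,[0,0,0],6]
    - [0.04,[0,0,0],7]
    - [0.04,[0,0,0],7]
    - [0.04,[0,0,0],7]
    - [0.04,[0,0,0],7]
    - [0.04,[0,0,0],7]
    - [0.04,[0,0,0],7]

```text
t: 84.35
eef_pos: [0.5485, -0.2981, 0.197]
orientation: [0.65, 0.76, 0.0, 0.001]
wrist_force: [0.2, -0.0, -0.1]
width: 0.0406
grasp_force: 0.0
```

>>> jog_arm:
  motion:
    - [0.04,[0,0,0],7]
    - [0.04,[0,0,0],7]
    - [0.04,[0,0,0],7]
    - [0.04,[0,0,0],7]
    - [0.04,[0,0,0],7]
    - [0.04,[0,0,0],7]
    - [0.04,[0.014,-0.012,0],0]
    - [0.04,[0.015,-0.013,0],0]

```text
t: 85.02
eef_pos: [0.5428, -0.2612, 0.1967]
orientation: [0.879, 0.478, 0.0, 0.001]
wrist_force: [0.8, 0.4, -0.3]
width: 0.0399
grasp_force: 0.0
```

>>> jog_arm:
  motion:
    - [0.04,[0.018,-0.016,0],0]
    - [0.04,[0.018,-0.016,0],0]
    - [0.04,[0.02,-0.016,0],0]
    - [0.04,[0,0,0.025],0]
    - [0.04,[0,0,0.025],0]
    - [0.04,[0,0,0],0]
    - [0.04,[0,0,0],0]
    - [0.04,[0,0,0],0]

```text
t: 85.68
eef_pos: [0.5336, -0.1876, 0.1475]
orientation: [0.878, 0.479, 0.001, 0.001]
wrist_force: [0.1, -0.5, 1.0]
width: 0.0398
grasp_force: 0.0
```

```bash
python3 - <<'E'
from h import *
plan(rk(-.054,.0535,.0686),57.2)
for n in('scene','wrist'):
    p=shot(n);row(p)
P=cloud(p);D=P[...,:2]-C0;u=D@EX;v=D@EY
m=(p['z_map']>0)&(P[...,2]>.063)&(P[...,2]<.08)&(abs(u+.055)<.03)&(abs(v-.053)<.03)
r=cv2.minAreaRect(np.stack([u[m],v[m]],-1).astype(np.float32)*1000);print('wing',m.sum(),r)
prof(p,np.arange(.03,.11,.01))
E
```

```text
t 85.68 pos [ 0.5336 -0.1876  0.1475] a 57.2 tilt [0.    0.002] width 0.0398 gf 0.0 wf [ 0.1 -0.5  1. ]
turn -0.0 then shift mm [ 0.1 -1.3 78.9] q [ 0.83  0.26 -0.61  1.76  0.16  1.17 -0.41]
row pts 699
uv [ 45.3 -30.6] [66.4 60.6] 1.0 z [0.0983 0.1002] u [13.1 76.2]
row pts 0
wing 555 ((-55.28767395019531, 53.551734924316406), (37.3973274230957, 9.795019149780273), 89.4345932006836)
0.03 5 [-45.9 -45.9   0.2]
0.04 0 
0.05 3 [-45.4 -45.4 -39.4]
0.06 0 
0.07 0 
0.08 0 
0.09 0 
0.1 0
```

>>> jog_arm:
  motion:
    - [0.04,[0,-0.0015,0.02],0]
    - [0.04,[0,-0.001,0.025],0]
    - [0.04,[0,0,0.02],0]
    - [0.04,[0,0,0.013],0]
    - [0.04,[0,0,0],0]
    - [0.04,[0,0,0],0]
    - [0.005,[0,0,0],0]
    - [0.005,[0,0,0],0]

```text
t: 86.45
eef_pos: [0.532, -0.1862, 0.0696]
orientation: [0.878, 0.479, 0.001, 0.001]
wrist_force: [-0.2, 0.5, 0.2]
width: 0.0329
grasp_force: 0.0
```

>>> jog_arm:
  motion:
    - [0.005,[0,0,0],0]
    - [0.005,[0,0,0],0]
    - [0.005,[0,0,0],0]
    - [0.005,[0,0,0],0]
    - [0.005,[0,0.005,0],0]
    - [0.005,[0,0.008,0],0]
    - [0.005,[0,0.008,0],0]
    - [0.005,[0,0.008,0],0]

```text
t: 87.12
eef_pos: [0.5561, -0.2019, 0.0683]
orientation: [0.878, 0.479, 0.0, 0.0]
wrist_force: [-1.0, 1.1, 6.5]
width: 0.0099
grasp_force: 30.0
```

>>> jog_arm:
  motion:
    - [0.005,[0,0.006,0],0]
    - [0.005,[0,0.004,0],0]
    - [0.005,[0,0.003,0],0]
    - [0.005,[0,0,0],0]
    - [0.005,[0,0,0],0]

```text
t: 87.53
eef_pos: [0.5677, -0.2093, 0.0684]
orientation: [0.878, 0.479, 0.001, 0.001]
wrist_force: [1.6, -1.6, 4.0]
width: 0.0098
grasp_force: 30.0
```

```bash
python3 - <<'E'
from h import *
plan(rk(-.006,.0535,.0686),57.2)
for n in('scene','wrist'):
    p=shot(n);row(p)
    prof(p,np.arange(.03,.06,.008),u0=-.05,u1=.02)
E
```

```text
t 87.53 pos [ 0.5677 -0.2093  0.0684] a 57.2 tilt [0.001 0.003] width 0.0098 gf 30.0 wf [ 1.6 -1.6  4. ]
turn 0.0 then shift mm [-0.1  6.3 -0.2] q [ 0.78  0.42 -0.57  1.74  0.26  1.05 -0.45]
row pts 703
uv [ 45.9 -30.3] [68.1 60.2] 1.4 z [0.0984 0.1002] u [13.  75.7]
0.03 30 [-3.  -1.3  0.2]
0.038 38 [-2.6 -1.3 -0.2]
0.046 42 [-3.3 -1.1 15.5]
0.054 88 [-2.1  1.8 15.8]
row pts 0
0.03 14 [-4.3 -4.2 -4.2]
0.038 0 
0.046 2 [-4.3 -4.3 -4.2]
0.054 0
```

>>> jog_arm:
  motion:
    - [0.005,[0,0.003,0],0]
    - [0.005,[0,0.002,0],0]
    - [0.005,[0,0.001,0],0]
    - [0.005,[0,0.001,0],0]
    - [0.005,[0,0.001,0],0]
    - [0.005,[0,0,0],0]
    - [0.005,[0,0,0],0]

```text
t: 88.22
eef_pos: [0.5728, -0.2126, 0.0684]
orientation: [0.878, 0.479, -0.0, -0.0]
wrist_force: [0.5, 1.1, 6.2]
width: 0.0098
grasp_force: 30.0
```

```bash
python3 - <<'E'
from h import *
plan(rk(-.006,.0535,.0686),57.2)
p=shot('scene');row(p);prof(p,np.arange(.03,.06,.008),u0=-.05,u1=.02)
prof(shot('wrist'),np.arange(.03,.06,.008),u0=-.05,u1=.02)
E
```

```text
t 88.22 pos [ 0.5728 -0.2126  0.0684] a 57.2 tilt [ 0. -0.] width 0.0098 gf 30.0 wf [0.5 1.1 6.2]
turn 0.0 then shift mm [-0.1  0.2 -0.2] q [ 0.77  0.44 -0.57  1.72  0.26  1.06 -0.45]
row pts 694
uv [ 45.4 -30.5] [67.8 60.4] 0.8 z [0.0984 0.1002] u [13.  76.2]
0.03 33 [2.9 4.6 5.8]
0.038 39 [2.9 4.8 6.7]
0.046 31 [2.8 4.5 5.7]
0.054 72 [ 3.6  6.6 16. ]
0.03 14 [2.  2.  2.1]
0.038 0 
0.046 3 [2.  2.  2.1]
0.054 0
```

>>> jog_arm:
  motion:
    - [0.005,[0,0.001,0],0]
    - [0.005,[0,0.001,0],0]
    - [0.005,[0,0.001,0],0]
    - [0.005,[0,0,0],0]
    - [0.005,[0,0,0],0]

```text
t: 88.73
eef_pos: [0.5747, -0.2137, 0.0684]
orientation: [0.878, 0.479, -0.001, -0.001]
wrist_force: [-2.8, 1.9, 8.0]
width: 0.0097
grasp_force: 30.0
```

```bash
python3 - <<'E'
from h import *
plan(rk(-.006,.0535,.0686),57.2)
p=shot('scene');row(p)
prof(shot('wrist'),np.arange(.03,.06,.008),u0=-.05,u1=.02)
E
```

```text
t 88.73 pos [ 0.5747 -0.2137  0.0684] a 57.2 tilt [-0.    -0.002] width 0.0097 gf 30.0 wf [-2.8  1.9  8. ]
turn 0.0 then shift mm [-0.2 -2.  -0.2] q [ 0.77  0.44 -0.57  1.71  0.27  1.06 -0.45]
row pts 693
uv [ 45.6 -30.6] [60.4 66.9] 90.0 z [0.0984 0.1002] u [13.1 75.7]
0.03 15 [4.1 4.2 4.2]
0.038 0 
0.046 3 [4.2 4.2 4.2]
0.054 0
```

>>> jog_arm:
  motion:
    - [0.005,[0,0,0],6]
    - [0.005,[0,0,0],7]
    - [0.005,[0,0,0],7]
    - [0.005,[0,0,0],7]
    - [0.005,[0,0,0],7]
    - [0.005,[0,0,0],7]
    - [0.005,[0,0,0],7]
    - [0.005,[0,0,0],0]

```text
t: 89.5
eef_pos: [0.5749, -0.214, 0.0684]
orientation: [0.997, 0.078, -0.001, -0.0]
wrist_force: [-2.1, -0.1, 7.8]
width: 0.0101
grasp_force: 30.0
```

>>> jog_arm:
  motion:
    - [0.06,[0,0,0],0]
    - [0.06,[0,0,0],0]
    - [0.06,[0,0,0],0]
    - [0.06,[0,0,0],0]
    - [0.06,[0,0,0],0]
    - [0.06,[0,0,-0.015],0]
    - [0.06,[0,0,-0.02],0]
    - [0.06,[0,0,0],-6]

```text
t: 90.17
eef_pos: [0.5774, -0.2151, 0.1065]
orientation: [0.991, 0.133, 0.002, 0.001]
wrist_force: [1.1, -0.0, 1.0]
width: 0.0545
grasp_force: 0.0
```

>>> jog_arm:
  motion:
    - [0.06,[0,0,0],-7]
    - [0.06,[0,0,0],-7]
    - [0.06,[0,0,0],-7]
    - [0.06,[0,0,0],-7]
    - [0.06,[0,0,0],-7]
    - [0.06,[0,0,0],-7]
    - [0.06,[0,0,0],-7]
    - [0.06,[0,0,0],-7]

```text
t: 90.83
eef_pos: [0.575, -0.2146, 0.1027]
orientation: [0.811, 0.585, -0.0, -0.0]
wrist_force: [-0.7, -0.5, 0.4]
width: 0.0602
grasp_force: 0.0
```

>>> jog_arm:
  motion:
    - [0.06,[0,0,0],-7]
    - [0.06,[0,0,0],-7]
    - [0.06,[0,0,0],-7]
    - [0.06,[0,0,0],-7]
    - [0.06,[0,0,0],0]
    - [0.06,[0,0,0],0]

```text
t: 91.33
eef_pos: [0.5751, -0.2146, 0.1027]
orientation: [0.649, 0.76, 0.0, -0.0]
wrist_force: [0.5, 0.1, -0.1]
width: 0.0599
grasp_force: 0.0
```

```bash
python3 - <<'E'
from h import *
p=shot('wrist');P=cloud(p);D=P[...,:2]-C0;u=D@EX;v=D@EY
m=(p['z_map']>0)&(P[...,2]>.063)&(P[...,2]<.08)&(abs(u+.006)<.03)&(abs(v-.053)<.03)&(p['image'].max(-1)<90)
r=cv2.minAreaRect(np.stack([u[m],v[m]],-1).astype(np.float32)*1000);print('wing',m.sum(),r)
plan(rk(r[0][0]/1000,r[0][1]/1000,.0686),99.2)
row(shot('scene'))
E
```

```text
wing 813 ((-5.489879608154297, 53.99916076660156), (36.726905822753906, 9.518275260925293), 42.67495346069336)
t 91.38 pos [ 0.5751 -0.2146  0.1028] a 99.0 tilt [ 0. -0.] width 0.0598 gf 0.0 wf [ 0.3  1.  -0.6]
turn -0.2 then shift mm [ 2.2 -1.1 34.2] q [ 0.87  0.43 -0.69  1.68  0.3   1.13  0.25]
row pts 355
uv [ 11.9 -29.8] [ 43.5 141.8] 53.1 z [0.0979 0.1006] u [-30.9  73.2]
```

>>> jog_arm:
  motion:
    - [0.06,[0.001,-0.001,0.012],0]
    - [0.06,[0,0,0.012],0]
    - [0.06,[0,0,0.01],0]
    - [0.06,[0,0,0],0]
    - [0.03,[0,0,0],0]
    - [0.03,[0,0,0],0]
    - [0.03,[0,0,0],0]
    - [0.03,[0,0,0],0]

```text
t: 92.1
eef_pos: [0.5745, -0.2138, 0.0695]
orientation: [0.648, 0.762, 0.0, 0.001]
wrist_force: [-0.0, -0.2, 1.2]
width: 0.041
grasp_force: 0.0
```

>>> jog_arm:
  motion:
    - [0.03,[0,0,0],0]
    - [0.03,[0,0,0],5]
    - [0.03,[0,0,0],7]
    - [0.03,[0,0,0],7]
    - [0.03,[0,0,0],7]
    - [0.03,[0,0,0],7]
    - [0.03,[0,0,0],6]
    - [0.03,[0,0,0],0]

```text
t: 92.77
eef_pos: [0.5745, -0.2138, 0.0696]
orientation: [0.866, 0.501, 0.0, 0.001]
wrist_force: [0.3, -1.6, 0.9]
width: 0.0375
grasp_force: 30.0
```

>>> jog_arm:
  motion:
    - [0.03,[0,0,0],2]
    - [0.03,[0,0,0],1]
    - [0.03,[0,0,0],0]
    - [0.03,[0,0,0],0]

```text
t: 93.1
eef_pos: [0.5746, -0.2138, 0.0696]
orientation: [0.877, 0.48, 0.0, 0.001]
wrist_force: [-1.0, -0.3, 4.2]
width: 0.0378
grasp_force: 30.0
```

```bash
python3 - <<'E'
from h import *
plan(rk(-.0055,.054,.0686),57.2);print(bot.get_state()['moment'])
row(shot('scene'))
E
```

```text
t 93.1 pos [ 0.5746 -0.2138  0.0696] a 57.4 tilt [-0.     0.001] width 0.0378 gf 30.0 wf [-1.  -0.3  4.2]
turn 0.2 then shift mm [ 0.5 -1.4  1. ] q [ 0.75  0.43 -0.54  1.72  0.25  1.06 -0.44]
[-0.12821606 -0.02679312  0.34984031]
row pts 697
uv [ 46.  -30.7] [67.9 60.4] 0.0 z [0.0983 0.1001] u [12.6 76. ]
```

>>> jog_arm:
  motion:
    - [0.06,[0,0,0],0]
    - [0.06,[0,0,0],0]
    - [0.06,[0,0,0],0]
    - [0.06,[0,0,0],0]
    - [0.06,[0,0,0],0]
    - [0.06,[0,0,-0.02],0]
    - [0.06,[0,0,-0.03],0]
    - [0.06,[0,0,-0.035],0]

```text
t: 93.82
eef_pos: [0.5724, -0.2131, 0.1527]
orientation: [0.878, 0.479, -0.001, -0.002]
wrist_force: [0.2, 0.1, 0.6]
width: 0.0599
grasp_force: 0.0
```

>>> jog_arm:
  motion:
    - [0.06,[-0.01,0,-0.035],0]
    - [0.06,[-0.02,0,-0.025],0]
    - [0.06,[-0.02,0,0],0]
    - [0.06,[0,0,0],0]
    - [0.06,[0,0,0],0]
    - [0.06,[0,0,0],0]

```text
t: 94.32
eef_pos: [0.5469, -0.2546, 0.2131]
orientation: [0.878, 0.479, -0.0, -0.001]
wrist_force: [0.6, 0.9, 0.1]
width: 0.0599
grasp_force: 0.0
```

```bash
python3 - <<'E'
from h import *
p=shot('wrist');P=cloud(p);D=P[...,:2]-C0;u=D@EX;v=D@EY
m=(p['z_map']>0)&(P[...,2]>.063)&(P[...,2]<.08)&(abs(u+.006)<.03)&(abs(v-.053)<.03)&(p['image'].max(-1)<90)
r=cv2.minAreaRect(np.stack([u[m],v[m]],-1).astype(np.float32)*1000);print('wing',m.sum(),r)
row(p);prof(p,np.arange(.03,.1,.01),u0=-.01,u1=.1);q=shot('scene');row(q);prof(q,np.arange(.03,.1,.01),u0=-.01,u1=.1)
a=cv2.resize(p['image'][60:310,200:440],(384,400));b=cv2.resize(q['image'][170:270,225:321],(384,400),interpolation=cv2.INTER_CUBIC)
cv2.imwrite('pics/fin.png',np.hstack([a,b])[:,:,::-1])
E
```

```text
wing 386 ((-4.874195098876953, 53.683719635009766), (9.405437469482422, 35.439453125), 89.94371795654297)
row pts 3289
uv [ 44.7 -30.9] [63.5 60.2] 0.4 z [0.0969 0.0982] u [13.1 75.1]
0.03 0 
0.04 14 [5.1 5.2 5.2]
0.05 1 [5.9 5.9 5.9]
0.06 16 [13.  13.1 13.2]
0.07 125 [83.5 85.3 87.4]
0.08 16 [13.  13.1 13.2]
0.09 13 [12.9 13.  13.1]
0.1 638 [16.5 37.6 72. ]
row pts 698
uv [ 45.8 -30.5] [67.7 60.2] 0.5 z [0.0984 0.1001] u [13. 76.]
0.03 35 [5.5 6.9 8.7]
0.04 41 [5.2 7.1 8.9]
0.05 40 [5.2 6.7 8.2]
0.06 42 [10.9 14.7 16.3]
0.07 37 [13.4 15.  17. ]
0.08 38 [13.3 14.9 16.3]
0.09 38 [13.2 14.7 16.4]
0.1 336 [16.7 43.3 73.9]
```

View pics/fin.png

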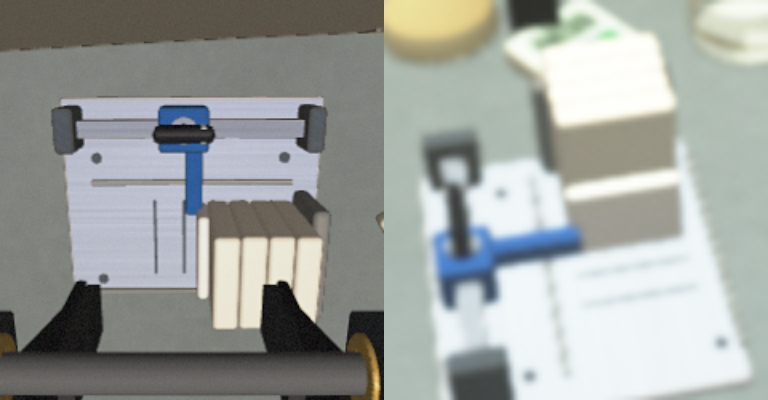

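The picture shows all four tiles upright and snug between pusher and fence (left half, around (265,265)). The wing is parallel to the rail at (185,133), so the screw is tight. The gripper is clear, so I'm handing it in.

```bash
python3 -c "
from station import bot
print(bot.sign_off())"
```

```text
the job is handed in; nothing more can be done
None
```

The job is handed in (no verdict came back): in the last pictures all four tiles stand upright and snug between pusher and fence, the thumb screw is turned tight, and the arm is clear, at about 94 s of the 210 s allowed.

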